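Oil the griddle, lay the food on, start the timer

TASK

The griddle plate on the hob is hot: take the basting brush out of the mug, dip its tip well down into the oil dish, then stroke the bare plate with it from its left end to its right end. Stand the brush back in its mug, and lay every cheese slab and burger from the chopping board flat on the plate, inside its rim and side by side. When all the food is on, press the kitchen timer's button fully down and let it go; do not tip the oil dish, the mug or the things standing around, nor shift those.

Things in the scene. Friction and masses are not known exactly. Their poses are not given: they have to be found in the camera images.
- griddle: black cast-iron plate on the hob, fixed, 260 mm along its x by 190 mm along its y. Origin: centre of its underside. Flat cooking surface 12 mm above that; a rim 8 mm wide stands 4 mm higher all round (244 x 174 mm inside). Low loop handles at both x ends reach 166 mm from the centre, 23 mm high. Its x axis points to the robot's right (within 0.2 rad): the left end is -x
- griddle_left (a point): point on the cooking surface 85 mm from the plate's centre towards its left end
- griddle_right (a point): point on the cooking surface 85 mm from the plate's centre towards its right end
- brush: round wooden basting brush, 180 mm long, 60 g, loose, tuft down in the mug, leaning about 0.6 rad, handle towards the right. Origin: free end of the relaxed tuft; z runs up the handle, its axis of symmetry. Diameters: pale tuft and steel collar 23 mm up to z = 62, handle 15 mm at z = 72, 18 mm from z = 98 to its end. The tuft gives along z up to 8 mm like a spring of 400 N/m
- brush_grip (a point): middle of the gripping part of the handle, on the axis, z = 143 mm in the brush's frame
- brush_tip (a point): centre of the tuft's free end; it moves up with the tuft when this is pressed in. With the tuft touching a flat surface upright, the point lies on that surface
- oil_dish: small white straight-sided ceramic dish, loose, 220 g, 50 mm high, 76 mm outside diameter at the rim; inside 62 mm across at the mouth and 58 mm at the floor, which is 6 mm above the underside. Origin: centre of the underside, z up
- brush_mug: large mug with a handle, 95 mm high, 92 mm outside diameter, loose, 350 g; it holds the brush. Origin on the underside, 16 mm off the round body's axis towards the handle; the handle points along its -y axis and reaches 63 mm from the origin. See the two points below for its axis
- brush_mug_floor (a point): centre of the mug's inner floor (8 mm above its underside), on the axis of its round body
- brush_mug_mouth (a point): centre of the mug's mouth, at rim height (95 mm above the underside); the opening is about 80 mm wide, the floor about 65 mm
- board: wooden chopping board lying flat, fixed, 22 mm thick, 230 mm along its x and 340 mm along its y axis (its long side points away from the robot). Origin: centre of its underside. The food lies on the part nearer to the robot. Beware: the wall cabinets above the worktop begin at x = 0.62 m and hang down to z = 0.50 m
- cheese_1: pale slab of grilling cheese with herb specks, 95 mm along its x, 45 mm along its y, 20 mm thick, 95 g, rounded edges. Origin: centre of its underside. May be absent
- cheese_2: another slab like cheese_1. May be absent
- burger_1: brown round vegetable burger, 58 mm in diameter, 18 mm thick, 60 g. Origin: centre of its underside. May be absent
- burger_2: another burger like burger_1. May be absent
- timer: flat white kitchen timer with a grey display, fixed, 84 mm along x, 70 mm along y, 25 mm high without its button. Origin: centre of its underside; the display is on its near (-x) half, the button on its far half, its top 46 mm above the worktop
- start (a joint): travel of the timer's round push button, 32 mm in diameter: 0 up, 0.006 m fully down; it springs back. Fully down takes about 5 N
- start_top (a point): centre of the button's top face; it is pressed straight down
- pepper_mill: dark wooden pepper mill, 58 mm in diameter, 150 mm high, standing near the work; to be left alone. Origin: centre of its underside
- garlic: garlic bulb 60 mm wide on the far end of the board; to be left alone. Origin: centre of its underside
- dropper_bottle: small brown bottle with a dropper cap, 33 mm in diameter, 102 mm high, standing near the work; to be left alone. Origin: centre of its underside
Mind the look-alikes: they are no part of the job. What is shaped like the burger_2 but green is not meant.

How it is judged:
By the outcome, as a careful person would: the job done as asked, in the order asked, and still so for the second after the job is handed in, with the robot touching nothing.
Of cheese_1, cheese_2, burger_1, burger_2 only 3 to 4 are there at a start; the rules pass over those that are not, and their reading is None.
At some moment in a run one of cheese_1, cheese_2, burger_1, burger_2 may be knocked a few centimetres aside while the robot is not near it.
It also fails if it takes over 210 s, if anything falls off the work surface, if the arm or the gripper's body presses on something with over 40 N, if the wrist force passes 120 N, or if a joint passes its speed limit or range.

ROBOT

A 6-joint arm with a two-finger parallel gripper is mounted at the origin on a cart in front of the work surface, level with it; the furniture and walls round the work are solid. World frame = base frame: x ahead of the robot, y to its left, z up, the work surface at z = 0. Lengths are in mm, angles in rad, forces in N, time in s.
With the tool pointing down it reaches from about 300 to 950 mm from the base axis. Payload 3.1 kg.
Tool frame: the origin (TCP) lies at the very end of the fingers, on their centre line; the grasp point (between the pads) lies 19 mm behind it; y points along the fingers, z is the direction in which the jaws open and shut, and the axes are right-handed (so a half turn about y gives the same grasp; the last joint's range is limited). The gripper opens to 85 mm and grips with 20 to 120 N. Pads are 22 mm wide; open, the fingers measure 114 mm over their backs; the gripper's body (76 mm by 85 mm) begins 54 mm behind the grasp point. The pads swing forward as they close: fully open they stand 13 mm farther back than shut.
Start: joints at [1.145, 0.308, 1.634, -0, 1.2, -0.07], TCP at [217.738, 585.851, 199.472] pointing down, gripper open.
Joint ranges: [-3.06, 3.06], [-0.79, 1.96], [0.05, 2.63], [-1.19, 4.34], [0.05, 2.64], [-2.94, 2.94]. Speed limits (rad/s): [2.79, 2.79, 3.14, 3.14, 3.14, 3.14].

INTERFACE

Orientations are given as [roll, pitch, yaw] about the fixed x, y, z axes, in that order (R = Rz(yaw) Ry(pitch) Rx(roll)).
In Python, from station import robot, capture gives the robot as it stands.
- The arm moves only by the tool drive_tool, never from a script. Its argument "plan" is a list of rows, each an object of numbers: "x", "y", "z": the shift along the world's x, y, z as a fraction of full scale; "rx", "ry", "rz": the turn, a rotation vector about the world's x, y, z as a fraction of full scale; "grip": the closure in counts, from 0 (fully open) to 255 (shut). A call has 1 to 10 rows; each row shifts and turns the commanded pose from where the row before left it; what a row does not reach is not made up. Full scale, the value 1, is 50 mm for a shift and pi rad for a turn. A row lasts 1/10 s, in which the tool goes at most 50 mm and 8.59 degrees, less where a joint would pass 70% of its speed; a pose out of reach is approached as far as the arm can. A call with a number of a shift or a turn outside -1 to 1 is refused whole. A call with a gripper value outside its range is refused whole. The fingers move at their own pace and stop on an object; "newtons" is the grip in N (left out, the last holds). Time passes only in rows, so rows that do not move let the fingers close. It gives the time, the measured TCP pose, the force and the opening at its end, in the units of the state.
- robot.state(): the state, without advancing time (a new reading comes with each control period).
- capture(name): name is "scene" or "top" or "wrist"; returns a dict with "color" (420x560x3 uint8, red, green, blue), "fx", "fy", "cx", "cy" (pixels), "dist_coeffs" ([k1, k2, p1, p2, k3] as OpenCV has them; the pictures are not rectified), "extrinsics" (4x4, takes a point from camera to world coordinates); the wrist camera has in their place "tool_from_camera" (4x4, takes a point from camera to tool coordinates, whose origin is the TCP and whose axes are the tool frame's). Camera axes: x right, y down, z forward; pixel columns grow to the right and rows downward; lengths in mm; the calibration is good to about 2 mm. A picture is of the moment at which its call begins: read the wrist's pose just before it. There is no depth.
- robot.job_done(): hands the job in, once; it reports no verdict.
The state is a dict: "time": time; "joint_pos": joint angles; "qvel": joint speeds; "tau": joint torques, N m; "tool_pos": TCP position; "tool_rot": TCP orientation; "wrist_force": force on the tool from outside, world axes, zero at the start; "ft_torque": the same for the moment, N m; "grip_width": finger opening in mm.
Only numpy, scipy, OpenCV 4.12 (cv2) and the standard library are available. Lean on these libraries where they do the work, as an engineer would, in place of code of your own. Each camera call takes 0.05 s, during which the arm holds its last target.

## Working session

There is one attempt and no reset: what is moved stays moved. The work goes in short steps, Python scripts to look and compute and a tool call to move; the robot and the scene stay as the last step left them, time stands still between calls to the robot, and variables do not carry over. Pictures are saved under pics/ and viewed, and the job is handed in when it is done.

Besides the shell and the picture viewer there is one more tool, called after "Request:" by a JSON object that holds its "api" and its "payload", one argument or row to a line. drive_tool: Moves the arm, as the interface text tells. Shift numbers are shares of 50 mm and turn numbers shares of pi rad, none past 1 either way. Its arguments: {"type":"object","properties":{"plan":{"type":"array","items":{"type":"object","properties":{"x":{"type":"number"},"y":{"type":"number"},"z":{"type":"number"},"rx":{"type":"number"},"ry":{"type":"number"},"rz":{"type":"number"},"grip":{"type":"number"}}}},"newtons":{"type":"number"}},"required":["plan"]}

```bash
ls; mkdir -p pics; cat > h.py <<'E'
import numpy as np, cv2
from station import robot, capture
from scipy.spatial.transform import Rotation as R
def save(name,fn):
    st=robot.state(); c=capture(name); cv2.imwrite('pics/'+fn+'.png',c['color'][:,:,::-1])
    T=c.get('extrinsics')
    if T is None:
        A=np.eye(4);A[:3,:3]=R.from_euler('xyz',st['tool_rot']).as_matrix();A[:3,3]=st['tool_pos']
        T=A@np.array(c['tool_from_camera'])
    np.savez('pics/'+fn+'.npz',T=np.array(T),K=np.array([[c['fx'],0,c['cx']],[0,c['fy'],c['cy']],[0,0,1.]]),d=np.array(c['dist_coeffs'],float),img=c['color'])
def load(fn): return np.load('pics/'+fn+'.npz')
def ray(c,uv):
    p=cv2.undistortPoints(np.array([[uv]],float),c['K'],c['d'])[0,0]
    d=c['T'][:3,:3]@np.array([p[0],p[1],1.]); return c['T'][:3,3],d/np.linalg.norm(d)
def onz(c,uv,z):
    o,d=ray(c,uv); return o+d*(z-o[2])/d[2]
def proj(c,P):
    Ti=np.linalg.inv(c['T']); rv,_=cv2.Rodrigues(Ti[:3,:3])
    return cv2.projectPoints(np.array(P,float).reshape(-1,1,3),rv,Ti[:3,3],c['K'],c['d'])[0][:,0]
def tri(c1,uv1,c2,uv2):
    o1,d1=ray(c1,uv1);o2,d2=ray(c2,uv2)
    s=np.linalg.lstsq(np.c_[d1,-d2],o2-o1,rcond=None)[0]
    a=o1+s[0]*d1;b=o2+s[1]*d2; return (a+b)/2,np.linalg.norm(a-b)
E
python3 - <<'E'
from h import *
print(robot.state())
save('scene','s0');save('top','t0');save('wrist','w0')
for f in ['s0','t0','w0']:
    c=load(f);print(f,c['T'].round(3).tolist(),c['K'].tolist(),c['d'])
E
```

```text
pics
{'time': 0.0, 'joint_pos': array([ 1.14527467e+00,  3.09003388e-01,  1.63520234e+00,  9.49427583e-06,
        1.19967625e+00, -6.97015034e-02]), 'qvel': array([ 2.92639438e-04,  9.31735673e-04,  3.99006504e-05, -1.00104227e-03,
       -2.78554680e-04,  5.69710281e-04]), 'tau': array([-2.26110801e-04, -4.15243149e+01, -2.76666641e+01, -3.29695094e-04,
        1.00568729e-02, -1.00044201e-05]), 'tool_pos': array([217.37805626, 585.02540749, 198.24063152]), 'tool_rot': array([-1.57307947e+00,  1.68258418e-04, -3.55823801e-01]), 'wrist_force': array([-1.32412217,  0.50860799,  0.10993165]), 'ft_torque': array([-0.02157361,  0.00478616,  0.00988903]), 'grip_width': 85.43194311914797}
s0 [[-0.713, -0.34, 0.613, -72.878], [-0.701, 0.352, -0.62, 483.91], [-0.005, -0.872, -0.49, 587.806], [0.0, 0.0, 0.0, 1.0]] [[401.84588176673753, 0.0, 280.58534275373296], [0.0, 401.84588176673753, 207.79511720145254], [0.0, 0.0, 1.0]] [-0.01046841  0.          0.          0.          0.        ]
t0 [[-0.03, -0.995, 0.1, 419.835], [-0.999, 0.028, -0.021, -111.17], [0.018, -0.1, -0.995, 1297.512], [0.0, 0.0, 0.0, 1.0]] [[386.8197705680804, 0.0, 272.6292678934461], [0.0, 386.8197705680804, 211.32942560418596], [0.0, 0.0, 1.0]] [-0.08592958  0.          0.          0.          0.        ]
w0 [[0.347, 0.893, 0.285, 142.946], [0.938, -0.329, -0.11, 612.499], [-0.004, 0.306, -0.952, 372.693], [0.0, 0.0, 0.0, 1.0]] [[341.6705020532085, 0.0, 271.6434081751708], [0.0, 341.6705020532085, 212.85973229319958], [0.0, 0.0, 1.0]] [-0.05220021  0.          0.          0.          0.        ]
```

View pics/s0.png

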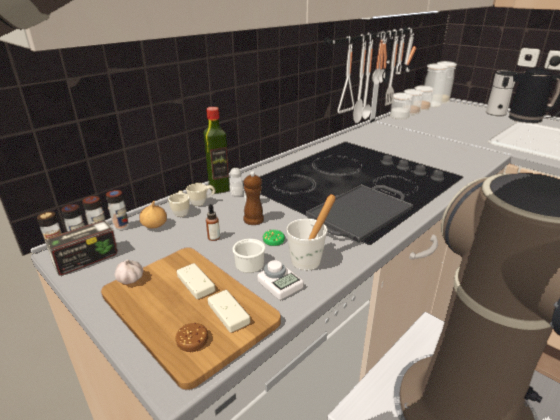

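View pics/t0.png

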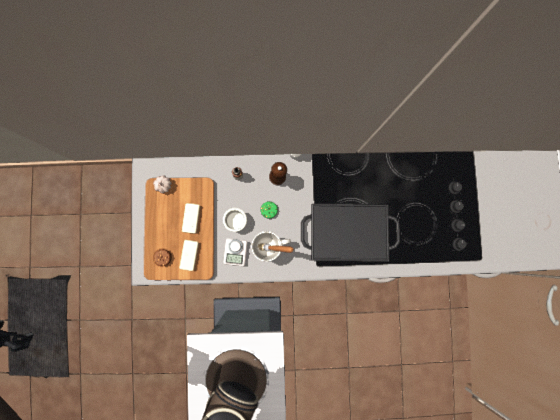

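View pics/w0.png

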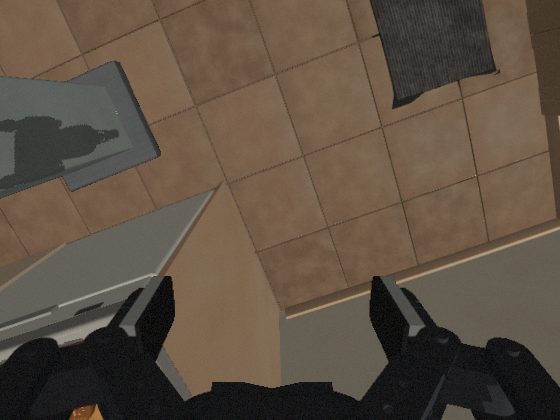

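Two cheese slabs (scene 196,280 and 229,310; top 190,218 and 189,255) and one brown burger (scene 192,336; top 162,258). The green look-alike is at scene (274,237), top (269,210). I'll enlarge both views to measure.

```bash
python3 - <<'E'
from h import *
c=load('t0')['img'][:,:,::-1]
cv2.imwrite('pics/t0a.png',cv2.resize(c[140:290,130:330],None,fx=4,fy=4,interpolation=cv2.INTER_CUBIC))
cv2.imwrite('pics/t0b.png',cv2.resize(c[180:280,260:410],None,fx=5,fy=5,interpolation=cv2.INTER_CUBIC))
c=load('s0')['img'][:,:,::-1]
cv2.imwrite('pics/s0a.png',cv2.resize(c[170:380,95:345],None,fx=3,fy=2.8,interpolation=cv2.INTER_CUBIC))
cv2.imwrite('pics/s0b.png',cv2.resize(c[140:290,220:420],None,fx=4,fy=4,interpolation=cv2.INTER_CUBIC))
E
```

```text
(no output)
```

View pics/t0a.png

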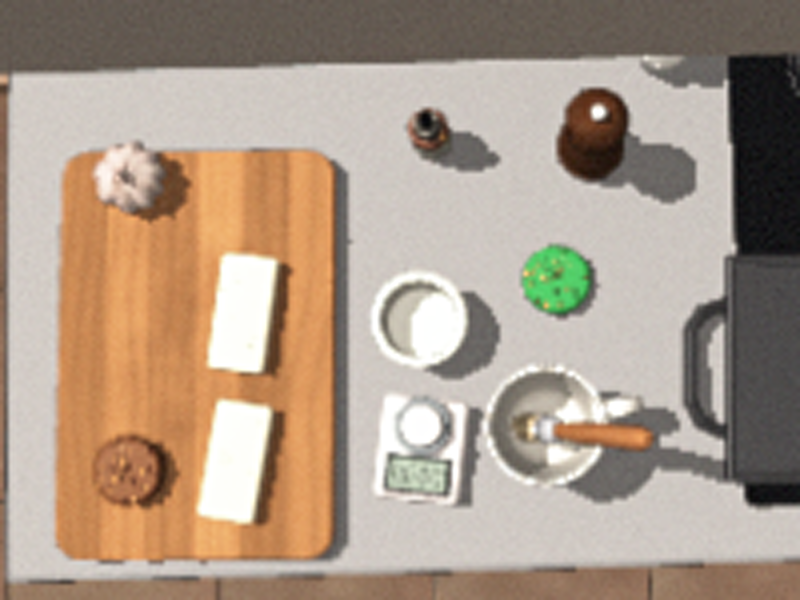

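View pics/t0b.png

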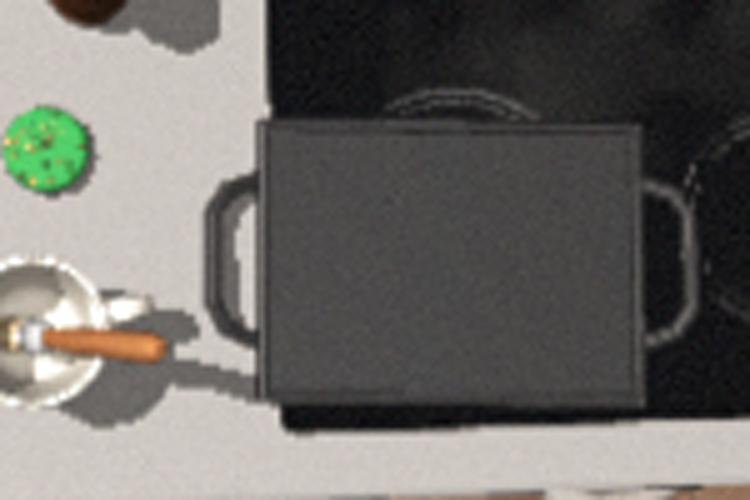

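View pics/s0a.png

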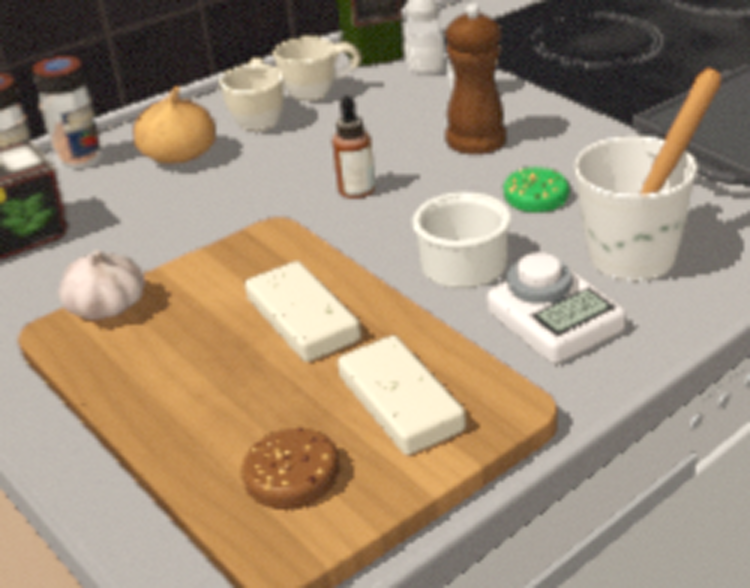

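View pics/s0b.png

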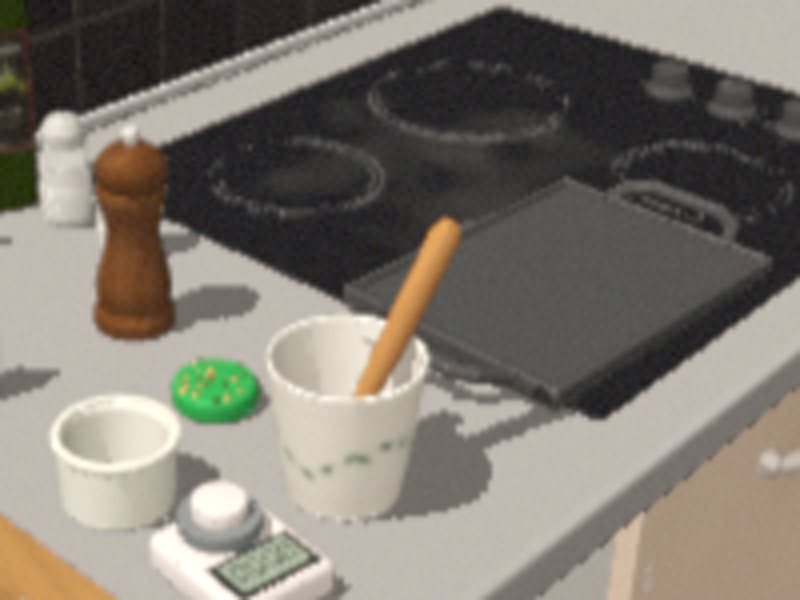

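The crops confirm brown burger at t0a (130,470), cheeses at (245,313) and (236,461), green decoy at (557,280), dish (420,320), mug (545,425), timer button (424,424), brush handle end (650,438), griddle corners in t0b at (262,122),(640,125),(645,405),(262,400).

```bash
python3 - <<'E'
from h import *
t=load('t0');s=load('s0')
A=lambda u,v:((u-1.5)/4+130,(v-1.5)/4+140)
B=lambda u,v:((u-2)/5+260,(v-2)/5+180)
SA=lambda u,v:((u-1)/3+95,(v-1)/2.8+170)
SB=lambda u,v:((u-1.5)/4+220,(v-1.5)/4+140)
def p(n,x): print(n,np.round(x,1))
for n,uv,z in [('dish rim',(420,320),50),('mug mouth',(547,425),95),('button',(424,424),46),('burger',(130,470),40),('garlic',(130,178),50),('green',(558,280),18),('bottletop',(430,120),102),('milltop',(598,112),150)]:
    p(n,onz(t,A(*uv),z))
p('bottle s',onz(s,SA(355,192),0)); p('mill tri',tri(t,A(598,112),s,SB(131,132)))
p('handle end',tri(t,A(648,438),s,SB(450,224)))
p('button tri',tri(t,A(424,424),s,SA(540,268)))
p('burger tri',tri(t,A(130,470),s,SA(290,462)))
for i,q in enumerate([(262,122),(640,125),(645,405),(262,400)]): p('gr%d'%i,onz(t,B(*q),16))
for q in [(224,254),(279,258),(263,373),(208,369)]: p('ch1',onz(t,A(*q),42))
for q in [(217,400),(273,404),(253,523),(198,517)]: p('ch2',onz(t,A(*q),42))
for q in [(378,393),(470,400),(462,505),(375,496)]: p('timer',onz(t,A(*q),25))
for q in [(62,150),(332,150),(332,558),(58,555)]: p('board',onz(t,A(*q),22))
p('mug handle end',onz(t,A(640,404),60))
E
```

```text
dish rim [521.5 -13.4  50. ]
mug mouth [ 433.5 -113.5   95. ]
button [437.7 -14.6  46. ]
burger [407.  225.1  40. ]
garlic [644.6 221.9  50. ]
green [ 554.2 -126.2   18. ]
bottletop [674.5 -28.4 102. ]
milltop [ 667.1 -158.5  150. ]
bottle s [676.  -19.4   0. ]Traceback (most recent call last):
  File "<stdin>", line 10, in <module>
  File "<stdin>", line 7, in p
    return _wrapfunc(a, 'round', decimals=decimals, out=out)
    return _wrapit(obj, method, *args, **kwds)
    conv = _array_converter(obj)
ValueError: setting an array element with a sequence. The requested array has an inhomogeneous shape after 1 dimensions. The detected shape was (2,) + inhomogeneous part.
```

```bash
cat > m0.py <<'E'
from h import *
t=load('t0');s=load('s0')
A=lambda u,v:((u-1.5)/4+130,(v-1.5)/4+140)
B=lambda u,v:((u-2)/5+260,(v-2)/5+180)
SA=lambda u,v:((u-1)/3+95,(v-1)/2.8+170)
SB=lambda u,v:((u-1.5)/4+220,(v-1.5)/4+140)
def p(n,x): print(n,np.round(x if not isinstance(x,tuple) else np.r_[x[0],x[1]],1))
if __name__=='__main__':
    p('mill tri',tri(t,A(598,112),s,SB(131,132)))
    p('handle end',tri(t,A(648,438),s,SB(450,224)))
    p('button tri',tri(t,A(424,424),s,SA(540,268)))
    p('burger tri',tri(t,A(130,470),s,SA(290,462)))
    for i,q in enumerate([(262,122),(640,125),(645,405),(262,400)]): p('gr%d'%i,onz(t,B(*q),16))
    for q in [(224,254),(279,258),(263,373),(208,369)]: p('ch1',onz(t,A(*q),42))
    for q in [(217,400),(273,404),(253,523),(198,517)]: p('ch2',onz(t,A(*q),42))
    for q in [(378,393),(470,400),(462,505),(375,496)]: p('timer',onz(t,A(*q),25))
    for q in [(62,150),(332,150),(332,558),(58,555)]: p('board',onz(t,A(*q),22))
    p('mug handle end',onz(t,A(640,404),60))
    q=[A(535,428),A(560,432),A(648,438)]
    for z in (60,100,150): p('br',onz(t,q[1],z))
E
python3 m0.py
```

```text
mill tri [ 6.677e+02 -1.588e+02  1.462e+02  5.000e-01]
handle end [ 421.5 -187.   155.9    1.2]
button tri [438.1 -13.9  40.9   0.9]
burger tri [407.6 227.7  33.7   2.1]
gr0 [ 569.4 -270.2   16. ]
gr1 [ 560.4 -526.9   16. ]
gr2 [ 372.4 -519.6   16. ]
gr3 [ 384.6 -262.9   16. ]
ch1 [580.7 146.5  42. ]
ch1 [576.2 101.5  42. ]
ch1 [482.6 115.5  42. ]
ch1 [487.  160.3  42. ]
ch2 [461.7 153.2  42. ]
ch2 [457.3 107.7  42. ]
ch2 [362.  125.2  42. ]
ch2 [367.9 169.7  42. ]
timer [464.4  24.3  25. ]
timer [456.6 -51.1  25. ]
timer [371.2 -42.5  25. ]
timer [380.5  28.3  25. ]
board [675.2 287.2  22. ]
board [668.4  59.6  22. ]
board [331.   64.8  22. ]
board [338.8 290.2  22. ]
mug handle end [ 448.4 -188.3   60. ]
br [ 428.  -123.8   60. ]
br [ 427.8 -123.4  100. ]
br [ 427.4 -122.9  150. ]
```

Request:
{"api": "drive_tool", "payload": {
  "plan": [
    {"z": 0.5},
    {"x": 0.3, "y": -0.9, "z": 0.2, "rz": -0.04},
    {"x": 0.3, "y": -0.9, "z": 0.2, "rz": -0.04},
    {"x": 0.3, "y": -0.9, "z": 0.2, "rz": -0.04},
    {"x": 0.3, "y": -0.9, "z": 0.2, "rz": -0.04},
    {"x": 0.3, "y": -0.9, "z": 0.2, "rz": -0.04},
    {"x": 0.3, "y": -0.9, "z": 0.2, "rz": -0.04},
    {"x": 0.3, "y": -0.9, "z": 0.2, "rz": -0.04},
    {"x": 0.3, "y": -0.9, "z": 0.2, "rz": -0.04},
    {"x": 0.3, "y": -0.9, "z": 0.2, "rz": -0.04}
  ]
}}

```text
invalid input
```

Request:
{"api": "drive_tool", "payload": {
  "plan": [
    {"x": 0.3, "y": -0.9, "rz": -0.027},
    {"x": 0.3, "y": -0.9},
    {"x": 0.3, "y": -0.9},
    {"x": 0.3, "y": -0.9},
    {"x": 0.2, "y": -0.9},
    {}
  ]
}}

```text
invalid input
```

```bash
python3 - <<'E'
from h import *
save('wrist','w1'); st=robot.state(); print(st['time'],st['tool_pos'].round(1),st['tool_rot'].round(3),st['joint_pos'].round(3),st['wrist_force'].round(1))
E
```

```text
0.2 [217.5 585.3 198.7] [-1.572  0.    -0.356] [ 1.145  0.309  1.635 -0.     1.2   -0.07 ] [ 0.3  0.4 -0.6]
```

View pics/w1.png

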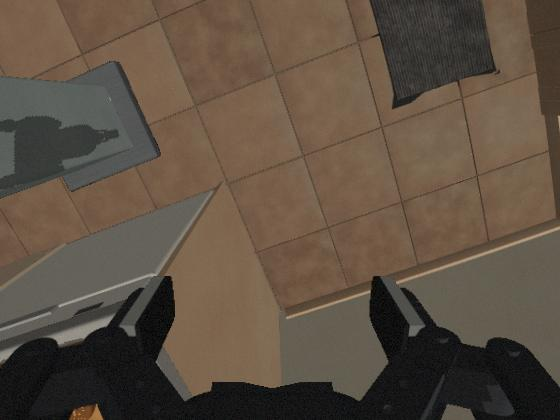

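The move was refused; I'll try with every field filled.

Request:
{"api": "drive_tool", "payload": {
  "plan": [
    {"x": 0, "y": 0, "z": 0.5, "rx": 0, "ry": 0, "rz": 0, "grip": 0}
  ]
}}

```text
time: 0.3
tool_pos: [216.3, 582.6, 219.8]
tool_rot: [-1.581, 0.001, -0.356]
wrist_force: [-0.4, -0.0, 0.5]
grip_width: 85.6
```

Request:
{"api": "drive_tool", "payload": {
  "plan": [
    {"x": 0.3, "y": -0.9, "z": 0.2, "rx": 0, "ry": 0, "rz": -0.04, "grip": 0},
    {"x": 0.3, "y": -0.9, "z": 0.2, "rx": 0, "ry": 0, "rz": -0.04, "grip": 0},
    {"x": 0.3, "y": -0.9, "z": 0.2, "rx": 0, "ry": 0, "rz": -0.04, "grip": 0},
    {"x": 0.3, "y": -0.9, "z": 0.2, "rx": 0, "ry": 0, "rz": -0.04, "grip": 0},
    {"x": 0.3, "y": -0.9, "z": 0.2, "rx": 0, "ry": 0, "rz": -0.04, "grip": 0},
    {"x": 0.3, "y": -0.9, "z": 0.2, "rx": 0, "ry": 0, "rz": -0.04, "grip": 0},
    {"x": 0.3, "y": -0.9, "z": 0.2, "rx": 0, "ry": 0, "rz": -0.04, "grip": 0},
    {"x": 0.3, "y": -0.9, "z": 0.2, "rx": 0, "ry": 0, "rz": -0.04, "grip": 0},
    {"x": 0.3, "y": -0.9, "z": 0.2, "rx": 0, "ry": 0, "rz": -0.04, "grip": 0}
  ]
}}

```text
time: 1.2
tool_pos: [352.7, 179.1, 314.9]
tool_rot: [-1.57, 0.0, -1.491]
wrist_force: [1.3, -0.1, -0.6]
grip_width: 85.6
```

Request:
{"api": "drive_tool", "payload": {
  "plan": [
    {"x": 0.3, "y": -0.9, "z": 0, "rx": 0, "ry": 0, "rz": -0.027, "grip": 0},
    {"x": 0.3, "y": -0.9, "z": 0, "rx": 0, "ry": 0, "rz": 0, "grip": 0},
    {"x": 0.3, "y": -0.9, "z": 0, "rx": 0, "ry": 0, "rz": 0, "grip": 0},
    {"x": 0.3, "y": -0.9, "z": 0, "rx": 0, "ry": 0, "rz": 0, "grip": 0},
    {"x": 0.2, "y": -0.9, "z": 0, "rx": 0, "ry": 0, "rz": 0, "grip": 0},
    {"x": 0, "y": 0, "z": 0, "rx": 0, "ry": 0, "rz": 0, "grip": 0}
  ]
}}

```text
time: 1.8
tool_pos: [423.3, -49.2, 314.3]
tool_rot: [-1.571, -0.003, -1.579]
wrist_force: [0.1, 1.2, 0.3]
grip_width: 85.3
```

```bash
python3 - <<'E'
from h import *
save('wrist','w1'); st=robot.state(); print(st['time'],st['tool_pos'].round(1),st['tool_rot'].round(3),st['joint_pos'].round(3),st['wrist_force'].round(1))
E
```

```text
1.85 [422.7 -46.6 314.2] [-1.572  0.    -1.577] [-0.212 -0.187  1.927 -0.     1.403 -0.205] [-0.1  0.3 -0. ]
```

View pics/w1.png

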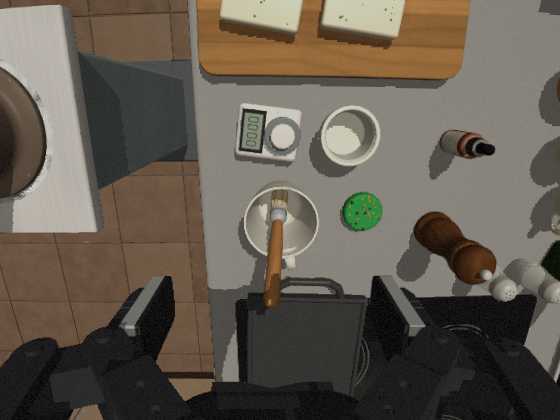

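Wrist view: brush handle end ≈ (272,301), collar (278,212), mug rim centre ≈ (281,222), dish centre (350,136), button (283,137), green decoy (362,211), griddle lower centre. Now finer measurement.

```bash
cat > m1.py <<'E'
from h import *
def orange(f,roi):
    im=load(f)['img']; hsv=cv2.cvtColor(im,cv2.COLOR_RGB2HSV)
    m=cv2.inRange(hsv,(4,120,60),(18,255,255)); z=np.zeros_like(m); x0,y0,x1,y1=roi; z[y0:y1,x0:x1]=m[y0:y1,x0:x1]
    n,l,s,_=cv2.connectedComponentsWithStats(z); k=1+np.argmax(s[1:,4]); 
    ys,xs=np.where(l==k); P=np.c_[xs,ys].astype(float); c=P.mean(0); u,_,vt=np.linalg.svd(P-c,full_matrices=False); t=(P-c)@vt[0]
    w=np.abs((P-c)@vt[1])
    print(f,len(P),c.round(1),'ends',(c+vt[0]*t.min()).round(1),(c+vt[0]*t.max()).round(1))
    return c,vt[0],t.min(),t.max()
if __name__=='__main__':
    rois={'w1':(255,185,300,310),'t0':(262,235,300,258),'s0':(290,180,340,245)}
    N=[];D=[]
    for f,r in rois.items():
        c=load(f); m,v,a,b=orange(f,r)
        o,d1=ray(c,m+v*a);_,d2=ray(c,m+v*b); n=np.cross(d1,d2); n/=np.linalg.norm(n); N.append(n);D.append(n@o)
    N=np.array(N);D=np.array(D)
    for idx in ([0,2],[0,1,2],[1,2]):
        _,S,vt=np.linalg.svd(N[idx]); a=vt[2]; a*=np.sign(a[2]); 
        p=np.linalg.lstsq(N[idx],D[idx],rcond=None)[0]
        print('axis',a.round(3),'lean',np.arccos(a[2]).round(3),'at z=0',(p-a*p[2]/a[2]).round(1),'z150',(p+a*(150-p[2])/a[2]).round(1),'res',(N[idx]@p-D[idx]).round(2))
    w=load('w1');s=load('s0')
    def p(n,x): print(n,np.round(x if not isinstance(x,tuple) else np.r_[x[0],x[1]],1))
    p('end tri',tri(w,(272,303),s,((452-1.5)/4+220,(219-1.5)/4+140)))
    p('mug',onz(w,(281.5,222.5),95));p('dish',onz(w,(350,136.5),50));p('button',onz(w,(283,137.5),46));p('green',onz(w,(362,211),18))
    for q in [(244,104),(301,108),(297,162),(237,157)]: p('timer',onz(w,q,25))
    for q in [(250,294),(363,296)]: p('gr edge',onz(w,q,16))
    p('bottle',onz(w,(484,149),102)); p('mill',onz(w,(486,274),150))
E
python3 m1.py
python3 -c "
from h import *
im=load('w1')['img'][90:320,190:420,::-1]
cv2.imwrite('pics/w1c.png',cv2.resize(im,None,fx=2.6,fy=2.6,interpolation=cv2.INTER_CUBIC))"
```

```text
w1 1160 [273.7 265.7] ends [277.5 219.9] [270.4 307. ]
t0 119 [281.2 248.3] ends [268.9 247.1] [292.1 249.4]
s0 330 [322.7 214.5] ends [332.7 194.3] [310.9 238.5]
axis [-0.077 -0.535  0.841] lean 0.571 at z=0 [434.5 -83.2   0. ] z150 [ 420.8 -178.7  150. ] res [ 0. -0.]
axis [-0.077 -0.536  0.841] lean 0.572 at z=0 [434.8 -83.7   0. ] z150 [ 421.1 -179.4  150. ] res [0. 0. 0.]
axis [-0.076 -0.537  0.84 ] lean 0.573 at z=0 [434.9 -84.    0. ] z150 [ 421.4 -179.9  150. ] res [ 0. -0.]
end tri [ 420.8 -184.7  159.7    2.6]
mug [ 433.5 -111.6   95. ]
dish [521.2 -12.9  50. ]
button [436.6 -14.2  46. ]
green [ 552.4 -122.3   18. ]
timer [386.4  27.1  25. ]
timer [460.6  21.6  25. ]
timer [456.4 -49.3  25. ]
timer [374.8 -41.9  25. ]
gr edge [ 386.1 -259.8   16. ]
gr edge [ 565.7 -265.1   16. ]
bottle [665.4 -21.4 102. ]
mill [ 664.3 -155.6  150. ]
```

View pics/w1c.png

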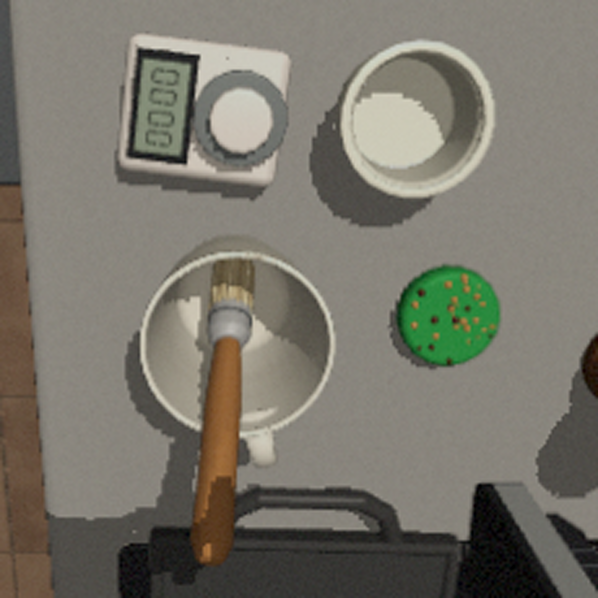

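Request:
{"api": "drive_tool", "payload": {
  "plan": [
    {"x": -0.025, "y": -0.66, "z": -0.2, "rx": 0.036, "ry": -0.0052, "rz": 0, "grip": 0},
    {"x": -0.025, "y": -0.66, "z": -0.2, "rx": 0.036, "ry": -0.0052, "rz": 0, "grip": 0},
    {"x": -0.025, "y": -0.66, "z": -0.2, "rx": 0.036, "ry": -0.0052, "rz": 0, "grip": 0},
    {"x": -0.025, "y": -0.66, "z": -0.2, "rx": 0.036, "ry": -0.0052, "rz": 0, "grip": 0},
    {"x": -0.025, "y": -0.66, "z": -0.2, "rx": 0.036, "ry": -0.0052, "rz": 0, "grip": 0},
    {"x": 0, "y": 0, "z": 0, "rx": 0, "ry": 0, "rz": 0, "grip": 0},
    {"x": 0, "y": 0, "z": 0, "rx": 0, "ry": 0, "rz": 0, "grip": 0}
  ]
}}

```text
time: 2.55
tool_pos: [416.1, -208.6, 262.5]
tool_rot: [-1.484, 0.569, -1.549]
wrist_force: [0.2, 1.4, 0.2]
grip_width: 85.5
```

```bash
cat > st.py <<'E'
from h import *
def st():
    s=robot.state(); Rm=R.from_euler('xyz',s['tool_rot']).as_matrix()
    print('t',s['time'],'pos',s['tool_pos'].round(1),'ty',Rm[:,1].round(3),'tz',Rm[:,2].round(3),'q',s['joint_pos'].round(2),'F',s['wrist_force'].round(1),'M',s['ft_torque'].round(2),'w',round(s['grip_width'],1))
    return s,Rm
if __name__=='__main__': st()
E
python3 - <<'E'
from st import *
st();save('wrist','w2')
c=load('w2');a=np.array([-.077,-.536,.841]);b=np.array([434.8,-83.7,0])
for z in (60,100,160): print(z,proj(c,b+a*z/a[2]).round(1))
st()
E
```

```text
t 2.55 pos [ 416.1 -208.6  262.5] ty [ 0.075  0.539 -0.839] tz [ 0.997 -0.025  0.073] q [-0.87  0.17  1.79  0.42  1.59 -0.95] F [0.2 1.4 0.2] M [-0.19  0.09  0.02] w 85.5
60 [[269.9 203.1]]
100 [[269.5 215.5]]
160 [[268.7 241.3]]
t 2.6 pos [ 416.7 -208.   264.1] ty [ 0.076  0.537 -0.84 ] tz [ 0.997 -0.023  0.076] q [-0.87  0.17  1.79  0.42  1.59 -0.95] F [-0.5 -0.3  0. ] M [-0.27  0.14 -0.02] w 85.2
```

View pics/w2.png

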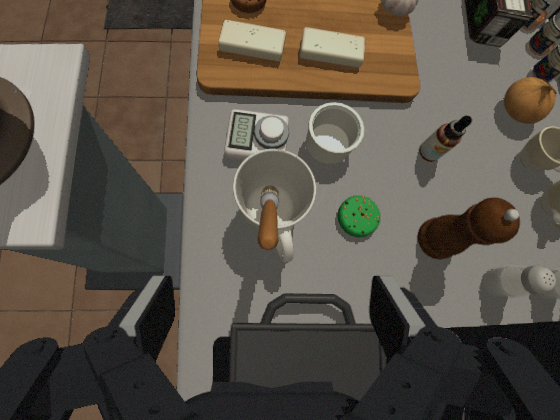

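Request:
{"api": "drive_tool", "payload": {
  "plan": [
    {"x": 0, "y": 0, "z": -0.676, "rx": 0, "ry": 0, "rz": 0, "grip": 0},
    {"x": 0, "y": 0, "z": -0.676, "rx": 0, "ry": 0, "rz": 0, "grip": 0},
    {"x": 0.0365, "y": 0.255, "z": -0.4, "rx": 0, "ry": 0, "rz": 0, "grip": 0},
    {"x": 0.0365, "y": 0.255, "z": -0.4, "rx": 0, "ry": 0, "rz": 0, "grip": 0},
    {"x": 0.0365, "y": 0.255, "z": -0.4, "rx": 0, "ry": 0, "rz": 0, "grip": 0},
    {"x": 0.0365, "y": 0.255, "z": -0.4, "rx": 0, "ry": 0, "rz": 0, "grip": 0},
    {"x": 0, "y": 0, "z": 0, "rx": 0, "ry": 0, "rz": 0, "grip": 0},
    {"x": 0, "y": 0, "z": 0, "rx": 0, "ry": 0, "rz": 0, "grip": 0}
  ]
}}

```text
time: 3.4
tool_pos: [424.7, -157.0, 118.7]
tool_rot: [-1.477, 0.563, -1.54]
wrist_force: [0.8, -1.1, 1.5]
grip_width: 85.2
```

```bash
python3 - <<'E'
from st import *
st();save('wrist','w3');save('scene','s3')
im=load('s3')['img'][120:330,200:480,::-1]
cv2.imwrite('pics/s3c.png',cv2.resize(im,None,fx=2.8,fy=2.8,interpolation=cv2.INTER_CUBIC))
E
```

```text
t 3.4 pos [ 424.7 -157.   118.7] ty [ 0.077  0.534 -0.842] tz [ 0.997 -0.02   0.079] q [-0.79  0.3   1.96  0.46  1.28 -1.02] F [ 0.8 -1.1  1.5] M [-0.27  0.04 -0.02] w 85.2
```

View pics/w3.png

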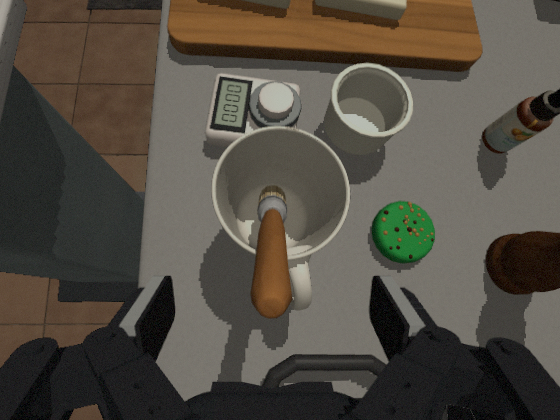

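View pics/s3c.png

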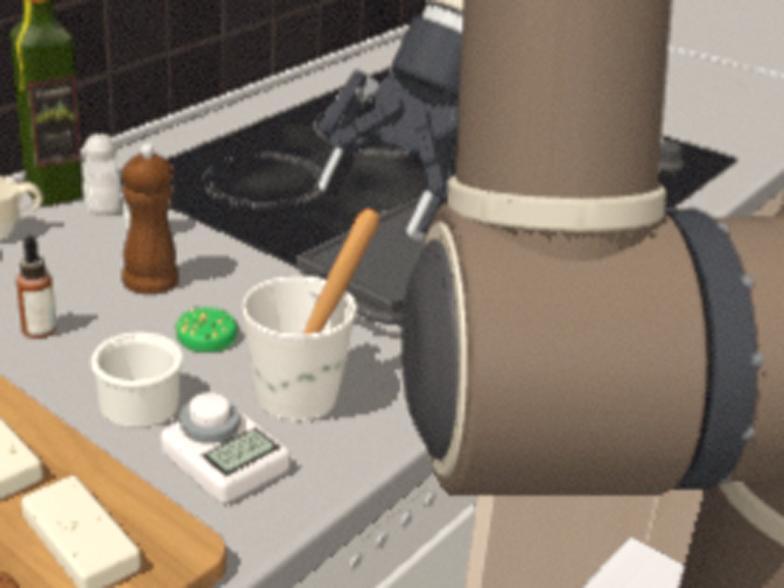

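```bash
python3 - <<'E'
from st import *
s,Rm=st(); T=s['tool_pos']
w=load('w3');c=load('s3')
print('TCP in w3',proj(w,T),'s3 crop',(proj(c,T)-[200,120])*2.8)
a=np.array([-.077,-.536,.841]);b=np.array([434.8,-83.7,0])
for z in (60,100,130,160): q=b+a*z/a[2]; print(z,q.round(1),proj(w,q).round(1),((proj(c,q)-[200,120])*2.8).round(1))
for sg in (-1,1):
  for back in (0,13,19):
    q=T+sg*42.5*Rm[:,2]-back*Rm[:,1]; print(sg,back,proj(w,q).round(),((proj(c,q)-[200,120])*2.8).round())
E
```

```text
t 3.5 pos [ 425.3 -158.8  118.9] ty [ 0.079  0.532 -0.843] tz [ 0.997 -0.021  0.08 ] q [-0.8   0.3   1.96  0.46  1.28 -1.02] F [0.4 0.2 0.7] M [-0.28  0.02 -0.04] w 85.2
TCP in w3 [[275.08123229 253.18364853]] s3 crop [[343.37047208 261.19761066]]
60 [ 429.3 -121.9   60. ] [[272.6 214.6]] [[308.4 336.3]]
100 [ 425.6 -147.4  100. ] [[272.6 239. ]] [[333.3 285.6]]
130 [ 422.9 -166.6  130. ] [[272.7 265.3]] [[352.2 247.2]]
160 [ 420.2 -185.7  160. ] [[272.8 304. ]] [[371.3 208.5]]
-1 0 [[199. 253.]] [[383. 284.]]
-1 13 [[194. 263.]] [[390. 269.]]
-1 19 [[191. 269.]] [[394. 263.]]
1 0 [[351. 253.]] [[306. 240.]]
1 13 [[357. 264.]] [[312. 226.]]
1 19 [[360. 269.]] [[315. 220.]]
```

```bash
python3 - <<'E'
from st import *
w=load('w3');c=load('s3')
im=load('w3')['img'][250:400,90:460,::-1]; cv2.imwrite('pics/w3c.png',cv2.resize(im,None,fx=2,fy=2))
s=robot.state();Rm=R.from_euler('xyz',s['tool_rot']).as_matrix()
for wu,su in [((172,282),(415,228)),((372,282),(324,186))]:
    P,e=tri(w,wu,c,(su[0]/2.8+200,su[1]/2.8+120)); print(P.round(1),e.round(1),'in tool',(Rm.T@(P-s['tool_pos'])).round(1))
print(np.array(capture('wrist')['tool_from_camera']).round(3))
E
```

```text
[ 375.3 -178.4  161.1] 7.3 in tool [ -7.1 -50.  -46. ]
[ 462.1 -176.9  168.6] 3.2 in tool [-10.2 -48.6  41.1]
[[-1.00000e-03  9.51000e-01  3.08000e-01 -7.82860e+01]
 [ 2.00000e-03 -3.08000e-01  9.51000e-01 -1.74569e+02]
 [ 1.00000e+00  1.00000e-03 -2.00000e-03 -9.92000e-01]
 [ 0.00000e+00  0.00000e+00  0.00000e+00  1.00000e+00]]
```

View pics/w3c.png

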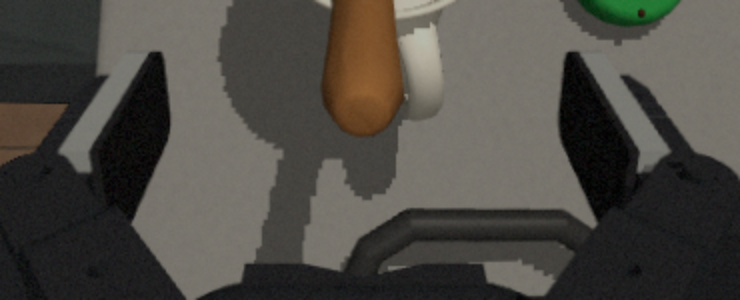

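Request:
{"api": "drive_tool", "payload": {
  "plan": [
    {"x": -0.06, "y": -0.43, "z": 0.67, "rx": 0, "ry": 0, "rz": 0, "grip": 0},
    {"x": 0, "y": 0, "z": 0, "rx": 0, "ry": 0, "rz": 0, "grip": 200},
    {"x": 0, "y": 0, "z": 0, "rx": 0, "ry": 0, "rz": 0, "grip": 200},
    {"x": 0, "y": 0, "z": 0, "rx": 0, "ry": 0, "rz": 0, "grip": 200},
    {"x": 0, "y": 0, "z": 0, "rx": 0, "ry": 0, "rz": 0, "grip": 200},
    {"x": 0, "y": 0, "z": 0, "rx": 0, "ry": 0, "rz": 0, "grip": 200},
    {"x": 0, "y": 0, "z": 0, "rx": 0, "ry": 0, "rz": 0, "grip": 200}
  ],
  "newtons": 40
}}

```text
time: 4.25
tool_pos: [420.5, -179.1, 149.9]
tool_rot: [-1.481, 0.566, -1.545]
wrist_force: [-0.7, -0.0, -0.3]
grip_width: 18.1
```

```bash
python3 - <<'E'
from st import *
st();save('wrist','w4');save('scene','s4')
im=load('s4')['img'][120:270,240:440,::-1]
cv2.imwrite('pics/s4c.png',cv2.resize(im,None,fx=4,fy=4,interpolation=cv2.INTER_CUBIC))
E
```

```text
t 4.25 pos [ 420.5 -179.1  149.9] ty [ 0.076  0.536 -0.841] tz [ 0.997 -0.023  0.076] q [-0.83  0.27  1.92  0.44  1.36 -1.01] F [-0.7 -0.  -0.3] M [-0.3   0.01  0.03] w 18.1
```

View pics/w4.png

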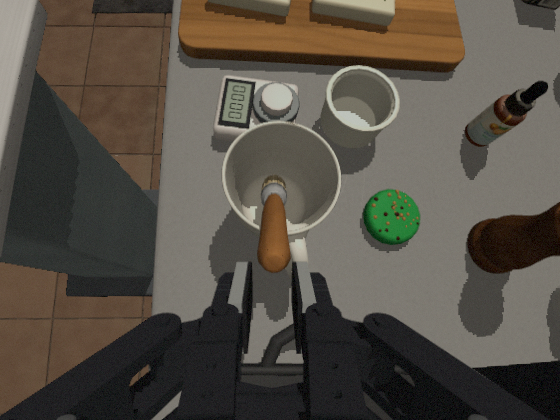

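View pics/s4c.png

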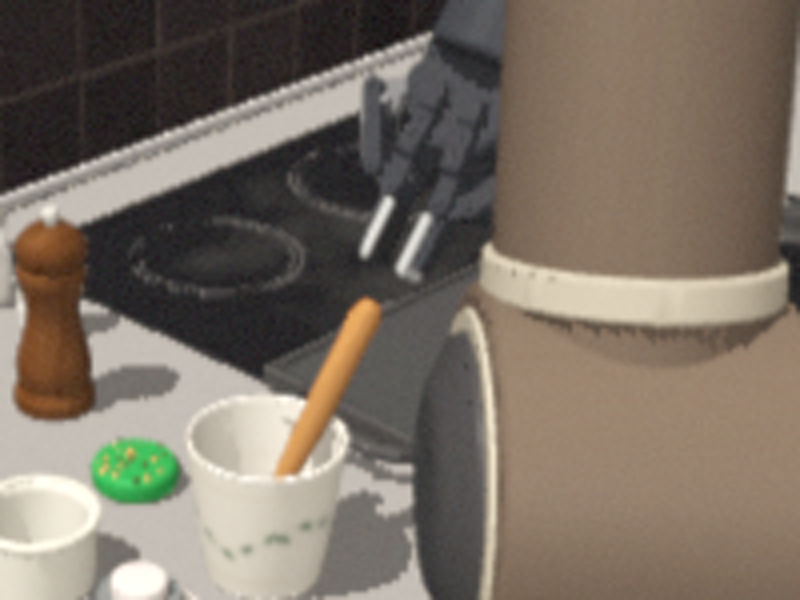

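```bash
python3 - <<'E'
from st import *
w=load('w4');c=load('s4')
s=robot.state();Rm=R.from_euler('xyz',s['tool_rot']).as_matrix()
for wu,su in [((243,268),(408,275)),((302,268),(367,255))]:
    P,e=tri(w,wu,c,((su[0]-1.5)/4+240,(su[1]-1.5)/4+120)); print(P.round(1),e.round(1),'in tool',(Rm.T@(P-s['tool_pos'])).round(1))
C=np.array([[0,-y,0] for y in (0,19,36,50)],float)
for q in C: print(q, proj(c,s['tool_pos']+Rm@q)*4-[960,480], proj(w,s['tool_pos']+Rm@q))
E
```

```text
[ 402.4 -192.3  179.6] 2.4 in tool [ -5.3 -33.2 -15.6]
[ 430.4 -192.2  182.6] 0.1 in tool [ -6.3 -33.5  12.5]
[0. 0. 0.] [[361.88935282 316.45996707]] [[274.3572329  250.40778252]]
[  0. -19.   0.] [[376.45901453 286.82557015]] [[274.54966835 265.93138707]]
[  0. -36.   0.] [[389.55687464 260.18198415]] [[274.75867474 282.83688807]]
[  0. -50.   0.] [[400.3872874  238.14881909]] [[274.96520952 299.58953148]]
```

Request:
{"api": "drive_tool", "payload": {
  "plan": [
    {"x": 0, "y": 0, "z": 0, "rx": 0, "ry": 0, "rz": 0, "grip": 0},
    {"x": 0, "y": 0, "z": 0, "rx": 0, "ry": 0, "rz": 0, "grip": 0},
    {"x": 0, "y": 0, "z": 0, "rx": 0, "ry": 0, "rz": 0, "grip": 0},
    {"x": 0, "y": 0, "z": 0, "rx": 0, "ry": 0, "rz": 0, "grip": 0},
    {"x": 0, "y": 0, "z": 0, "rx": 0, "ry": 0, "rz": 0, "grip": 0},
    {"x": 0.032, "y": 0.203, "z": -0.32, "rx": 0, "ry": 0, "rz": 0, "grip": 0},
    {"x": 0.032, "y": 0.203, "z": -0.32, "rx": 0, "ry": 0, "rz": 0, "grip": 0},
    {"x": 0.032, "y": 0.203, "z": -0.32, "rx": 0, "ry": 0, "rz": 0, "grip": 0},
    {"x": 0.032, "y": 0.203, "z": -0.32, "rx": 0, "ry": 0, "rz": 0, "grip": 0},
    {"x": 0, "y": 0, "z": 0, "rx": 0, "ry": 0, "rz": 0, "grip": 0}
  ]
}}

```text
time: 5.35
tool_pos: [425.4, -136.7, 84.8]
tool_rot: [-1.484, 0.569, -1.546]
wrist_force: [-0.2, -0.3, -0.8]
grip_width: 85.6
```

```bash
python3 - <<'E'
from st import *
st();save('wrist','w5');save('scene','s5')
im=load('s5')['img'][120:270,240:440,::-1]
im=cv2.resize(im,None,fx=3,fy=3,interpolation=cv2.INTER_CUBIC)
cv2.imwrite('pics/s5c.png',im)
E
```

```text
t 5.35 pos [ 425.4 -136.7   84.8] ty [ 0.073  0.538 -0.84 ] tz [ 0.997 -0.022  0.073] q [-0.77  0.34  2.    0.49  1.21 -1.04] F [-0.2 -0.3 -0.8] M [-0.24  0.1   0.01] w 85.6
```

View pics/w5.png

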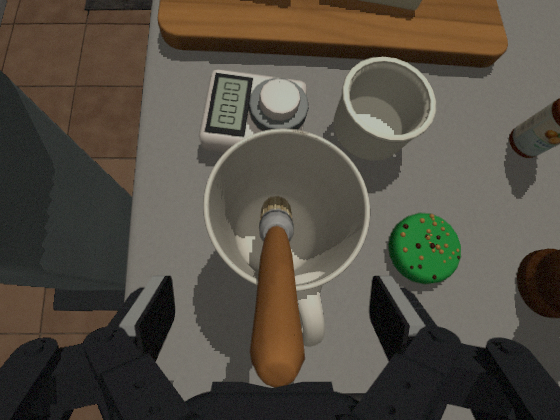

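View pics/s5c.png

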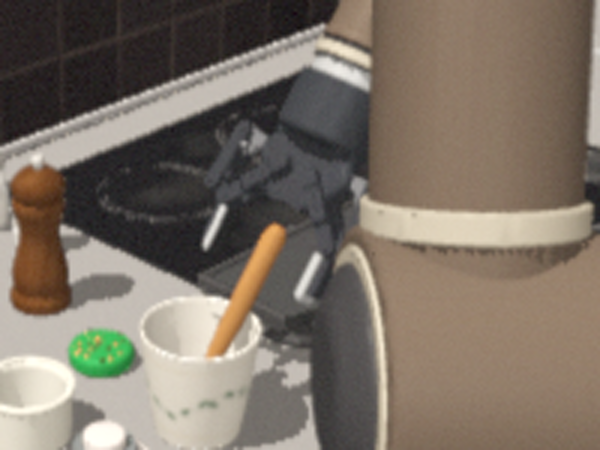

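Request:
{"api": "drive_tool", "payload": {
  "plan": [
    {"x": 0, "y": 0, "z": 0, "rx": 0, "ry": 0, "rz": 0, "grip": 255},
    {"x": 0, "y": 0, "z": 0, "rx": 0, "ry": 0, "rz": 0, "grip": 255},
    {"x": 0, "y": 0, "z": 0, "rx": 0, "ry": 0, "rz": 0, "grip": 255},
    {"x": 0, "y": 0, "z": 0, "rx": 0, "ry": 0, "rz": 0, "grip": 255},
    {"x": 0, "y": 0, "z": 0, "rx": 0, "ry": 0, "rz": 0, "grip": 255},
    {"x": 0, "y": 0, "z": 0, "rx": 0, "ry": 0, "rz": 0, "grip": 255},
    {"x": 0, "y": 0, "z": 0, "rx": 0, "ry": 0, "rz": 0, "grip": 255}
  ],
  "newtons": 60
}}

```text
time: 6.15
tool_pos: [427.1, -139.0, 86.4]
tool_rot: [-1.48, 0.565, -1.545]
wrist_force: [-0.2, -0.1, 0.6]
grip_width: 16.5
```

```bash
python3 - <<'E'
from st import *
st();save('wrist','w6');st()
E
```

```text
t 6.15 pos [ 427.1 -139.    86.4] ty [ 0.077  0.535 -0.841] tz [ 0.997 -0.023  0.077] q [-0.77  0.33  2.    0.49  1.21 -1.04] F [-0.2 -0.1  0.6] M [-0.21  0.05  0.07] w 16.5
t 6.2 pos [ 427.1 -139.    86.4] ty [ 0.077  0.535 -0.841] tz [ 0.997 -0.023  0.077] q [-0.77  0.33  2.    0.49  1.21 -1.04] F [-0.1  1.   0.5] M [-0.24  0.1   0.06] w 16.7
```

View pics/w6.png

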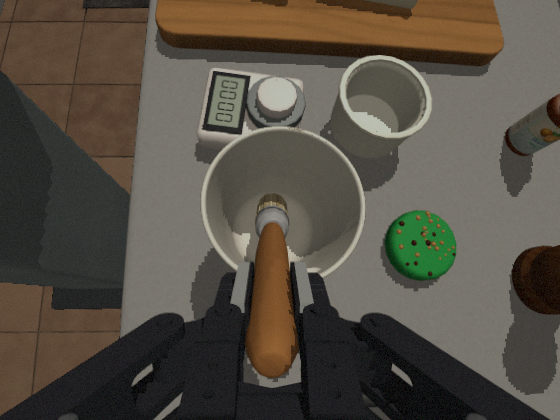

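Request:
{"api": "drive_tool", "payload": {
  "plan": [
    {"x": -0.062, "y": -0.43, "z": 0.673, "rx": 0, "ry": 0, "rz": 0, "grip": 255},
    {"x": -0.062, "y": -0.43, "z": 0.673, "rx": 0, "ry": 0, "rz": 0, "grip": 255},
    {"x": -0.062, "y": -0.43, "z": 0.673, "rx": 0, "ry": 0, "rz": 0, "grip": 255},
    {"x": 0, "y": 0, "z": 0.8, "rx": 0, "ry": 0, "rz": 0, "grip": 255},
    {"x": 0, "y": 0, "z": 0, "rx": -0.036, "ry": 0.0052, "rz": 0, "grip": 255},
    {"x": 0, "y": 0, "z": 0, "rx": -0.036, "ry": 0.0052, "rz": 0, "grip": 255},
    {"x": 0, "y": 0, "z": 0, "rx": -0.036, "ry": 0.0052, "rz": 0, "grip": 255},
    {"x": 0, "y": 0, "z": 0, "rx": -0.036, "ry": 0.0052, "rz": 0, "grip": 255},
    {"x": 0, "y": 0, "z": 0, "rx": -0.036, "ry": 0.0052, "rz": 0, "grip": 255},
    {"x": 0, "y": 0, "z": 0, "rx": 0, "ry": 0, "rz": 0, "grip": 255}
  ]
}}

```text
time: 7.2
tool_pos: [418.0, -200.7, 227.6]
tool_rot: [-1.57, -0.0, -1.567]
wrist_force: [0.4, 0.0, -0.4]
grip_width: 16.5
```

Request:
{"api": "drive_tool", "payload": {
  "plan": [
    {"x": 0.34, "y": 0.63, "z": 0, "rx": 0, "ry": 0, "rz": 0, "grip": 255},
    {"x": 0.34, "y": 0.63, "z": 0, "rx": 0, "ry": 0, "rz": 0, "grip": 255},
    {"x": 0.34, "y": 0.63, "z": 0, "rx": 0, "ry": 0, "rz": 0, "grip": 255},
    {"x": 0.34, "y": 0.63, "z": 0, "rx": 0, "ry": 0, "rz": 0, "grip": 255},
    {"x": 0.34, "y": 0.63, "z": 0, "rx": 0, "ry": 0, "rz": 0, "grip": 255},
    {"x": 0.34, "y": 0.63, "z": 0, "rx": 0, "ry": 0, "rz": 0, "grip": 255},
    {"x": 0, "y": 0, "z": 0, "rx": 0, "ry": 0, "rz": 0, "grip": 255},
    {"x": 0, "y": 0, "z": 0, "rx": 0, "ry": 0, "rz": 0, "grip": 255}
  ]
}}

```text
time: 8.0
tool_pos: [519.6, -14.7, 226.5]
tool_rot: [-1.573, 0.0, -1.57]
wrist_force: [-0.3, -0.0, -1.5]
grip_width: 16.6
```

```bash
python3 - <<'E'
from st import *
s,Rm=st();save('wrist','w7');save('scene','s7');save('top','t7')
c=load('s7')
for k in (0,60,91): print(k,proj(c,s['tool_pos']+Rm[:,1]*k).round(1))
im=c['img'][120:320,180:430,::-1]
cv2.imwrite('pics/s7c.png',cv2.resize(im,None,fx=3,fy=3,interpolation=cv2.INTER_CUBIC))
E
```

```text
t 8.0 pos [519.6 -14.7 226.5] ty [-0.002  0.    -1.   ] tz [ 1.     0.    -0.002] q [-0.11  0.08  1.85  0.    1.21 -0.11] F [-0.3 -0.  -1.5] M [0.01 0.02 0.  ] w 16.6
0 [[246.9 178.3]]
60 [[248.2 203.2]]
91 [[248.8 215.4]]
```

View pics/w7.png

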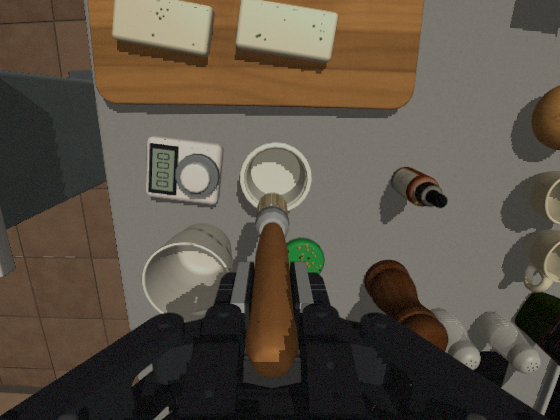

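View pics/s7c.png

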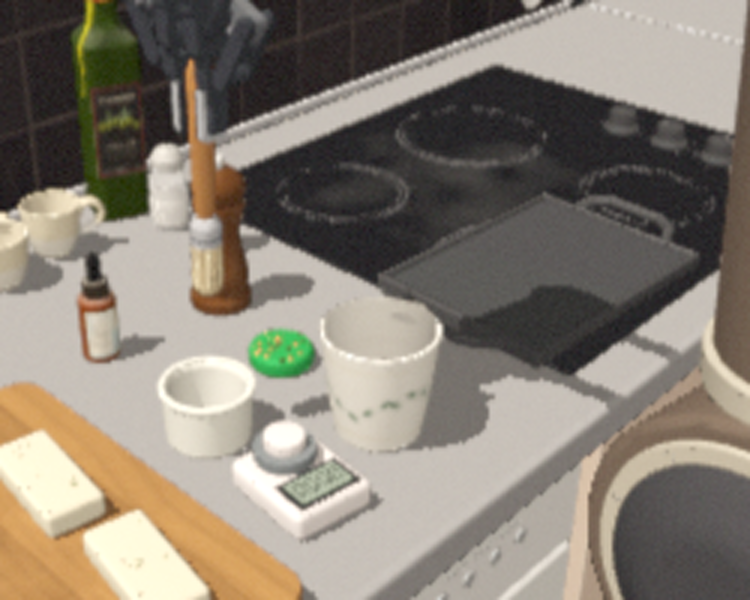

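Request:
{"api": "drive_tool", "payload": {
  "plan": [
    {"x": 0.03, "y": 0.03, "z": -0.48, "rx": 0, "ry": 0, "rz": 0, "grip": 255},
    {"x": 0, "y": 0, "z": -0.48, "rx": 0, "ry": 0, "rz": 0, "grip": 255},
    {"x": 0, "y": 0, "z": -0.48, "rx": 0, "ry": 0, "rz": 0, "grip": 255},
    {"x": 0, "y": 0, "z": -0.48, "rx": 0, "ry": 0, "rz": 0, "grip": 255},
    {"x": 0, "y": 0, "z": -0.4, "rx": 0, "ry": 0, "rz": 0, "grip": 255},
    {"x": 0, "y": 0, "z": -0.1, "rx": 0, "ry": 0, "rz": 0, "grip": 255},
    {"x": 0, "y": 0, "z": 0, "rx": 0, "ry": 0, "rz": 0, "grip": 255}
  ]
}}

```text
time: 8.85
tool_pos: [520.4, -13.9, 105.6]
tool_rot: [-1.573, 0.0, -1.573]
wrist_force: [-0.0, 0.1, -0.7]
grip_width: 16.6
```

```bash
python3 - <<'E'
from st import *
s,Rm=st();save('wrist','w8');save('scene','s8')
im=np.hstack([cv2.resize(load('s8')['img'][180:300,200:340,::-1],None,fx=3,fy=3),cv2.resize(load('w8')['img'][100:260,180:360,::-1],(405,360))])
cv2.imwrite('pics/s8c.png',im)
E
```

```text
t 8.85 pos [520.4 -13.9 105.6] ty [-0.002  0.    -1.   ] tz [ 1.    -0.002 -0.002] q [-0.11  0.22  1.95  0.    0.97 -0.11] F [-0.   0.1 -0.7] M [-0.02 -0.01  0.04] w 16.6
```

View pics/s8c.png

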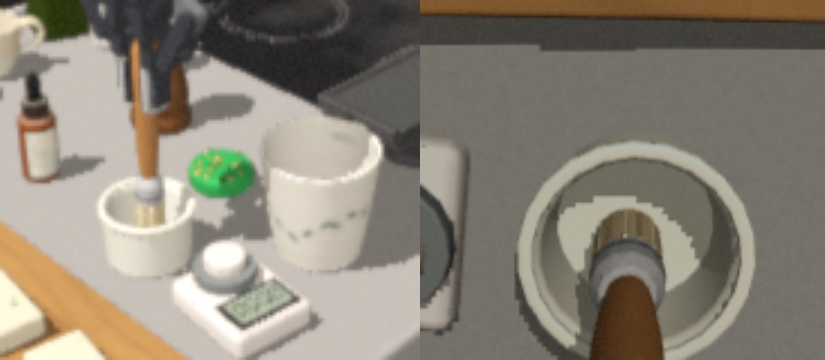

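Request:
{"api": "drive_tool", "payload": {
  "plan": [
    {"x": 0, "y": 0, "z": -0.12, "rx": 0, "ry": 0, "rz": 0, "grip": 255},
    {"x": 0, "y": 0, "z": 0, "rx": 0, "ry": 0, "rz": 0, "grip": 255},
    {"x": 0, "y": 0, "z": 0, "rx": 0, "ry": 0, "rz": 0, "grip": 255}
  ]
}}

```text
time: 9.25
tool_pos: [521.6, -13.0, 100.7]
tool_rot: [-1.57, -0.0, -1.571]
wrist_force: [-0.4, 0.9, -1.0]
grip_width: 16.5
```

Request:
{"api": "drive_tool", "payload": {
  "plan": [
    {"x": 0, "y": 0, "z": -0.06, "rx": 0, "ry": 0, "rz": 0, "grip": 255},
    {"x": 0, "y": 0, "z": 0, "rx": 0, "ry": 0, "rz": 0, "grip": 255},
    {"x": 0, "y": 0, "z": 0, "rx": 0, "ry": 0, "rz": 0, "grip": 255}
  ]
}}

```text
time: 9.55
tool_pos: [521.8, -13.0, 97.6]
tool_rot: [-1.57, -0.0, -1.572]
wrist_force: [-0.2, -0.6, 1.1]
grip_width: 16.9
```

```bash
python3 - <<'E'
from st import *
import time
F=[]
for i in range(6):
    s=robot.state(); F.append(s['wrist_force']); capture('wrist')
print(np.mean(F,0),np.std(F,0)); st()
E
```

```text
[ 0.32880949 -0.0161552   0.74204905] [0.34804034 0.35515481 0.38666785]
t 9.85 pos [521.7 -13.1  97.5] ty [ 0.001 -0.    -1.   ] tz [ 1.    -0.001  0.001] q [-0.11  0.24  1.96  0.    0.95 -0.11] F [-0.2 -0.1  0.3] M [-0.01 -0.29  0.02] w 16.1
```

Request:
{"api": "drive_tool", "payload": {
  "plan": [
    {"x": 0, "y": 0, "z": 0.7, "rx": 0, "ry": 0, "rz": 0, "grip": 255},
    {"x": 0, "y": 0, "z": 0.95, "rx": 0, "ry": 0, "rz": 0, "grip": 255},
    {"x": 0, "y": 0, "z": 0.95, "rx": 0, "ry": 0, "rz": 0, "grip": 255},
    {"x": -0.1, "y": -0.8, "z": 0, "rx": 0, "ry": 0, "rz": 0, "grip": 255},
    {"x": -0.1, "y": -0.8, "z": 0, "rx": 0, "ry": 0, "rz": 0, "grip": 255},
    {"x": -0.1, "y": -0.8, "z": 0, "rx": 0, "ry": 0, "rz": 0, "grip": 255},
    {"x": -0.1, "y": -0.8, "z": 0, "rx": 0, "ry": 0, "rz": 0, "grip": 255},
    {"x": -0.1, "y": -0.8, "z": 0, "rx": 0, "ry": 0, "rz": 0, "grip": 255},
    {"x": -0.1, "y": -0.8, "z": 0, "rx": 0, "ry": 0, "rz": 0, "grip": 255},
    {"x": -0.1, "y": -0.8, "z": 0, "rx": 0, "ry": 0, "rz": 0, "grip": 255}
  ]
}}

```text
time: 10.85
tool_pos: [485.4, -294.2, 226.8]
tool_rot: [-1.572, 0.001, -1.572]
wrist_force: [0.4, 0.2, -1.6]
grip_width: 17.1
```

Request:
{"api": "drive_tool", "payload": {
  "plan": [
    {"x": 0, "y": 0, "z": 0, "rx": 0, "ry": 0, "rz": 0, "grip": 255},
    {"x": 0, "y": 0, "z": 0, "rx": 0, "ry": 0, "rz": 0, "grip": 255}
  ]
}}

```text
time: 11.05
tool_pos: [485.5, -293.4, 226.5]
tool_rot: [-1.572, 0.002, -1.574]
wrist_force: [-0.0, 1.0, -0.4]
grip_width: 16.8
```

```bash
python3 - <<'E'
from st import *
s,Rm=st();save('wrist','w9');save('top','t9');save('scene','s9')
cv2.imwrite('pics/t9c.png',cv2.resize(load('t9')['img'][190:270,290:410,::-1],None,fx=6,fy=6,interpolation=cv2.INTER_CUBIC))
c=load('s9'); print(proj(c,s['tool_pos']+Rm[:,1]*91),proj(c,[s['tool_pos'][0],s['tool_pos'][1],12]))
E
```

```text
t 11.05 pos [ 485.5 -293.4  226.5] ty [-0.002  0.002 -1.   ] tz [ 1.    -0.003 -0.002] q [-0.62  0.17  1.74  0.    1.23 -0.62] F [-0.   1.  -0.4] M [ 0.02  0.04 -0.03] w 16.8
[[337.8463756  181.07254055]] [[334.93225334 221.61872407]]
```

View pics/w9.png

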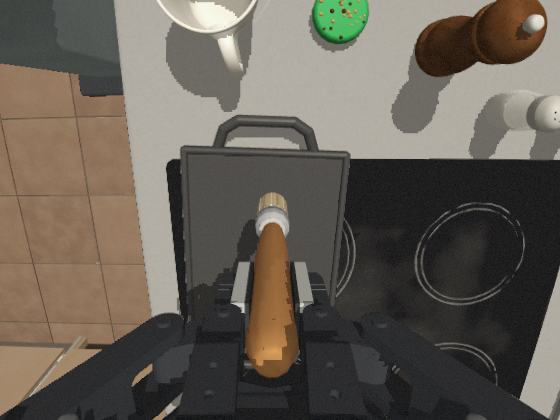

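View pics/t9c.png

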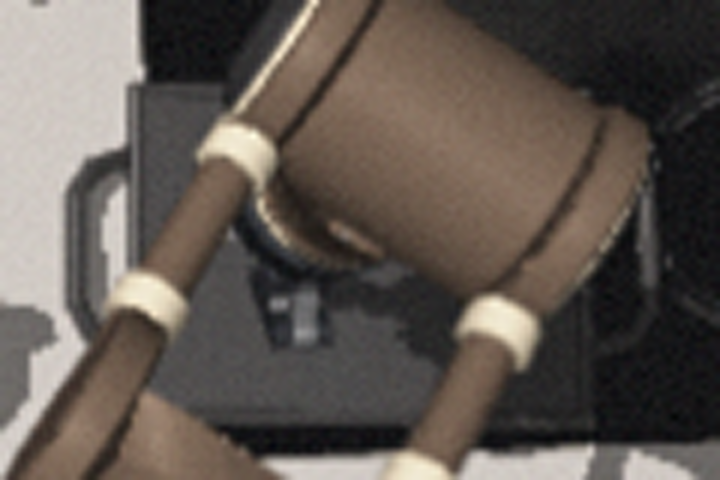

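View pics/s9.png

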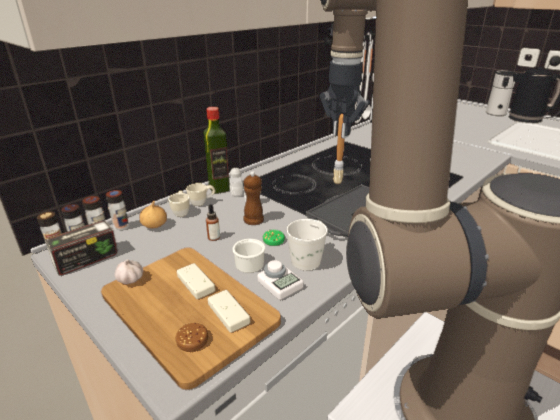

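```bash
python3 - <<'E'
from st import *
c=load('w9')
for q in [(182,149),(349,153),(184,300),(333,290),(219,148),(313,151)]: print(q,onz(c,q,16).round(1))
im=c['img'][100:330,150:390,::-1]; cv2.imwrite('pics/w9c.png',cv2.resize(cv2.convertScaleAbs(im,alpha=1.6),None,fx=2.5,fy=2.5,interpolation=cv2.INTER_CUBIC))
import m0
t=load('t0')
for q in [(262,122),(640,125),(645,405),(262,404)]: print(onz(t,m0.B(*q),16).round(1))
for q in [(207,260),(695,260)]: print('loops',onz(t,m0.B(*q),23).round(1))
E
```

```text
(182, 149) [ 383.1 -263.9   16. ]
(349, 153) [ 570.7 -268.7   16. ]
(184, 300) [ 369.5 -458.3   16. ]
(333, 290) [ 562.1 -443.3   16. ]
(219, 148) [ 424.8 -263.    16. ]
(313, 151) [ 530.1 -266.5   16. ]
[ 569.4 -270.2   16. ]
[ 560.4 -526.9   16. ]
[ 372.4 -519.6   16. ]
[ 382.  -262.8   16. ]
loops [ 477.9 -229.2   23. ]
loops [ 467.8 -556.9   23. ]
```

View pics/w9c.png

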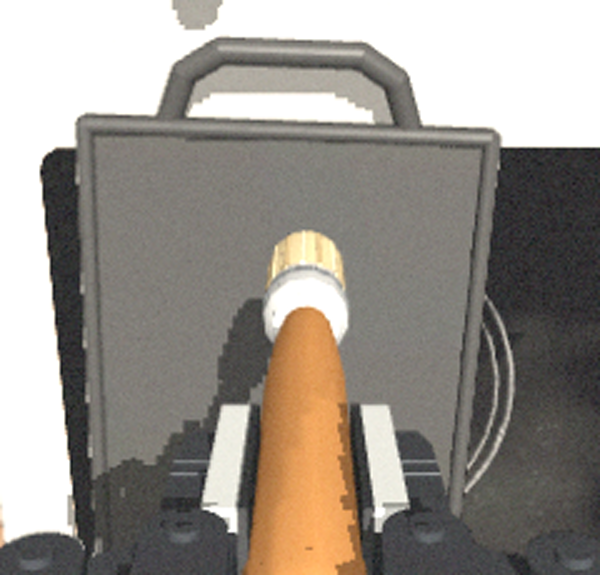

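Request:
{"api": "drive_tool", "payload": {
  "plan": [
    {"x": -0.1, "y": -0.05, "z": -0.5, "rx": 0, "ry": 0, "rz": 0, "grip": 255},
    {"x": -0.1, "y": -0.04, "z": -0.6, "rx": 0, "ry": 0, "rz": 0, "grip": 255},
    {"x": 0, "y": 0, "z": -0.6, "rx": 0, "ry": 0, "rz": 0, "grip": 255},
    {"x": 0, "y": 0, "z": -0.5, "rx": 0, "ry": 0, "rz": 0, "grip": 255},
    {"x": 0, "y": 0, "z": -0.25, "rx": 0, "ry": 0, "rz": 0, "grip": 255},
    {"x": 0, "y": 0, "z": 0, "rx": 0, "ry": 0, "rz": 0, "grip": 255},
    {"x": 0, "y": 0, "z": 0, "rx": 0, "ry": 0, "rz": 0, "grip": 255}
  ]
}}

```text
time: 11.9
tool_pos: [478.2, -297.6, 106.4]
tool_rot: [-1.568, -0.002, -1.57]
wrist_force: [0.9, -0.1, 2.3]
grip_width: 16.8
```

```bash
cat > ff.py <<'E'
from st import *
F=[]
for i in range(6):
    s=robot.state(); F.append(s['wrist_force']); capture('wrist')
print(np.mean(F,0).round(2),np.std(F,0).round(2)); st()
E
python3 ff.py
```

```text
[ 1.36 -0.03  2.64] [0.35 0.26 0.28]
t 12.2 pos [ 477.5 -297.8  105.6] ty [ 0.002 -0.001 -1.   ] tz [ 1.    -0.001  0.002] q [-0.64  0.3   1.86  0.    0.99 -0.63] F [ 1.9 -0.   2.3] M [-0.07 -0.53 -0.01] w 16.6
```

Request:
{"api": "drive_tool", "payload": {
  "plan": [
    {"x": 0, "y": 0, "z": 0.07, "rx": 0, "ry": 0, "rz": 0, "grip": 255},
    {"x": 0, "y": 0, "z": 0, "rx": 0, "ry": 0, "rz": 0, "grip": 255},
    {"x": 0, "y": 0, "z": 0, "rx": 0, "ry": 0, "rz": 0, "grip": 255}
  ]
}}

```text
time: 12.5
tool_pos: [476.1, -297.5, 108.2]
tool_rot: [-1.571, 0.0, -1.572]
wrist_force: [1.5, 0.0, 1.3]
grip_width: 16.9
```

```bash
python3 ff.py; python3 - <<'E'
from st import *
save('scene','s10')
cv2.imwrite('pics/s10c.png',cv2.resize(load('s10')['img'][120:260,260:440,::-1],None,fx=4,fy=4,interpolation=cv2.INTER_CUBIC))
E
```

```text
[ 1.1  -0.17  1.29] [0.25 0.44 0.16]
t 12.8 pos [ 476.2 -297.5  108.2] ty [-0.  0. -1.] tz [ 1.    -0.001 -0.   ] q [-0.64  0.29  1.86 -0.    0.99 -0.64] F [ 2.2 -0.4  1.4] M [-0.07 -0.23 -0.  ] w 16.5
```

View pics/s10c.png

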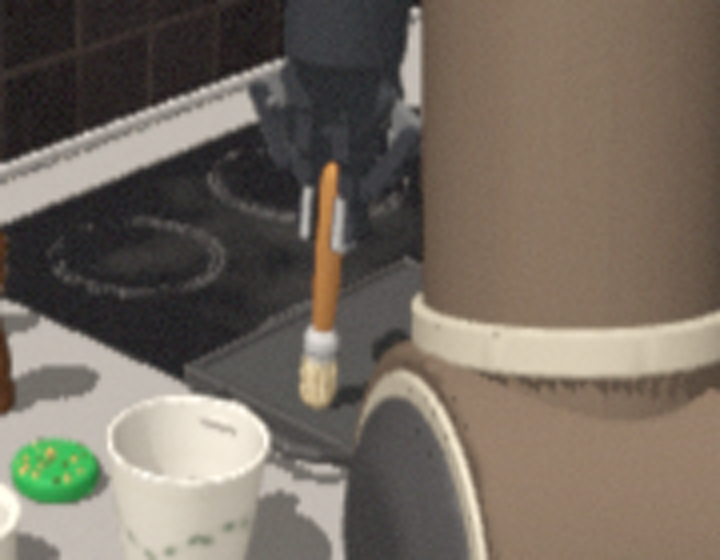

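Request:
{"api": "drive_tool", "payload": {
  "plan": [
    {"x": -0.008, "y": -0.194, "z": 0.02, "rx": 0, "ry": 0, "rz": 0, "grip": 255},
    {"x": -0.008, "y": -0.194, "z": 0, "rx": 0, "ry": 0, "rz": 0, "grip": 255},
    {"x": -0.008, "y": -0.194, "z": 0, "rx": 0, "ry": 0, "rz": 0, "grip": 255},
    {"x": -0.008, "y": -0.194, "z": 0, "rx": 0, "ry": 0, "rz": 0, "grip": 255},
    {"x": -0.008, "y": -0.194, "z": 0, "rx": 0, "ry": 0, "rz": 0, "grip": 255},
    {"x": -0.008, "y": -0.194, "z": 0, "rx": 0, "ry": 0, "rz": 0, "grip": 255},
    {"x": -0.008, "y": -0.194, "z": 0, "rx": 0, "ry": 0, "rz": 0, "grip": 255},
    {"x": -0.008, "y": -0.194, "z": 0, "rx": 0, "ry": 0, "rz": 0, "grip": 255},
    {"x": -0.008, "y": -0.194, "z": 0, "rx": 0, "ry": 0, "rz": 0, "grip": 255},
    {"x": -0.008, "y": -0.194, "z": 0, "rx": 0, "ry": 0, "rz": 0, "grip": 255}
  ]
}}

```text
time: 13.85
tool_pos: [472.3, -395.3, 109.3]
tool_rot: [-1.571, 0.0, -1.572]
wrist_force: [-0.2, 1.5, 1.6]
grip_width: 16.3
```

Request:
{"api": "drive_tool", "payload": {
  "plan": [
    {"x": -0.008, "y": -0.194, "z": 0, "rx": 0, "ry": 0, "rz": 0, "grip": 255},
    {"x": -0.008, "y": -0.194, "z": 0, "rx": 0, "ry": 0, "rz": 0, "grip": 255},
    {"x": -0.008, "y": -0.194, "z": 0, "rx": 0, "ry": 0, "rz": 0, "grip": 255},
    {"x": -0.008, "y": -0.194, "z": 0, "rx": 0, "ry": 0, "rz": 0, "grip": 255},
    {"x": -0.008, "y": -0.194, "z": 0, "rx": 0, "ry": 0, "rz": 0, "grip": 255},
    {"x": -0.008, "y": -0.194, "z": 0, "rx": 0, "ry": 0, "rz": 0, "grip": 255},
    {"x": -0.008, "y": -0.194, "z": 0, "rx": 0, "ry": 0, "rz": 0, "grip": 255},
    {"x": -0.008, "y": -0.194, "z": 0, "rx": 0, "ry": 0, "rz": 0, "grip": 255},
    {"x": -0.008, "y": -0.194, "z": 0, "rx": 0, "ry": 0, "rz": 0, "grip": 255},
    {"x": -0.008, "y": -0.194, "z": 0, "rx": 0, "ry": 0, "rz": 0, "grip": 255}
  ]
}}

```text
time: 14.85
tool_pos: [468.3, -492.3, 109.3]
tool_rot: [-1.571, 0.0, -1.572]
wrist_force: [-0.4, 0.5, 0.8]
grip_width: 16.5
```

```bash
python3 ff.py; python3 - <<'E'
from st import *
save('wrist','w11')
E
```

```text
[-0.09 -0.6   1.14] [0.54 0.75 0.47]
t 15.15 pos [ 468.5 -492.   109.6] ty [ 0.    -0.001 -1.   ] tz [ 1.    -0.001  0.   ] q [-0.87  0.5   1.56 -0.    1.08 -0.87] F [-0.7 -1.2  0.5] M [-0.29  0.    0.  ] w 16.8
```

View pics/w11.png

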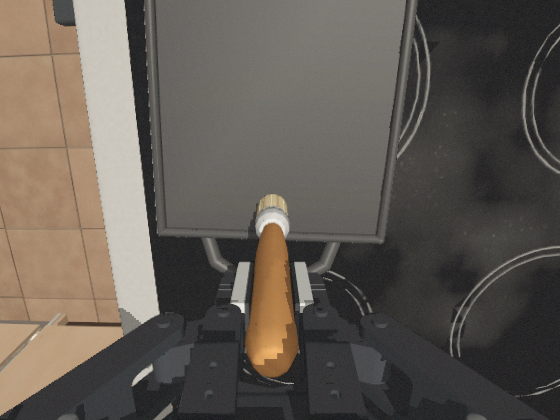

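```bash
python3 - <<'E'
from st import *
c=load('w11')
for z in (16,19,22,25):
    a,b=onz(c,(158,235),z),onz(c,(384.5,241),z); print(z,a.round(1),b.round(1),np.linalg.norm(a-b).round(1),((a+b)/2).round(1))
c=load('w9')
for z in (16,22):
    a,b=onz(c,(181.5,147.5),z),onz(c,(350,153),z); print(z,a.round(1),b.round(1),np.linalg.norm(a-b).round(1),((a+b)/2).round(1))
E
```

```text
16 [ 371.  -520.5   16. ] [ 563.5 -525.7   16. ] 192.5 [ 467.2 -523.1   16. ]
19 [ 372.1 -519.3   19. ] [ 562.4 -524.5   19. ] 190.4 [ 467.2 -521.9   19. ]
22 [ 373.2 -518.1   22. ] [ 561.3 -523.2   22. ] 188.2 [ 467.2 -520.6   22. ]
25 [ 374.2 -516.9   25. ] [ 560.2 -521.9   25. ] 186.1 [ 467.2 -519.4   25. ]
16 [ 382.6 -262.2   16. ] [ 571.9 -268.7   16. ] 189.3 [ 477.3 -265.5   16. ]
22 [ 384.2 -261.5   22. ] [ 570.5 -267.8   22. ] 186.4 [ 477.4 -264.7   22. ]
```

Request:
{"api": "drive_tool", "payload": {
  "plan": [
    {"x": 0, "y": 0, "z": 0.787, "rx": 0, "ry": 0, "rz": 0, "grip": 255},
    {"x": 0, "y": 0, "z": 0.787, "rx": 0, "ry": 0, "rz": 0, "grip": 255},
    {"x": 0, "y": 0, "z": 0.787, "rx": 0, "ry": 0, "rz": 0, "grip": 255},
    {"x": -0.144, "y": 0.825, "z": 0, "rx": 0, "ry": 0, "rz": 0, "grip": 255},
    {"x": -0.144, "y": 0.825, "z": 0, "rx": 0, "ry": 0, "rz": 0, "grip": 255},
    {"x": -0.144, "y": 0.825, "z": 0, "rx": 0, "ry": 0, "rz": 0, "grip": 255},
    {"x": -0.144, "y": 0.825, "z": 0, "rx": 0, "ry": 0, "rz": 0, "grip": 255},
    {"x": -0.144, "y": 0.825, "z": 0, "rx": 0, "ry": 0, "rz": 0, "grip": 255},
    {"x": -0.144, "y": 0.825, "z": 0, "rx": 0, "ry": 0, "rz": 0, "grip": 255},
    {"x": -0.144, "y": 0.825, "z": 0, "rx": 0, "ry": 0, "rz": 0, "grip": 255}
  ]
}}

```text
time: 16.2
tool_pos: [416.9, -200.3, 226.8]
tool_rot: [-1.572, 0.001, -1.572]
wrist_force: [1.1, 0.6, 0.2]
grip_width: 16.4
```

Request:
{"api": "drive_tool", "payload": {
  "plan": [
    {"x": 0, "y": 0, "z": 0, "rx": 0.036, "ry": -0.0052, "rz": 0, "grip": 255},
    {"x": 0, "y": 0, "z": 0, "rx": 0.036, "ry": -0.0052, "rz": 0, "grip": 255},
    {"x": 0, "y": 0, "z": 0, "rx": 0.036, "ry": -0.0052, "rz": 0, "grip": 255},
    {"x": 0, "y": 0, "z": 0, "rx": 0.036, "ry": -0.0052, "rz": 0, "grip": 255},
    {"x": 0, "y": 0, "z": 0, "rx": 0.036, "ry": -0.0052, "rz": 0, "grip": 255},
    {"x": 0, "y": 0, "z": 0, "rx": 0, "ry": 0, "rz": 0, "grip": 255},
    {"x": 0, "y": 0, "z": 0, "rx": 0, "ry": 0, "rz": 0, "grip": 255}
  ]
}}

```text
time: 16.9
tool_pos: [417.5, -202.5, 226.7]
tool_rot: [-1.482, 0.566, -1.547]
wrist_force: [0.1, -0.2, -0.3]
grip_width: 16.6
```

```bash
python3 - <<'E'
from st import *
s,Rm=st();save('wrist','w12');save('scene','s12')
cv2.imwrite('pics/s12c.png',np.hstack([cv2.resize(load('s12')['img'][140:290,240:400,::-1],(400,375)),cv2.resize(load('w12')['img'][:,:,::-1],(400,300))[:300].copy() if 0 else cv2.resize(load('w12')['img'][100:400,130:430,::-1],(375,375))]))
a=-Rm[:,1]; p=s['tool_pos']; k=np.dot(np.array([427.1,-139,86.4])-p,-a); print('axis miss of stored grasp pose',(np.array([427.1,-139,86.4])-(p-a*k)).round(1),k)
E
```

```text
t 16.9 pos [ 417.5 -202.5  226.7] ty [ 0.076  0.536 -0.841] tz [ 0.997 -0.024  0.075] q [-0.86  0.2   1.83  0.42  1.52 -0.97] F [ 0.1 -0.2 -0.3] M [-0.35  0.07 -0.02] w 16.6
axis miss of stored grasp pose [ -2.  -18.3 -11.9] 152.6711143914424
```

View pics/s12c.png

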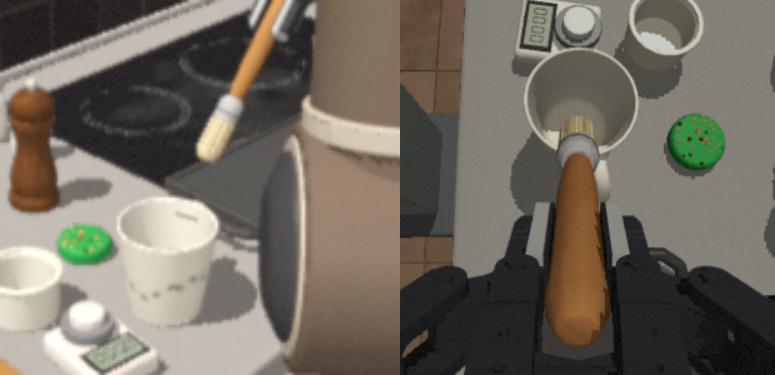

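Request:
{"api": "drive_tool", "payload": {
  "plan": [
    {"x": 0.01, "y": -0.015, "z": -0.79, "rx": 0, "ry": 0, "rz": 0, "grip": 255},
    {"x": 0.061, "y": 0.423, "z": -0.664, "rx": 0, "ry": 0, "rz": 0, "grip": 255},
    {"x": 0.061, "y": 0.423, "z": -0.664, "rx": 0, "ry": 0, "rz": 0, "grip": 255},
    {"x": 0.061, "y": 0.423, "z": -0.664, "rx": 0, "ry": 0, "rz": 0, "grip": 255},
    {"x": 0, "y": 0, "z": 0, "rx": 0, "ry": 0, "rz": 0, "grip": 255},
    {"x": 0, "y": 0, "z": 0, "rx": 0, "ry": 0, "rz": 0, "grip": 255}
  ]
}}

```text
time: 17.6
tool_pos: [427.9, -139.2, 89.3]
tool_rot: [-1.479, 0.565, -1.542]
wrist_force: [-0.3, 0.3, -0.8]
grip_width: 16.5
```

```bash
python3 ff.py; python3 - <<'E'
from st import *
save('wrist','w13');save('scene','s13')
cv2.imwrite('pics/s13c.png',np.hstack([cv2.resize(load('s13')['img'][140:290,240:400,::-1],(400,375)),cv2.resize(load('w13')['img'][100:400,130:430,::-1],(375,375))]))
E
```

```text
[-0.17  0.67  0.08] [0.36 0.37 0.83]
t 17.9 pos [ 428.8 -141.4   89.7] ty [ 0.08   0.534 -0.842] tz [ 0.997 -0.024  0.079] q [-0.77  0.33  1.99  0.49  1.22 -1.03] F [0.  0.6 0.5] M [-0.14 -0.02 -0.05] w 16.6
```

View pics/s13c.png

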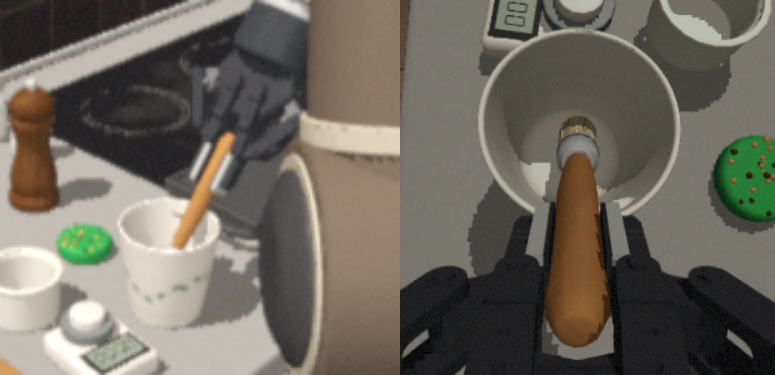

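Request:
{"api": "drive_tool", "payload": {
  "plan": [
    {"x": -0.01, "y": 0.03, "z": -0.05, "rx": 0, "ry": 0, "rz": 0, "grip": 255},
    {"x": 0, "y": 0, "z": 0, "rx": 0, "ry": 0, "rz": 0, "grip": 255},
    {"x": 0, "y": 0, "z": 0, "rx": 0, "ry": 0, "rz": 0, "grip": 180},
    {"x": 0, "y": 0, "z": 0, "rx": 0, "ry": 0, "rz": 0, "grip": 100},
    {"x": 0, "y": 0, "z": 0, "rx": 0, "ry": 0, "rz": 0, "grip": 0},
    {"x": 0, "y": 0, "z": 0, "rx": 0, "ry": 0, "rz": 0, "grip": 0},
    {"x": 0, "y": 0, "z": 0, "rx": 0, "ry": 0, "rz": 0, "grip": 0},
    {"x": 0, "y": 0, "z": 0, "rx": 0, "ry": 0, "rz": 0, "grip": 0},
    {"x": 0, "y": 0, "z": 0, "rx": 0, "ry": 0, "rz": 0, "grip": 0}
  ]
}}

```text
time: 18.9
tool_pos: [427.2, -138.6, 85.8]
tool_rot: [-1.48, 0.565, -1.545]
wrist_force: [-0.8, -1.2, 0.0]
grip_width: 85.4
```

```bash
python3 - <<'E'
from st import *
st();save('wrist','w14');save('scene','s14')
cv2.imwrite('pics/s14c.png',np.hstack([cv2.resize(load('s14')['img'][140:290,240:400,::-1],(400,375)),cv2.resize(load('w14')['img'][100:400,130:430,::-1],(375,375))]))
E
```

```text
t 18.9 pos [ 427.2 -138.6   85.8] ty [ 0.077  0.535 -0.841] tz [ 0.997 -0.023  0.077] q [-0.77  0.34  2.    0.49  1.21 -1.04] F [-0.8 -1.2  0. ] M [-0.25  0.01 -0.02] w 85.4
```

View pics/s14c.png

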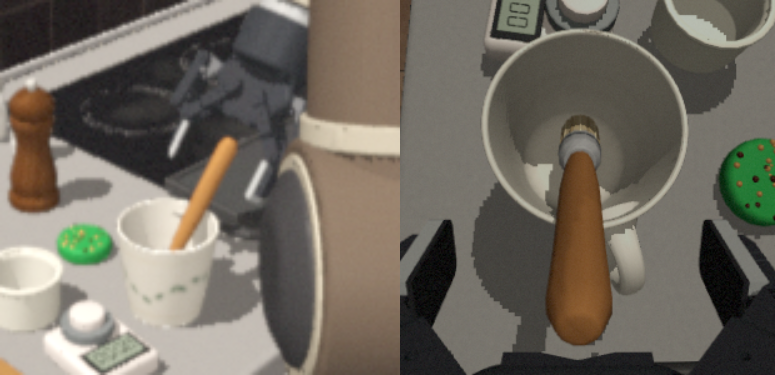

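Request:
{"api": "drive_tool", "payload": {
  "plan": [
    {"x": -0.062, "y": -0.43, "z": 0.673, "rx": 0, "ry": 0, "rz": 0, "grip": 0},
    {"x": -0.062, "y": -0.43, "z": 0.673, "rx": 0, "ry": 0, "rz": 0, "grip": 0},
    {"x": -0.062, "y": -0.43, "z": 0.673, "rx": 0, "ry": 0, "rz": 0, "grip": 0},
    {"x": 0, "y": 0, "z": 0.9, "rx": 0, "ry": 0, "rz": 0, "grip": 0},
    {"x": 0, "y": 0, "z": 0.2, "rx": -0.036, "ry": 0.0052, "rz": 0, "grip": 0},
    {"x": 0, "y": 0, "z": 0.2, "rx": -0.036, "ry": 0.0052, "rz": 0, "grip": 0},
    {"x": 0, "y": 0, "z": 0.2, "rx": -0.036, "ry": 0.0052, "rz": 0, "grip": 0},
    {"x": 0, "y": 0, "z": 0.2, "rx": -0.036, "ry": 0.0052, "rz": 0, "grip": 0},
    {"x": 0, "y": 0, "z": 0.2, "rx": -0.036, "ry": 0.0052, "rz": 0, "grip": 0}
  ]
}}

```text
time: 19.9
tool_pos: [418.0, -203.4, 283.1]
tool_rot: [-1.569, -0.005, -1.572]
wrist_force: [0.7, 0.5, 0.5]
grip_width: 85.0
```

Request:
{"api": "drive_tool", "payload": {
  "plan": [
    {"x": 0.13, "y": 0.64, "z": 0, "rx": 0, "ry": 0, "rz": -0.0455, "grip": 0},
    {"x": 0.13, "y": 0.64, "z": 0, "rx": 0, "ry": 0, "rz": -0.0455, "grip": 0},
    {"x": 0.13, "y": 0.64, "z": 0, "rx": 0, "ry": 0, "rz": -0.0455, "grip": 0},
    {"x": 0.13, "y": 0.64, "z": 0, "rx": 0, "ry": 0, "rz": -0.0455, "grip": 0},
    {"x": 0.13, "y": 0.64, "z": 0, "rx": 0, "ry": 0, "rz": -0.0455, "grip": 0},
    {"x": 0.13, "y": 0.64, "z": 0, "rx": 0, "ry": 0, "rz": -0.0455, "grip": 0},
    {"x": 0.13, "y": 0.64, "z": 0, "rx": 0, "ry": 0, "rz": -0.0455, "grip": 0},
    {"x": 0.13, "y": 0.64, "z": 0, "rx": 0, "ry": 0, "rz": -0.0455, "grip": 0},
    {"x": 0.13, "y": 0.64, "z": 0, "rx": 0, "ry": 0, "rz": -0.0455, "grip": 0},
    {"x": 0.13, "y": 0.64, "z": 0, "rx": 0, "ry": 0, "rz": -0.0455, "grip": 0}
  ]
}}

```text
time: 20.9
tool_pos: [482.6, 118.3, 281.7]
tool_rot: [-1.571, -0.0, -3.007]
wrist_force: [0.1, 0.3, -0.6]
grip_width: 85.6
```

Request:
{"api": "drive_tool", "payload": {
  "plan": [
    {"x": 0.13, "y": 0.64, "z": 0, "rx": 0, "ry": 0, "rz": -0.0455, "grip": 0},
    {"x": 0, "y": 0, "z": 0, "rx": 0, "ry": 0, "rz": 0, "grip": 0},
    {"x": 0, "y": 0, "z": 0, "rx": 0, "ry": 0, "rz": 0, "grip": 0}
  ]
}}

```text
time: 21.2
tool_pos: [488.9, 149.2, 281.4]
tool_rot: [-1.57, -0.001, -3.141]
wrist_force: [0.6, -0.6, -0.2]
grip_width: 85.6
```

```bash
python3 - <<'E'
from st import *
st();save('wrist','w15');save('scene','s15');save('top','t15');st()
E
```

```text
t 21.2 pos [488.9 149.2 281.4] ty [-0.001 -0.001 -1.   ] tz [ 0.001 -1.     0.001] q [ 0.21  0.02  1.8  -0.    1.32  1.78] F [ 0.6 -0.6 -0.2] M [-0.01  0.08  0.04] w 85.6
t 21.35 pos [489.  147.9 281.6] ty [-0.    -0.001 -1.   ] tz [-0.003 -1.     0.001] q [ 0.21  0.02  1.8  -0.    1.32  1.78] F [-0.7  0.  -0.8] M [-0.06 -0.01  0.01] w 84.9
```

View pics/w15.png

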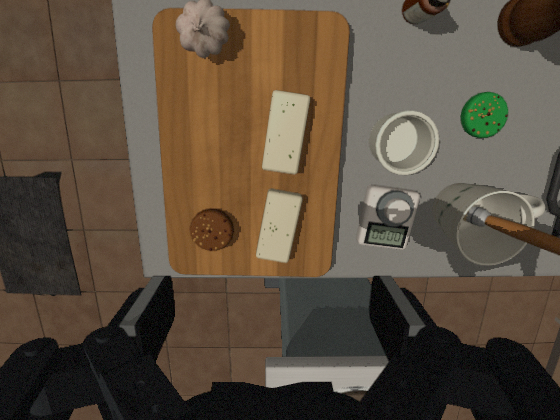

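View pics/s15.png

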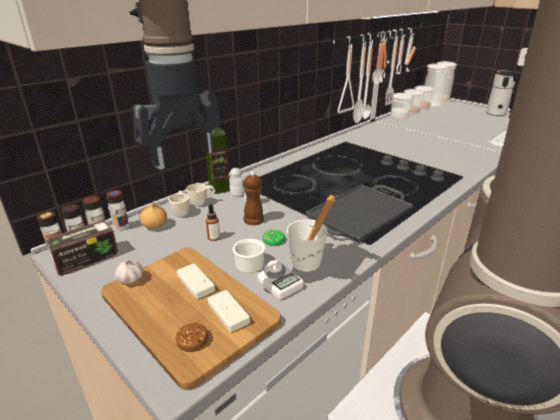

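Wrist view: cheeses at (286,133) and (279,227), brown burger at (212,230), decoy green at (484,115). Measuring with contours.

```bash
cat > food.py <<'E'
from st import *
def food(f,zc=42,zb=40,boardroi=True):
    c=load(f); im=c['img']; hsv=cv2.cvtColor(im,cv2.COLOR_RGB2HSV)
    out=[]
    m=cv2.inRange(hsv,(18,12,150),(40,80,255)); m=cv2.morphologyEx(m,cv2.MORPH_CLOSE,np.ones((5,5)));m=cv2.morphologyEx(m,cv2.MORPH_OPEN,np.ones((5,5)))
    for k in cv2.findContours(m,cv2.RETR_EXTERNAL,cv2.CHAIN_APPROX_NONE)[0]:
        if cv2.contourArea(k)<400: continue
        P=np.array([onz(c,q,zc)[:2] for q in k[:,0].astype(float)],np.float32)
        (cx,cy),(w,h),an=cv2.minAreaRect(P)
        an=an if w>h else an+90
        out.append(('cheese?',np.round([cx,cy,max(w,h),min(w,h),(an+90)%180-90],1),cv2.minAreaRect(k)[0]))
    m=cv2.inRange(hsv,(4,90,30),(16,255,150)); m=cv2.morphologyEx(m,cv2.MORPH_CLOSE,np.ones((7,7)));m=cv2.morphologyEx(m,cv2.MORPH_OPEN,np.ones((9,9)))
    for k in cv2.findContours(m,cv2.RETR_EXTERNAL,cv2.CHAIN_APPROX_NONE)[0]:
        if cv2.contourArea(k)<400: continue
        P=np.array([onz(c,q,zb)[:2] for q in k[:,0].astype(float)],np.float32)
        (cx,cy),r=cv2.minEnclosingCircle(P); out.append(('burger?',np.round([cx,cy,2*r],1),cv2.minAreaRect(k)[0]))
    for o in out: print(o[0],o[1],np.round(o[2]))
if __name__=='__main__':
    import sys; food(sys.argv[1])
E
python3 food.py w15
python3 - <<'E'
from h import *
c=load('w15')
cv2.imwrite('pics/w15c.png',cv2.resize(c['img'][70:290,140:360,::-1],None,fx=2.7,fy=2.7,interpolation=cv2.INTER_CUBIC))
E
```

```text
cheese? [163.4  68.8 174.4  47.5  89.2] [323. 379.]
cheese? [412.3 140.1  92.6  42.8 -10.5] [278. 227.]
cheese? [517.7  -7.2  59.1  36.1 -17.6] [399. 145.]
cheese? [510.3 -34.2  73.9  32.8 -28.7] [421. 152.]
cheese? [532.2 132.9  92.4  42.4  -8.4] [284. 132.]
burger? [ 260.8 -158.4  302.6] [479. 319.]
burger? [ 400.7 -193.6  127.3] [523. 233.]
burger? [392.4 183.2 580.9] [251. 203.]
burger? [ 665.4 -142.4   76.3] [528.  22.]
burger? [431.2 449.6 549.5] [ 72. 180.]
```

View pics/w15c.png

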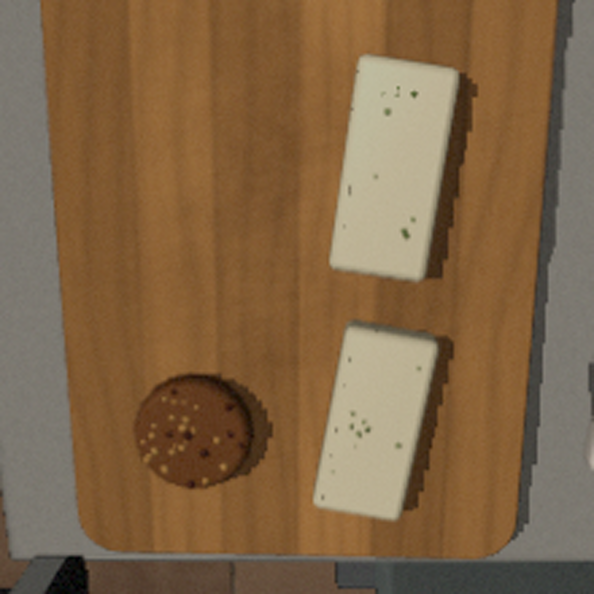

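Request:
{"api": "drive_tool", "payload": {
  "plan": [
    {"x": -0.307, "y": -0.034, "z": -0.8, "rx": 0, "ry": 0, "rz": -0.0117, "grip": 66},
    {"x": -0.307, "y": -0.034, "z": -0.8, "rx": 0, "ry": 0, "rz": -0.0117, "grip": 66},
    {"x": -0.307, "y": -0.034, "z": -0.8, "rx": 0, "ry": 0, "rz": -0.0117, "grip": 66},
    {"x": -0.307, "y": -0.034, "z": -0.8, "rx": 0, "ry": 0, "rz": -0.0117, "grip": 66},
    {"x": -0.307, "y": -0.034, "z": -0.8, "rx": 0, "ry": 0, "rz": -0.0117, "grip": 66},
    {"x": 0, "y": 0, "z": 0, "rx": 0, "ry": 0, "rz": 0, "grip": 66},
    {"x": 0, "y": 0, "z": 0, "rx": 0, "ry": 0, "rz": 0, "grip": 66}
  ],
  "newtons": 35
}}

```text
time: 22.05
tool_pos: [412.9, 139.8, 82.1]
tool_rot: [-1.571, -0.0, 2.955]
wrist_force: [0.2, 0.8, 1.1]
grip_width: 63.7
```

```bash
python3 - <<'E'
from st import *
c=load('w15'); print('burger',onz(c,(211.5,229.3),40).round(1))
s,Rm=st();save('wrist','w16');save('scene','s16')
c=load('w16')
for P in ([412.3,140.1,42],s['tool_pos']-[0,0,-40]): print(proj(c,P).round(1),proj(load('s16'),P).round(1))
cv2.imwrite('pics/s16c.png',np.hstack([cv2.resize(load('s16')['img'][200:380,100:300,::-1],(440,396)),cv2.resize(c['img'][90:390,80:380,::-1],(396,396))[:,:360]]))
E
```

```text
burger [409. 226.  40.]
t 22.05 pos [412.9 139.8  82.1] ty [-0. -0. -1.] tz [-0.185 -0.983  0.   ] q [ 0.23  0.1   2.15 -0.    0.88  1.98] F [0.2 0.8 1.1] M [ 0.03 -0.04  0.01] w 63.7
[[269.9 225.6]] [[227.8 305.6]]
[[269.8 286. ]] [[224.7 272.6]]
```

View pics/w16.png

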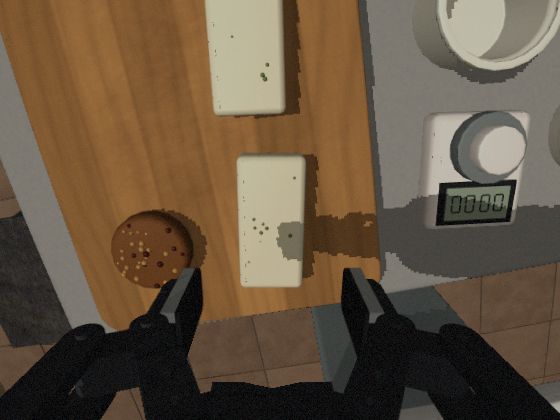

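View pics/s16c.png

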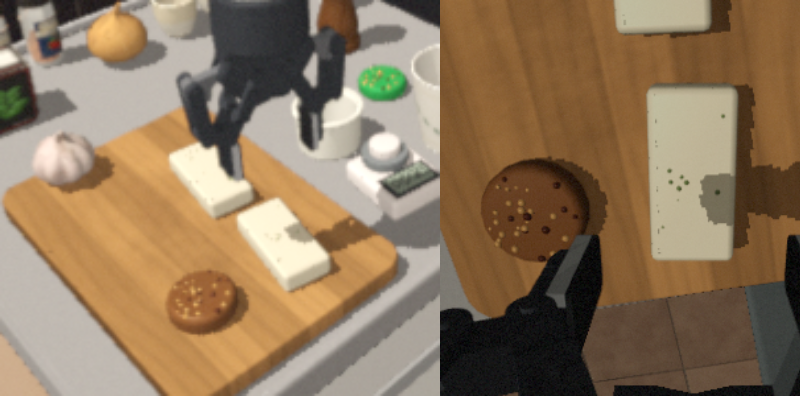

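Request:
{"api": "drive_tool", "payload": {
  "plan": [
    {"x": 0, "y": 0, "z": -0.5, "rx": 0, "ry": 0, "rz": 0, "grip": 66},
    {"x": 0, "y": 0, "z": -0.5, "rx": 0, "ry": 0, "rz": 0, "grip": 66},
    {"x": 0, "y": 0, "z": -0.5, "rx": 0, "ry": 0, "rz": 0, "grip": 66},
    {"x": 0, "y": 0, "z": -0.2, "rx": 0, "ry": 0, "rz": 0, "grip": 66},
    {"x": 0, "y": 0, "z": 0, "rx": 0, "ry": 0, "rz": 0, "grip": 66},
    {"x": 0, "y": 0, "z": 0, "rx": 0, "ry": 0, "rz": 0, "grip": 66}
  ]
}}

```text
time: 22.75
tool_pos: [414.7, 140.8, -1.8]
tool_rot: [-1.572, 0.003, 2.956]
wrist_force: [-0.1, -0.6, 1.0]
grip_width: 63.3
```

```bash
python3 - <<'E'
from st import *
s,Rm=st();save('wrist','w17');save('scene','s17')
c=load('w17')
cv2.imwrite('pics/s17c.png',np.hstack([cv2.resize(load('s17')['img'][200:380,100:300,::-1],(440,396)),cv2.resize(c['img'][90:390,80:380,::-1],(396,396))[:,:360]]))
E
```

```text
t 22.75 pos [414.7 140.8  -1.8] ty [ 0.003  0.001 -1.   ] tz [-0.185 -0.983 -0.001] q [ 0.23  0.27  2.18 -0.    0.68  1.98] F [-0.1 -0.6  1. ] M [-0.    0.02  0.03] w 63.3
```

View pics/s17c.png

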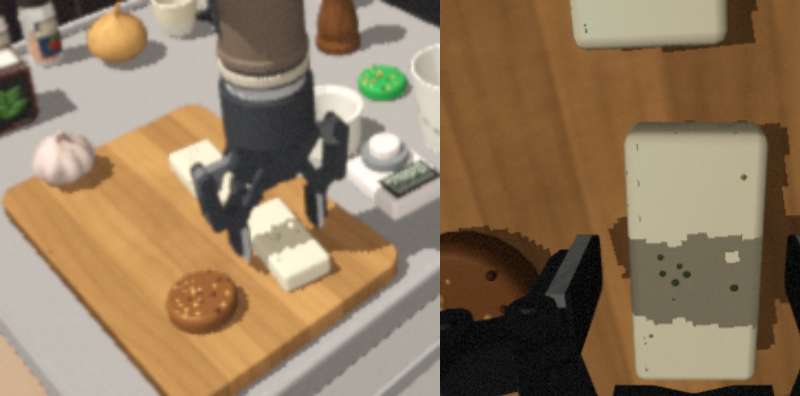

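Request:
{"api": "drive_tool", "payload": {
  "plan": [
    {"x": -0.04, "y": -0.01, "z": -0.1, "rx": 0, "ry": 0, "rz": 0, "grip": 66},
    {"x": 0, "y": 0, "z": -0.1, "rx": 0, "ry": 0, "rz": 0, "grip": 66},
    {"x": 0, "y": 0, "z": 0, "rx": 0, "ry": 0, "rz": 0, "grip": 66},
    {"x": 0, "y": 0, "z": 0, "rx": 0, "ry": 0, "rz": 0, "grip": 66}
  ]
}}

```text
time: 23.25
tool_pos: [410.3, 139.8, -13.5]
tool_rot: [-1.571, -0.001, 2.956]
wrist_force: [-0.3, 0.1, 0.1]
grip_width: 63.2
```

Request:
{"api": "drive_tool", "payload": {
  "plan": [
    {"x": 0, "y": 0, "z": 0, "rx": 0, "ry": 0, "rz": 0, "grip": 100},
    {"x": 0, "y": 0, "z": 0, "rx": 0, "ry": 0, "rz": 0, "grip": 130},
    {"x": 0, "y": 0, "z": 0, "rx": 0, "ry": 0, "rz": 0, "grip": 255},
    {"x": 0, "y": 0, "z": 0, "rx": 0, "ry": 0, "rz": 0, "grip": 255},
    {"x": 0, "y": 0, "z": 0, "rx": 0, "ry": 0, "rz": 0, "grip": 255},
    {"x": 0, "y": 0, "z": 0, "rx": 0, "ry": 0, "rz": 0, "grip": 255}
  ]
}}

```text
time: 23.85
tool_pos: [411.7, 140.2, -12.3]
tool_rot: [-1.572, 0.002, 2.955]
wrist_force: [-1.2, -0.0, 6.2]
grip_width: 44.8
```

```bash
python3 - <<'E'
from st import *
s,Rm=st();save('wrist','w18');save('scene','s18')
c=load('w18')
cv2.imwrite('pics/s18c.png',np.hstack([cv2.resize(load('s18')['img'][200:380,100:300,::-1],(440,396)),cv2.resize(c['img'][90:390,80:380,::-1],(396,396))[:,:360]]))
E
```

```text
t 23.85 pos [411.7 140.2 -12.3] ty [ 0.002  0.    -1.   ] tz [-0.185 -0.983 -0.001] q [0.23 0.29 2.19 0.   0.66 1.98] F [-1.2 -0.   6.2] M [-0.06  0.17 -0.01] w 44.8
```

View pics/s18c.png

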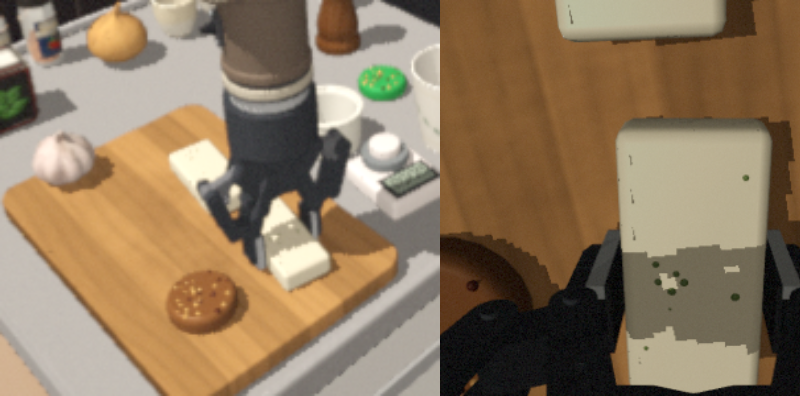

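Request:
{"api": "drive_tool", "payload": {
  "plan": [
    {"x": 0, "y": 0, "z": 0.1, "rx": 0, "ry": 0, "rz": 0, "grip": 255},
    {"x": 0, "y": 0, "z": 0.3, "rx": 0, "ry": 0, "rz": 0, "grip": 255},
    {"x": 0, "y": 0, "z": 0.8, "rx": 0, "ry": 0, "rz": 0, "grip": 255},
    {"x": 0, "y": 0, "z": 0.9, "rx": 0, "ry": 0, "rz": 0, "grip": 255},
    {"x": 0, "y": 0, "z": 0.9, "rx": 0, "ry": 0, "rz": 0, "grip": 255},
    {"x": 0, "y": 0, "z": 0.9, "rx": 0, "ry": 0, "rz": 0, "grip": 255},
    {"x": 0, "y": 0, "z": 0.2, "rx": 0, "ry": 0, "rz": 0, "grip": 255}
  ]
}}

```text
time: 24.65
tool_pos: [414.5, 140.8, 197.6]
tool_rot: [-1.575, 0.01, 2.956]
wrist_force: [1.1, 0.0, 0.1]
grip_width: 44.3
```

```bash
python3 - <<'E'
from st import *
s,Rm=st();save('wrist','w19');save('scene','s19')
E
```

```text
t 24.65 pos [414.5 140.8 197.6] ty [ 0.011  0.003 -1.   ] tz [-0.185 -0.983 -0.005] q [ 0.23 -0.07  2.06 -0.    1.14  1.98] F [1.1 0.  0.1] M [ 0.03 -0.05 -0.05] w 44.3
```

View pics/w19.png

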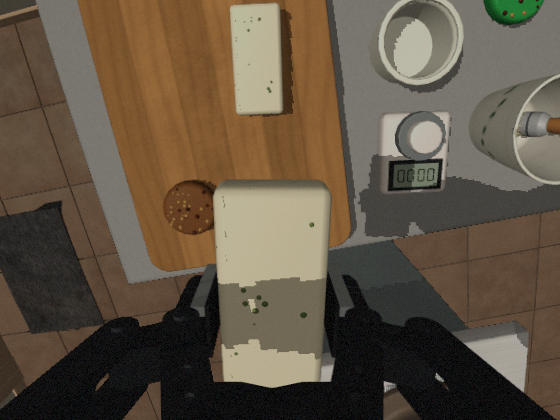

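View pics/s19.png

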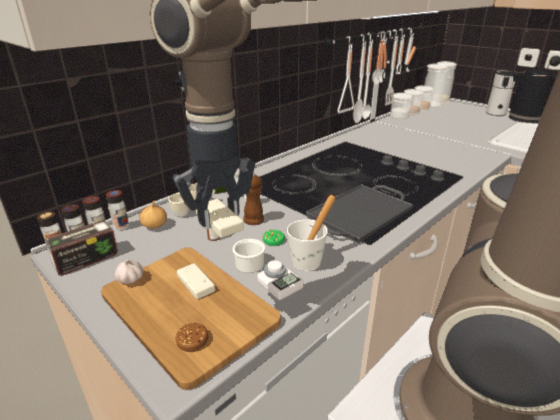

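Request:
{"api": "drive_tool", "payload": {
  "plan": [
    {"x": 0.086, "y": -0.9, "z": 0, "rx": 0, "ry": 0, "rz": 0.0035, "grip": 255},
    {"x": 0.086, "y": -0.932, "z": 0, "rx": 0, "ry": 0, "rz": 0.0035, "grip": 255},
    {"x": 0.086, "y": -0.932, "z": 0, "rx": 0, "ry": 0, "rz": 0.0035, "grip": 255},
    {"x": 0.086, "y": -0.932, "z": 0, "rx": 0, "ry": 0, "rz": 0.0035, "grip": 255},
    {"x": 0.086, "y": -0.932, "z": 0, "rx": 0, "ry": 0, "rz": 0.0035, "grip": 255},
    {"x": 0.086, "y": -0.932, "z": 0, "rx": 0, "ry": 0, "rz": 0.0035, "grip": 255},
    {"x": 0.086, "y": -0.932, "z": 0, "rx": 0, "ry": 0, "rz": 0.0035, "grip": 255},
    {"x": 0.086, "y": -0.932, "z": 0, "rx": 0, "ry": 0, "rz": 0.0035, "grip": 255},
    {"x": 0.086, "y": -0.932, "z": 0, "rx": 0, "ry": 0, "rz": 0.0035, "grip": 255},
    {"x": 0.086, "y": -0.932, "z": 0, "rx": 0, "ry": 0, "rz": 0.0035, "grip": 255}
  ]
}}

```text
time: 25.75
tool_pos: [451.4, -324.9, 187.9]
tool_rot: [-1.575, -0.005, 3.065]
wrist_force: [1.6, 0.3, -0.4]
grip_width: 44.4
```

Request:
{"api": "drive_tool", "payload": {
  "plan": [
    {"x": 0.086, "y": -0.932, "z": -0.4, "rx": 0, "ry": 0, "rz": 0.0035, "grip": 255},
    {"x": 0.086, "y": -0.932, "z": -0.6, "rx": 0, "ry": 0, "rz": 0.0035, "grip": 255},
    {"x": 0.086, "y": -0.932, "z": -0.6, "rx": 0, "ry": 0, "rz": 0.0035, "grip": 255},
    {"x": 0, "y": 0, "z": -0.6, "rx": 0, "ry": 0, "rz": 0, "grip": 255},
    {"x": 0, "y": 0, "z": -0.6, "rx": 0, "ry": 0, "rz": 0, "grip": 255},
    {"x": 0, "y": 0, "z": 0, "rx": 0, "ry": 0, "rz": 0, "grip": 255},
    {"x": 0, "y": 0, "z": 0, "rx": 0, "ry": 0, "rz": 0, "grip": 255}
  ]
}}

```text
time: 26.45
tool_pos: [463.6, -451.9, 54.9]
tool_rot: [-1.575, -0.004, 3.098]
wrist_force: [0.0, -0.8, -0.4]
grip_width: 44.6
```

```bash
python3 - <<'E'
from st import *
s,Rm=st();save('wrist','w20');save('scene','s20')
cv2.imwrite('pics/s20c.png',cv2.resize(load('s20')['img'][120:260,260:440,::-1],None,fx=4,fy=4,interpolation=cv2.INTER_CUBIC))
E
```

```text
t 26.45 pos [ 463.6 -451.9   54.9] ty [-0.004  0.005 -1.   ] tz [-0.043 -0.999 -0.005] q [-0.84  0.51  1.66  0.    0.97  0.77] F [ 0.  -0.8 -0.4] M [-0.03 -0.02 -0.01] w 44.6
```

View pics/w20.png

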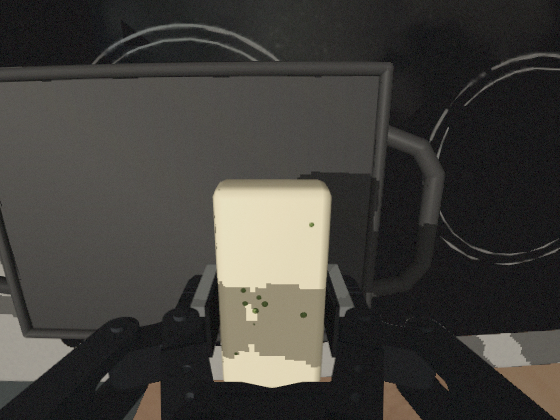

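View pics/s20c.png

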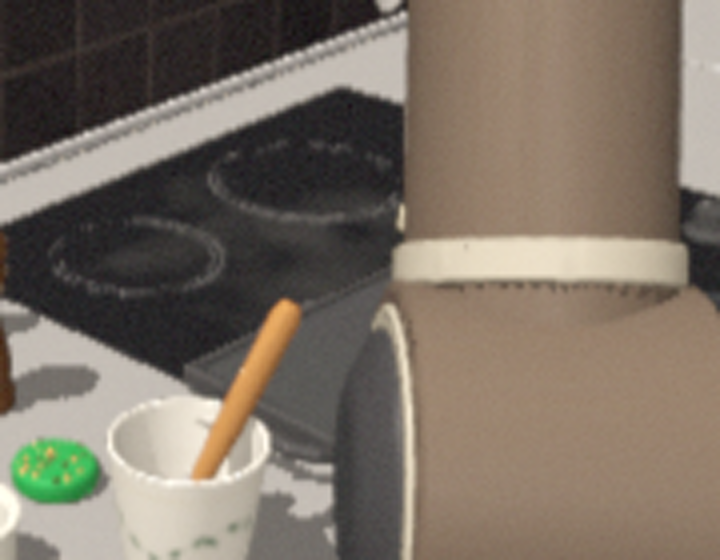

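```bash
python3 - <<'E'
from st import *
c=load('w20')
for q in [(391,66),(25,335)]:
  for z in (16,22): print(q,z,onz(c,q,z).round(1))
G=np.array([472.3,-393.5]);ex=np.array([-.041,-.999]);ey=np.array([.999,-.041])
for sx in(-1,1):
  for sy in (-1,1): print(sx,sy,(G+sx*130*ex+sy*95*ey).round(1))
E
```

```text
(391, 66) 16 [ 559.2 -526.2   16. ]
(391, 66) 22 [ 558.7 -524.2   22. ]
(25, 335) 16 [ 380.  -257.2   16. ]
(25, 335) 22 [ 384.5 -262.8   22. ]
-1 -1 [ 382.7 -259.7]
-1 1 [ 572.5 -267.5]
1 -1 [ 372.1 -519.5]
1 1 [ 561.9 -527.3]
```

Request:
{"api": "drive_tool", "payload": {
  "plan": [
    {"x": 0.06, "y": -0.14, "z": 0, "rx": 0, "ry": 0, "rz": 0, "grip": 255},
    {"x": 0.055, "y": -0.13, "z": 0, "rx": 0, "ry": 0, "rz": 0, "grip": 255},
    {"x": 0, "y": 0, "z": -0.4, "rx": 0, "ry": 0, "rz": 0, "grip": 255},
    {"x": 0, "y": 0, "z": -0.4, "rx": 0, "ry": 0, "rz": 0, "grip": 255},
    {"x": 0, "y": 0, "z": -0.3, "rx": 0, "ry": 0, "rz": 0, "grip": 255},
    {"x": 0, "y": 0, "z": 0, "rx": 0, "ry": 0, "rz": 0, "grip": 255},
    {"x": 0, "y": 0, "z": 0, "rx": 0, "ry": 0, "rz": 0, "grip": 255}
  ]
}}

```text
time: 27.25
tool_pos: [471.5, -467.9, 3.3]
tool_rot: [-1.571, 0.0, 3.098]
wrist_force: [0.0, -0.2, -0.6]
grip_width: 44.2
```

```bash
python3 ff.py; python3 - <<'E'
from st import *
save('wrist','w21')
E
```

```text
[-0.05 -0.38 -1.12] [0.48 0.47 0.35]
t 27.55 pos [ 471.9 -468.2    4.2] ty [ 0.001 -0.001 -1.   ] tz [-0.043 -0.999  0.001] q [-0.85  0.61  1.64  0.    0.89  0.77] F [ 0.6 -0.7 -0.9] M [ 0.04  0.03 -0.03] w 44.5
```

View pics/w21.png

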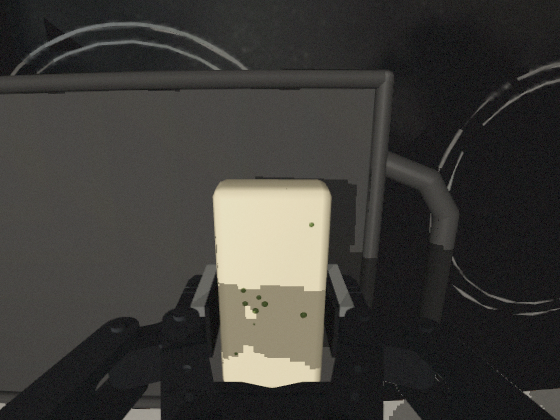

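Request:
{"api": "drive_tool", "payload": {
  "plan": [
    {"x": 0, "y": 0, "z": -0.14, "rx": 0, "ry": 0, "rz": 0, "grip": 255},
    {"x": 0, "y": 0, "z": -0.14, "rx": 0, "ry": 0, "rz": 0, "grip": 255},
    {"x": 0, "y": 0, "z": 0, "rx": 0, "ry": 0, "rz": 0, "grip": 255},
    {"x": 0, "y": 0, "z": 0, "rx": 0, "ry": 0, "rz": 0, "grip": 255}
  ]
}}

```text
time: 28.0
tool_pos: [470.8, -467.1, -11.8]
tool_rot: [-1.572, -0.001, 3.098]
wrist_force: [1.2, -0.5, -1.4]
grip_width: 44.4
```

```bash
python3 ff.py
```

```text
[ 0.19 -0.15 -1.16] [0.5  0.27 0.36]
t 28.3 pos [ 471.5 -467.8  -10.6] ty [ 0. -0. -1.] tz [-0.043 -0.999  0.   ] q [-0.85  0.63  1.64 -0.    0.87  0.77] F [-0.1 -1.4 -1. ] M [-0.05 -0.02  0.02] w 44.3
```

Request:
{"api": "drive_tool", "payload": {
  "plan": [
    {"x": 0, "y": 0, "z": -0.08, "rx": 0, "ry": 0, "rz": 0, "grip": 255},
    {"x": 0, "y": 0, "z": 0, "rx": 0, "ry": 0, "rz": 0, "grip": 255},
    {"x": 0, "y": 0, "z": 0, "rx": 0, "ry": 0, "rz": 0, "grip": 255}
  ]
}}

```text
time: 28.6
tool_pos: [471.6, -468.0, -14.7]
tool_rot: [-1.57, 0.001, 3.098]
wrist_force: [0.4, -0.1, 0.4]
grip_width: 44.3
```

Request:
{"api": "drive_tool", "payload": {
  "plan": [
    {"x": 0, "y": 0, "z": -0.04, "rx": 0, "ry": 0, "rz": 0, "grip": 255},
    {"x": 0, "y": 0, "z": 0, "rx": 0, "ry": 0, "rz": 0, "grip": 255},
    {"x": 0, "y": 0, "z": 0, "rx": 0, "ry": 0, "rz": 0, "grip": 255}
  ]
}}

```text
time: 28.9
tool_pos: [471.6, -468.0, -14.7]
tool_rot: [-1.571, 0.0, 3.098]
wrist_force: [-1.8, 2.5, 9.9]
grip_width: 44.5
```

```bash
python3 ff.py
```

```text
[-1.99  2.41  9.08] [0.71 0.32 0.49]
t 29.2 pos [ 471.6 -468.   -14.8] ty [ 0. -0. -1.] tz [-0.043 -0.999  0.   ] q [-0.85  0.63  1.64 -0.    0.87  0.77] F [-2.5  2.3  9.1] M [ 0.33  0.37 -0.03] w 44.0
```

Request:
{"api": "drive_tool", "payload": {
  "plan": [
    {"x": 0, "y": 0, "z": 0.03, "rx": 0, "ry": 0, "rz": 0, "grip": 255},
    {"x": 0, "y": 0, "z": 0, "rx": 0, "ry": 0, "rz": 0, "grip": 90},
    {"x": 0, "y": 0, "z": 0, "rx": 0, "ry": 0, "rz": 0, "grip": 90},
    {"x": 0, "y": 0, "z": 0, "rx": 0, "ry": 0, "rz": 0, "grip": 90},
    {"x": 0, "y": 0, "z": 0, "rx": 0, "ry": 0, "rz": 0, "grip": 90},
    {"x": 0, "y": 0, "z": 0.3, "rx": 0, "ry": 0, "rz": 0, "grip": 90},
    {"x": 0, "y": 0, "z": 0.9, "rx": 0, "ry": 0, "rz": 0, "grip": 90},
    {"x": 0, "y": 0, "z": 0.9, "rx": 0, "ry": 0, "rz": 0, "grip": 90},
    {"x": 0, "y": 0, "z": 0.9, "rx": 0, "ry": 0, "rz": 0, "grip": 90}
  ]
}}

```text
time: 30.1
tool_pos: [471.2, -467.5, 137.0]
tool_rot: [-1.571, 0.0, 3.098]
wrist_force: [0.7, -1.6, -0.5]
grip_width: 55.5
```

Request:
{"api": "drive_tool", "payload": {
  "plan": [
    {"x": 0, "y": 0.3, "z": 0.9, "rx": 0, "ry": 0, "rz": 0, "grip": 90},
    {"x": 0, "y": 0.8, "z": 0.6, "rx": 0, "ry": 0, "rz": 0, "grip": 90},
    {"x": 0, "y": 0, "z": 0, "rx": 0, "ry": 0, "rz": 0, "grip": 90}
  ]
}}

```text
time: 30.4
tool_pos: [474.4, -411.8, 217.7]
tool_rot: [-1.565, 0.009, 3.101]
wrist_force: [0.9, -1.2, 0.4]
grip_width: 55.0
```

```bash
python3 - <<'E'
from st import *
from food import food
st();save('wrist','w22'); food('w22',39.5,37.5)
E
```

```text
t 30.4 pos [ 474.4 -411.8  217.7] ty [ 0.009 -0.006 -1.   ] tz [-0.041 -0.999  0.006] q [-0.79  0.29  1.62  0.    1.22  0.83] F [ 0.9 -1.2  0.4] M [ 0.01 -0.03  0.01] w 55.0
cheese? [ 353.8 -638.9   47.6   24.9   86.7] [465. 274.]
cheese? [ 358.5 -409.4  141.7   34.7  -89.8] [272. 280.]
cheese? [ 358.5 -554.1  104.6   34.    89.7] [397. 274.]
cheese? [ 374.9 -197.7  234.9   68.6  -89.6] [ 96. 272.]
cheese? [ 438.9 -143.3   59.4   19.1  -68.9] [ 31. 223.]
cheese? [ 484.6 -253.    70.2   11.3   -4.8] [119. 178.]
cheese? [ 472.5 -467.4   93.8   45.3   -2.7] [323. 179.]
cheese? [ 558.8 -210.7  219.2  141.7  -14.5] [ 70. 102.]
burger? [ 151.3 -594.3   76.3] [412. 406.]
burger? [ 253.2 -466.4   60.5] [320. 349.]
burger? [ 320.4 -127.7   55.7] [ 44. 314.]
burger? [291.5 -67.5 103.6] [ 10. 332.]
burger? [385.4 -90.7  74.6] [  4. 266.]
burger? [ 648.7 -181.7   54. ] [22. 16.]
```

View pics/w22.png

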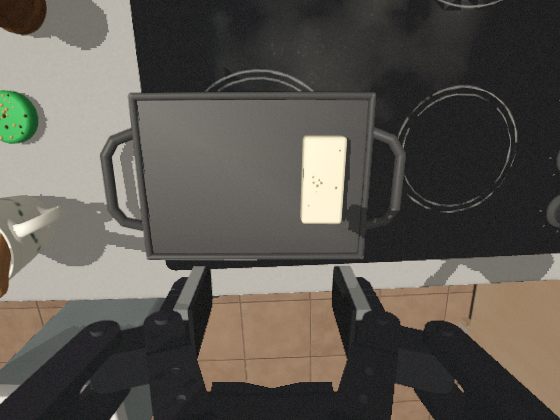

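Request:
{"api": "drive_tool", "payload": {
  "plan": [
    {"x": 0.096, "y": 0.908, "z": 0, "rx": 0, "ry": 0, "rz": -0.0028, "grip": 66},
    {"x": 0.096, "y": 0.908, "z": 0, "rx": 0, "ry": 0, "rz": -0.0028, "grip": 66},
    {"x": 0.096, "y": 0.908, "z": 0, "rx": 0, "ry": 0, "rz": -0.0028, "grip": 66},
    {"x": 0.096, "y": 0.908, "z": 0, "rx": 0, "ry": 0, "rz": -0.0028, "grip": 66},
    {"x": 0.096, "y": 0.908, "z": 0, "rx": 0, "ry": 0, "rz": -0.0028, "grip": 66},
    {"x": 0.096, "y": 0.908, "z": 0, "rx": 0, "ry": 0, "rz": -0.0028, "grip": 66},
    {"x": 0.096, "y": 0.908, "z": 0, "rx": 0, "ry": 0, "rz": -0.0028, "grip": 66},
    {"x": 0.096, "y": 0.908, "z": 0, "rx": 0, "ry": 0, "rz": -0.0028, "grip": 66},
    {"x": 0.096, "y": 0.908, "z": 0, "rx": 0, "ry": 0, "rz": -0.0028, "grip": 66},
    {"x": 0.096, "y": 0.908, "z": 0, "rx": 0, "ry": 0, "rz": -0.0028, "grip": 66}
  ]
}}

```text
time: 31.45
tool_pos: [518.8, 42.5, 208.4]
tool_rot: [-1.57, -0.002, 3.01]
wrist_force: [0.4, -0.0, 0.0]
grip_width: 63.2
```

Request:
{"api": "drive_tool", "payload": {
  "plan": [
    {"x": 0.096, "y": 0.908, "z": 0, "rx": 0, "ry": 0, "rz": -0.0028, "grip": 66},
    {"x": 0.096, "y": 0.908, "z": 0, "rx": 0, "ry": 0, "rz": -0.0028, "grip": 66},
    {"x": 0, "y": 0, "z": 0, "rx": 0, "ry": 0, "rz": 0, "grip": 66},
    {"x": 0, "y": 0, "z": 0, "rx": 0, "ry": 0, "rz": 0, "grip": 66}
  ]
}}

```text
time: 31.85
tool_pos: [528.3, 132.4, 208.3]
tool_rot: [-1.569, -0.002, 2.995]
wrist_force: [0.0, 0.3, 0.1]
grip_width: 63.6
```

```bash
python3 - <<'E'
from st import *
from food import food
st();save('wrist','w23'); food('w23')
E
```

```text
t 31.85 pos [528.3 132.4 208.3] ty [-0.002 -0.001 -1.   ] tz [-0.146 -0.989  0.002] q [ 0.17  0.15  1.81 -0.    1.18  1.88] F [0.  0.3 0.1] M [ 0.02  0.01 -0.03] w 63.6
cheese? [186.6 -22.   56.4  23.8  79.1] [420. 412.]
cheese? [530.9  -8.6  55.4  35.   -4.9] [409. 159.]
cheese? [532.5 132.8  92.   42.1  -8.3] [269. 176.]
burger? [259.3 373.7  81.5] [124. 404.]
burger? [ 248.9 -116.5  288.8] [486. 350.]
burger? [371.7 499.1 168.3] [ 24. 340.]
burger? [ 404.8 -161.1   59.9] [541. 250.]
burger? [539.  345.6 331.6] [ 42. 190.]
burger? [468.3 173.5 437.2] [236. 215.]
burger? [ 654.7 -131.7   60.2] [532.  16.]
```

View pics/w23.png

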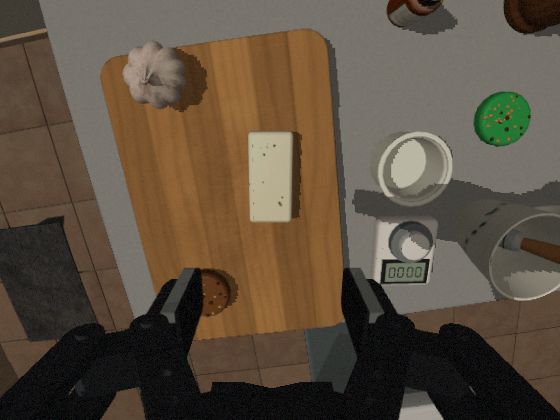

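Request:
{"api": "drive_tool", "payload": {
  "plan": [
    {"x": 0.042, "y": 0.004, "z": -0.9, "rx": 0, "ry": 0, "rz": 0, "grip": 66},
    {"x": 0.042, "y": 0.004, "z": -0.9, "rx": 0, "ry": 0, "rz": 0, "grip": 66},
    {"x": 0, "y": 0, "z": -0.9, "rx": 0, "ry": 0, "rz": 0, "grip": 66},
    {"x": 0, "y": 0, "z": -0.8, "rx": 0, "ry": 0, "rz": 0, "grip": 66},
    {"x": 0, "y": 0, "z": -0.4, "rx": 0, "ry": 0, "rz": 0, "grip": 66},
    {"x": 0, "y": 0, "z": 0, "rx": 0, "ry": 0, "rz": 0, "grip": 66},
    {"x": 0, "y": 0, "z": 0, "rx": 0, "ry": 0, "rz": 0, "grip": 66}
  ]
}}

```text
time: 32.6
tool_pos: [533.3, 131.1, 14.6]
tool_rot: [-1.57, -0.001, 2.991]
wrist_force: [0.9, 0.4, 0.5]
grip_width: 63.3
```

```bash
python3 - <<'E'
from st import *
st();save('wrist','w24')
E
```

```text
t 32.6 pos [533.3 131.1  14.6] ty [-0.001 -0.    -1.   ] tz [-0.15  -0.989  0.   ] q [ 0.16  0.41  1.92 -0.    0.8   1.88] F [0.9 0.4 0.5] M [-0.03  0.    0.05] w 63.3
```

View pics/w24.png

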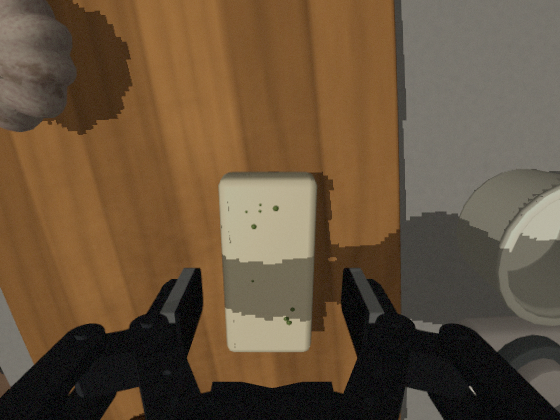

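Request:
{"api": "drive_tool", "payload": {
  "plan": [
    {"x": 0, "y": 0.02, "z": -0.3, "rx": 0, "ry": 0, "rz": 0, "grip": 66},
    {"x": 0, "y": 0, "z": -0.2, "rx": 0, "ry": 0, "rz": 0, "grip": 66},
    {"x": 0, "y": 0, "z": 0, "rx": 0, "ry": 0, "rz": 0, "grip": 66},
    {"x": 0, "y": 0, "z": 0, "rx": 0, "ry": 0, "rz": 0, "grip": 66}
  ]
}}

```text
time: 33.05
tool_pos: [532.7, 133.6, -10.7]
tool_rot: [-1.57, -0.001, 2.993]
wrist_force: [0.3, -0.2, -0.3]
grip_width: 63.3
```

Request:
{"api": "drive_tool", "payload": {
  "plan": [
    {"x": 0, "y": 0, "z": 0, "rx": 0, "ry": 0, "rz": 0, "grip": 100},
    {"x": 0, "y": 0, "z": 0, "rx": 0, "ry": 0, "rz": 0, "grip": 130},
    {"x": 0, "y": 0, "z": 0, "rx": 0, "ry": 0, "rz": 0, "grip": 255},
    {"x": 0, "y": 0, "z": 0, "rx": 0, "ry": 0, "rz": 0, "grip": 255},
    {"x": 0, "y": 0, "z": 0, "rx": 0, "ry": 0, "rz": 0, "grip": 255},
    {"x": 0, "y": 0, "z": 0, "rx": 0, "ry": 0, "rz": 0, "grip": 255}
  ]
}}

```text
time: 33.65
tool_pos: [533.8, 133.8, -9.8]
tool_rot: [-1.571, 0.001, 2.993]
wrist_force: [0.2, -0.7, 3.3]
grip_width: 44.4
```

Request:
{"api": "drive_tool", "payload": {
  "plan": [
    {"x": 0, "y": 0, "z": 0.1, "rx": 0, "ry": 0, "rz": 0, "grip": 255},
    {"x": 0, "y": 0, "z": 0.3, "rx": 0, "ry": 0, "rz": 0, "grip": 255},
    {"x": 0, "y": 0, "z": 0.8, "rx": 0, "ry": 0, "rz": 0, "grip": 255},
    {"x": 0, "y": 0, "z": 0.9, "rx": 0, "ry": 0, "rz": 0, "grip": 255},
    {"x": 0, "y": 0, "z": 0.9, "rx": 0, "ry": 0, "rz": 0, "grip": 255},
    {"x": 0, "y": 0, "z": 0.9, "rx": 0, "ry": 0, "rz": 0, "grip": 255},
    {"x": 0, "y": 0, "z": 0.2, "rx": 0, "ry": 0, "rz": 0, "grip": 255},
    {"x": 0, "y": 0, "z": 0, "rx": 0, "ry": 0, "rz": 0, "grip": 255}
  ]
}}

```text
time: 34.45
tool_pos: [534.8, 133.8, 198.0]
tool_rot: [-1.573, 0.006, 2.993]
wrist_force: [0.2, -0.2, -1.0]
grip_width: 44.0
```

```bash
python3 - <<'E'
from st import *
st();save('wrist','w25')
E
```

```text
t 34.45 pos [534.8 133.8 198. ] ty [ 0.006  0.001 -1.   ] tz [-0.148 -0.989 -0.002] q [ 0.17  0.16  1.81 -0.    1.16  1.89] F [ 0.2 -0.2 -1. ] M [0.   0.01 0.03] w 44.0
```

View pics/w25.png

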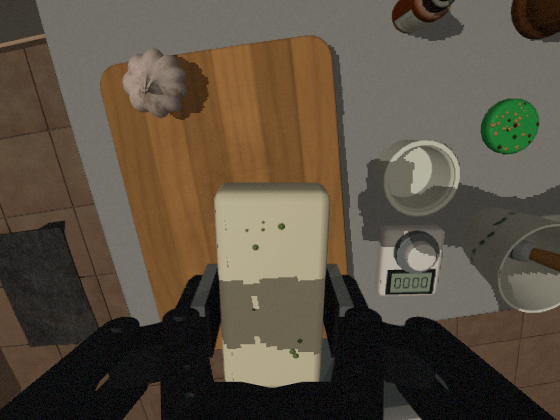

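Request:
{"api": "drive_tool", "payload": {
  "plan": [
    {"x": -0.09, "y": -0.81, "z": 0, "rx": 0, "ry": 0, "rz": 0.0026, "grip": 255},
    {"x": -0.09, "y": -0.81, "z": 0, "rx": 0, "ry": 0, "rz": 0.0026, "grip": 255},
    {"x": -0.09, "y": -0.81, "z": 0, "rx": 0, "ry": 0, "rz": 0.0026, "grip": 255},
    {"x": -0.09, "y": -0.81, "z": 0, "rx": 0, "ry": 0, "rz": 0.0026, "grip": 255},
    {"x": -0.09, "y": -0.81, "z": 0, "rx": 0, "ry": 0, "rz": 0.0026, "grip": 255},
    {"x": -0.09, "y": -0.81, "z": 0, "rx": 0, "ry": 0, "rz": 0.0026, "grip": 255},
    {"x": -0.09, "y": -0.81, "z": 0, "rx": 0, "ry": 0, "rz": 0.0026, "grip": 255},
    {"x": -0.09, "y": -0.81, "z": 0, "rx": 0, "ry": 0, "rz": 0.0026, "grip": 255},
    {"x": -0.09, "y": -0.81, "z": 0, "rx": 0, "ry": 0, "rz": 0.0026, "grip": 255},
    {"x": -0.09, "y": -0.81, "z": 0, "rx": 0, "ry": 0, "rz": 0.0026, "grip": 255}
  ]
}}

```text
time: 35.5
tool_pos: [485.4, -271.6, 191.0]
tool_rot: [-1.574, -0.006, 3.075]
wrist_force: [0.8, -0.4, -1.1]
grip_width: 44.3
```

Request:
{"api": "drive_tool", "payload": {
  "plan": [
    {"x": -0.09, "y": -0.81, "z": -0.4, "rx": 0, "ry": 0, "rz": 0.0026, "grip": 255},
    {"x": -0.09, "y": -0.81, "z": -0.6, "rx": 0, "ry": 0, "rz": 0.0026, "grip": 255},
    {"x": -0.09, "y": -0.81, "z": -0.6, "rx": 0, "ry": 0, "rz": 0.0026, "grip": 255},
    {"x": 0, "y": 0, "z": -0.6, "rx": 0, "ry": 0, "rz": 0, "grip": 255},
    {"x": 0, "y": 0, "z": -0.6, "rx": 0, "ry": 0, "rz": 0, "grip": 255},
    {"x": 0, "y": 0, "z": 0, "rx": 0, "ry": 0, "rz": 0, "grip": 255},
    {"x": 0, "y": 0, "z": 0, "rx": 0, "ry": 0, "rz": 0, "grip": 255}
  ]
}}

```text
time: 36.2
tool_pos: [472.7, -390.0, 52.6]
tool_rot: [-1.575, -0.005, 3.099]
wrist_force: [0.9, -0.4, -0.4]
grip_width: 44.4
```

```bash
python3 - <<'E'
from st import *
st();save('wrist','w26')
E
```

```text
t 36.2 pos [ 472.7 -390.    52.6] ty [-0.004  0.004 -1.   ] tz [-0.043 -0.999 -0.004] q [-0.76  0.46  1.75  0.    0.93  0.85] F [ 0.9 -0.4 -0.4] M [ 0.01 -0.04 -0.04] w 44.4
```

View pics/w26.png

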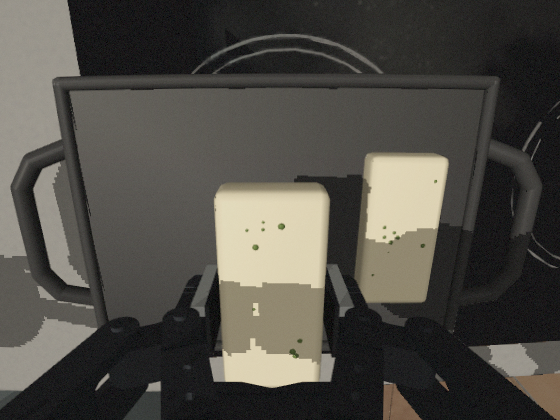

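Request:
{"api": "drive_tool", "payload": {
  "plan": [
    {"x": 0, "y": 0, "z": -0.4, "rx": 0, "ry": 0, "rz": 0, "grip": 255},
    {"x": 0, "y": 0, "z": -0.4, "rx": 0, "ry": 0, "rz": 0, "grip": 255},
    {"x": 0, "y": 0, "z": -0.36, "rx": 0, "ry": 0, "rz": 0, "grip": 255},
    {"x": 0, "y": 0, "z": 0, "rx": 0, "ry": 0, "rz": 0, "grip": 255},
    {"x": 0, "y": 0, "z": 0, "rx": 0, "ry": 0, "rz": 0, "grip": 255}
  ]
}}

```text
time: 36.75
tool_pos: [475.7, -392.4, -1.1]
tool_rot: [-1.569, 0.002, 3.1]
wrist_force: [0.3, 0.5, -1.0]
grip_width: 44.4
```

Request:
{"api": "drive_tool", "payload": {
  "plan": [
    {"x": 0, "y": 0, "z": -0.06, "rx": 0, "ry": 0, "rz": 0, "grip": 255},
    {"x": 0, "y": 0, "z": 0, "rx": 0, "ry": 0, "rz": 0, "grip": 255},
    {"x": 0, "y": 0, "z": 0, "rx": 0, "ry": 0, "rz": 0, "grip": 255}
  ]
}}

```text
time: 37.05
tool_pos: [475.3, -392.5, -4.7]
tool_rot: [-1.57, 0.001, 3.099]
wrist_force: [-0.2, 0.2, 0.1]
grip_width: 44.3
```

```bash
python3 ff.py
```

```text
[ 0.09  0.3  -0.75] [0.42 0.39 0.45]
t 37.35 pos [ 474.7 -392.    -5.6] ty [ 0. -0. -1.] tz [-0.043 -0.999  0.   ] q [-0.76  0.55  1.77 -0.    0.83  0.85] F [-0.3  0.2 -1.3] M [-0.01 -0.01 -0.01] w 44.3
```

Request:
{"api": "drive_tool", "payload": {
  "plan": [
    {"x": 0, "y": 0, "z": -0.08, "rx": 0, "ry": 0, "rz": 0, "grip": 255},
    {"x": 0, "y": 0, "z": 0, "rx": 0, "ry": 0, "rz": 0, "grip": 255},
    {"x": 0, "y": 0, "z": 0, "rx": 0, "ry": 0, "rz": 0, "grip": 255}
  ]
}}

```text
time: 37.65
tool_pos: [474.4, -391.7, -10.1]
tool_rot: [-1.571, -0.001, 3.099]
wrist_force: [-1.0, -0.8, -1.5]
grip_width: 44.2
```

Request:
{"api": "drive_tool", "payload": {
  "plan": [
    {"x": 0, "y": 0, "z": -0.05, "rx": 0, "ry": 0, "rz": 0, "grip": 255},
    {"x": 0, "y": 0, "z": 0, "rx": 0, "ry": 0, "rz": 0, "grip": 255},
    {"x": 0, "y": 0, "z": 0, "rx": 0, "ry": 0, "rz": 0, "grip": 255}
  ]
}}

```text
time: 37.95
tool_pos: [474.7, -391.9, -12.3]
tool_rot: [-1.571, -0.0, 3.099]
wrist_force: [-0.1, 0.2, -1.3]
grip_width: 44.0
```

```bash
python3 ff.py
```

```text
[ 0.08  0.15 -1.3 ] [0.41 0.42 0.2 ]
t 38.25 pos [ 474.6 -391.9  -12.2] ty [-0.  0. -1.] tz [-0.043 -0.999 -0.   ] q [-0.76  0.56  1.77 -0.    0.82  0.85] F [ 0.2 -0.1 -0.9] M [-0.04  0.01  0.02] w 44.1
```

Request:
{"api": "drive_tool", "payload": {
  "plan": [
    {"x": 0, "y": 0, "z": -0.04, "rx": 0, "ry": 0, "rz": 0, "grip": 255},
    {"x": 0, "y": 0, "z": 0, "rx": 0, "ry": 0, "rz": 0, "grip": 255},
    {"x": 0, "y": 0, "z": 0, "rx": 0, "ry": 0, "rz": 0, "grip": 255}
  ]
}}

```text
time: 38.55
tool_pos: [474.6, -391.9, -12.4]
tool_rot: [-1.571, -0.001, 3.099]
wrist_force: [-2.9, 2.5, 9.6]
grip_width: 44.0
```

```bash
python3 ff.py
```

```text
[-3.01  2.77  9.11] [0.53 0.23 0.37]
t 38.85 pos [ 474.7 -391.9  -12.3] ty [-0.001  0.    -1.   ] tz [-0.042 -0.999 -0.   ] q [-0.76  0.56  1.77 -0.    0.82  0.85] F [-3.3  3.2  8.5] M [ 0.44  0.51 -0.01] w 44.3
```

Request:
{"api": "drive_tool", "payload": {
  "plan": [
    {"x": 0, "y": 0, "z": 0.03, "rx": 0, "ry": 0, "rz": 0, "grip": 255},
    {"x": 0, "y": 0, "z": 0, "rx": 0, "ry": 0, "rz": 0, "grip": 90},
    {"x": 0, "y": 0, "z": 0, "rx": 0, "ry": 0, "rz": 0, "grip": 90},
    {"x": 0, "y": 0, "z": 0, "rx": 0, "ry": 0, "rz": 0, "grip": 90},
    {"x": 0, "y": 0, "z": 0, "rx": 0, "ry": 0, "rz": 0, "grip": 90},
    {"x": 0, "y": 0, "z": 0.3, "rx": 0, "ry": 0, "rz": 0, "grip": 90},
    {"x": 0, "y": 0, "z": 0.9, "rx": 0, "ry": 0, "rz": 0, "grip": 90},
    {"x": 0, "y": 0, "z": 0.9, "rx": 0, "ry": 0, "rz": 0, "grip": 90},
    {"x": 0, "y": 0, "z": 0.9, "rx": 0, "ry": 0, "rz": 0, "grip": 90},
    {"x": 0, "y": 0, "z": 0.9, "rx": 0, "ry": 0, "rz": 0, "grip": 90}
  ]
}}

```text
time: 39.85
tool_pos: [474.7, -391.9, 185.3]
tool_rot: [-1.57, 0.001, 3.099]
wrist_force: [0.8, -0.1, -0.1]
grip_width: 55.5
```

Request:
{"api": "drive_tool", "payload": {
  "plan": [
    {"x": 0, "y": 0, "z": 0.4, "rx": 0, "ry": 0, "rz": 0, "grip": 90},
    {"x": 0, "y": 0, "z": 0, "rx": 0, "ry": 0, "rz": 0, "grip": 0}
  ]
}}

```text
time: 40.05
tool_pos: [477.4, -394.5, 209.0]
tool_rot: [-1.563, 0.008, 3.099]
wrist_force: [0.2, -0.8, 0.7]
grip_width: 68.3
```

```bash
python3 - <<'E'
from st import *
from food import food
st();save('wrist','w27'); food('w27',39.5,37.5)
E
```

```text
t 40.05 pos [ 477.4 -394.5  209. ] ty [ 0.008 -0.008 -1.   ] tz [-0.043 -0.999  0.007] q [-0.76  0.28  1.65 -0.    1.2   0.85] F [ 0.2 -0.8  0.7] M [-0.02  0.02  0.06] w 68.3
cheese? [ 359.3 -392.3  172.5   34.4  -89.9] [272. 285.]
cheese? [ 356.  -621.    52.3   28.4   86.5] [468. 278.]
cheese? [ 359.3 -543.    82.2   33.5   89.6] [405. 279.]
cheese? [ 375.4 -188.3  194.6   67.7  -89.2] [ 97. 277.]
cheese? [ 437.9 -143.9   55.1   18.8  -68. ] [ 42. 229.]
cheese? [ 485.2 -251.7   67.8   10.3   -5.4] [131. 181.]
cheese? [ 474.1 -392.9   94.1   43.9   -2.3] [268. 184.]
cheese? [ 472.7 -467.1   93.3   45.8   -2.7] [340. 183.]
cheese? [ 558.4 -205.1  221.6  151.5  -14.6] [ 76. 103.]
burger? [ 163.5 -598.    76.8] [427. 405.]
burger? [ 263.8 -388.6  233.7] [272. 344.]
burger? [ 250.7 -660.1  302.5] [478. 340.]
burger? [328.5 -67.7 194.5] [ 30. 310.]
burger? [ 650.3 -176.4   60.9] [28. 16.]
```

View pics/w27.png

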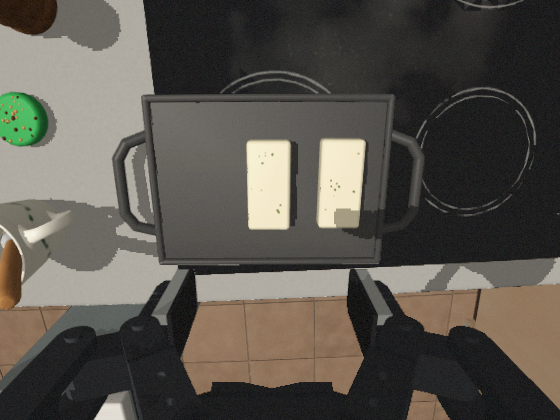

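Both slabs lie flat on the plate. On to the burger.

Request:
{"api": "drive_tool", "payload": {
  "plan": [
    {"x": -0.1, "y": 0.88, "z": 0, "rx": 0, "ry": 0, "rz": 0.0367, "grip": 0},
    {"x": -0.1, "y": 0.88, "z": 0, "rx": 0, "ry": 0, "rz": 0.0367, "grip": 0},
    {"x": -0.1, "y": 0.88, "z": 0, "rx": 0, "ry": 0, "rz": 0.0367, "grip": 0},
    {"x": -0.1, "y": 0.88, "z": 0, "rx": 0, "ry": 0, "rz": 0.0367, "grip": 0},
    {"x": -0.1, "y": 0.88, "z": 0, "rx": 0, "ry": 0, "rz": 0.0367, "grip": 0},
    {"x": -0.1, "y": 0.88, "z": 0, "rx": 0, "ry": 0, "rz": 0.0367, "grip": 0},
    {"x": -0.1, "y": 0.88, "z": 0, "rx": 0, "ry": 0, "rz": 0.0367, "grip": 0},
    {"x": -0.1, "y": 0.88, "z": 0, "rx": 0, "ry": 0, "rz": 0.0367, "grip": 0},
    {"x": -0.1, "y": 0.88, "z": 0, "rx": 0, "ry": 0, "rz": 0.0367, "grip": 0},
    {"x": -0.1, "y": 0.88, "z": 0, "rx": 0, "ry": 0, "rz": 0.0367, "grip": 0}
  ]
}}

```text
time: 41.1
tool_pos: [422.5, 49.7, 200.5]
tool_rot: [-1.574, -0.002, -2.027]
wrist_force: [0.8, 0.2, 0.7]
grip_width: 85.3
```

Request:
{"api": "drive_tool", "payload": {
  "plan": [
    {"x": -0.1, "y": 0.88, "z": 0, "rx": 0, "ry": 0, "rz": 0.0367, "grip": 0},
    {"x": -0.1, "y": 0.88, "z": 0, "rx": 0, "ry": 0, "rz": 0.0367, "grip": 0},
    {"x": -0.1, "y": 0.88, "z": 0, "rx": 0, "ry": 0, "rz": 0.0367, "grip": 0},
    {"x": -0.08, "y": 0.88, "z": 0, "rx": 0, "ry": 0, "rz": 0.0367, "grip": 0},
    {"x": 0, "y": 0, "z": 0, "rx": 0, "ry": 0, "rz": 0, "grip": 0},
    {"x": 0, "y": 0, "z": 0, "rx": 0, "ry": 0, "rz": 0, "grip": 0}
  ]
}}

```text
time: 41.7
tool_pos: [404.0, 224.0, 200.5]
tool_rot: [-1.574, -0.002, -1.568]
wrist_force: [0.9, -0.5, -0.1]
grip_width: 85.1
```

```bash
python3 - <<'E'
from st import *
st();save('wrist','w28'); save('scene','s28')
E
```

```text
t 41.7 pos [404.  224.  200.5] ty [-0.004 -0.002 -1.   ] tz [ 1.     0.003 -0.004] q [ 0.41 -0.01  2.   -0.    1.16  0.41] F [ 0.9 -0.5 -0.1] M [-0.06 -0.04  0.04] w 85.1
```

View pics/w28.png

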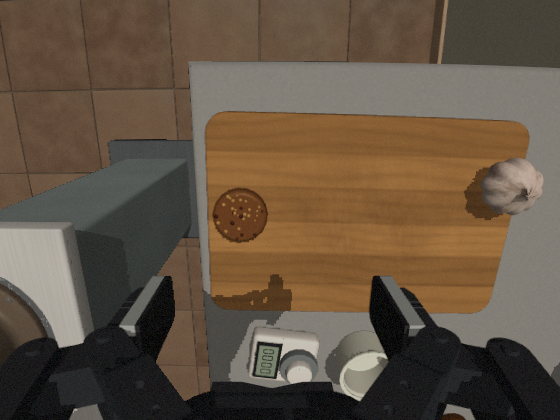

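View pics/s28.png

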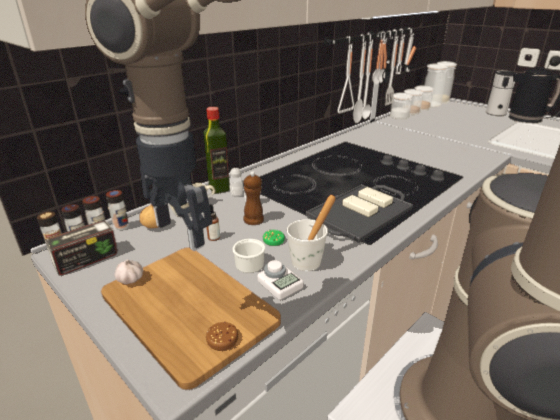

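The burger has been knocked aside: now at wrist (240,214), scene (222,336), still on the board.

```bash
python3 - <<'E'
from st import *
c=load('w28'); 
hsv=cv2.cvtColor(c['img'],cv2.COLOR_RGB2HSV); roi=c['img'][175:255,200:285,::-1]
cv2.imwrite('pics/w28c.png',cv2.resize(roi,None,fx=6,fy=6,interpolation=cv2.INTER_CUBIC))
print(onz(c,(240.5,213.5),40).round(1),onz(c,(240.5,216),31).round(1))
s=load('s28'); print(tri(c,(240.5,213.5),s,(222,334.5)))
print('edges',[onz(c,q,40).round(1) for q in ((213,214),(268,214),(240,187.5))])
E
```

```text
[370.  192.6  40. ] [369.1 186.9  31. ]
(array([369.22036102, 189.82514484,  33.38884509]), np.float64(1.203796530666303))
edges [array([341.5, 191.9,  40. ]), array([398.4, 192.2,  40. ]), array([370.2, 220.2,  40. ])]
```

View pics/w28c.png

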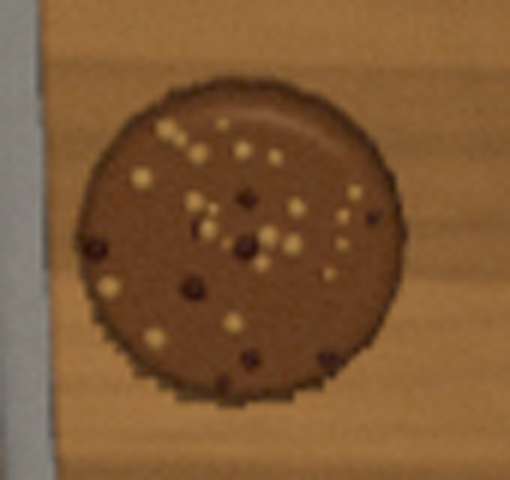

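Request:
{"api": "drive_tool", "payload": {
  "plan": [
    {"x": -0.17, "y": -0.1625, "z": -0.8, "rx": 0, "ry": 0, "rz": 0, "grip": 0},
    {"x": -0.17, "y": -0.1625, "z": -0.8, "rx": 0, "ry": 0, "rz": 0, "grip": 0},
    {"x": -0.17, "y": -0.1625, "z": -0.6, "rx": 0, "ry": 0, "rz": 0, "grip": 0},
    {"x": -0.17, "y": -0.1625, "z": -0.5, "rx": 0, "ry": 0, "rz": 0, "grip": 0},
    {"x": 0, "y": 0, "z": 0, "rx": 0, "ry": 0, "rz": 0, "grip": 0},
    {"x": 0, "y": 0, "z": 0, "rx": 0, "ry": 0, "rz": 0, "grip": 0}
  ]
}}

```text
time: 42.4
tool_pos: [372.0, 190.5, 67.4]
tool_rot: [-1.571, -0.0, -1.573]
wrist_force: [0.0, 1.2, 0.9]
grip_width: 85.4
```

```bash
python3 - <<'E'
from st import *
st();save('wrist','w29')
c=load('w29'); print(proj(c,[370,191.5,40]))
E
```

```text
t 42.4 pos [372.  190.5  67.4] ty [-0. -0. -1.] tz [ 1.    -0.002 -0.   ] q [ 0.37  0.1   2.2  -0.    0.84  0.37] F [0.  1.2 0.9] M [ 0.02 -0.06 -0.  ] w 85.4
[[270.35250129 230.81457349]]
```

View pics/w29.png

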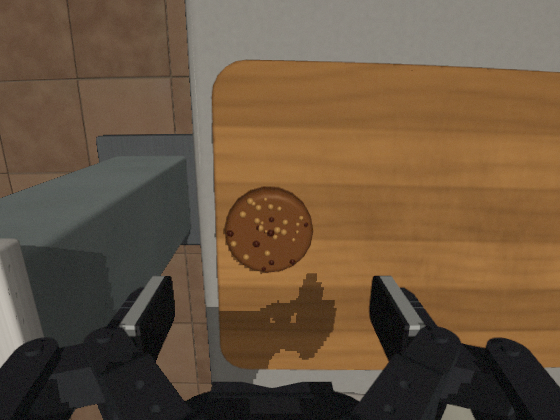

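Request:
{"api": "drive_tool", "payload": {
  "plan": [
    {"x": -0.03, "y": 0.03, "z": -0.6, "rx": 0, "ry": 0, "rz": 0, "grip": 0},
    {"x": 0, "y": 0, "z": -0.6, "rx": 0, "ry": 0, "rz": 0, "grip": 0},
    {"x": 0, "y": 0, "z": -0.25, "rx": 0, "ry": 0, "rz": 0, "grip": 0},
    {"x": 0, "y": 0, "z": -0.1, "rx": 0, "ry": 0, "rz": 0, "grip": 0},
    {"x": 0, "y": 0, "z": 0, "rx": 0, "ry": 0, "rz": 0, "grip": 0},
    {"x": 0, "y": 0, "z": 0, "rx": 0, "ry": 0, "rz": 0, "grip": 0}
  ]
}}

```text
time: 43.05
tool_pos: [372.2, 193.8, -8.8]
tool_rot: [-1.568, 0.001, -1.57]
wrist_force: [-0.0, -0.2, 0.1]
grip_width: 85.3
```

```bash
python3 - <<'E'
from st import *
st();save('wrist','w30')
E
```

```text
t 43.05 pos [372.2 193.8  -8.8] ty [ 0.003  0.001 -1.   ] tz [1.    0.001 0.003] q [0.38 0.26 2.23 0.   0.65 0.38] F [-0.  -0.2  0.1] M [ 0.02 -0.    0.01] w 85.3
```

View pics/w30.png

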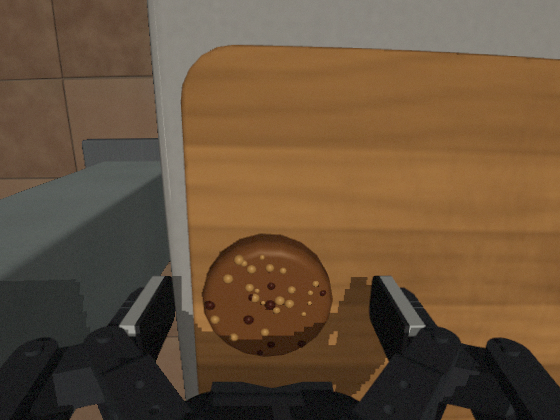

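Request:
{"api": "drive_tool", "payload": {
  "plan": [
    {"x": -0.03, "y": -0.04, "z": -0.01, "rx": 0, "ry": 0, "rz": 0, "grip": 40},
    {"x": 0, "y": 0, "z": 0, "rx": 0, "ry": 0, "rz": 0, "grip": 80},
    {"x": 0, "y": 0, "z": 0, "rx": 0, "ry": 0, "rz": 0, "grip": 255},
    {"x": 0, "y": 0, "z": 0, "rx": 0, "ry": 0, "rz": 0, "grip": 255},
    {"x": 0, "y": 0, "z": 0, "rx": 0, "ry": 0, "rz": 0, "grip": 255},
    {"x": 0, "y": 0, "z": 0, "rx": 0, "ry": 0, "rz": 0, "grip": 255},
    {"x": 0, "y": 0, "z": 0, "rx": 0, "ry": 0, "rz": 0, "grip": 255}
  ]
}}

```text
time: 43.8
tool_pos: [369.0, 191.1, -9.9]
tool_rot: [-1.57, 0.0, -1.57]
wrist_force: [-1.8, -0.5, 6.3]
grip_width: 56.6
```

```bash
python3 - <<'E'
from st import *
st();save('wrist','w31');save('scene','s31')
cv2.imwrite('pics/s31c.png',np.hstack([cv2.resize(load('s31')['img'][200:380,100:300,::-1],(440,396)),cv2.resize(load('w31')['img'][120:420,120:420,::-1],(396,396))[:,:360]]))
E
```

```text
t 43.8 pos [369.  191.1  -9.9] ty [ 0.  0. -1.] tz [1.    0.001 0.   ] q [ 0.37  0.26  2.23 -0.    0.65  0.37] F [-1.8 -0.5  6.3] M [-0.2   0.18  0.02] w 56.6
```

View pics/s31c.png

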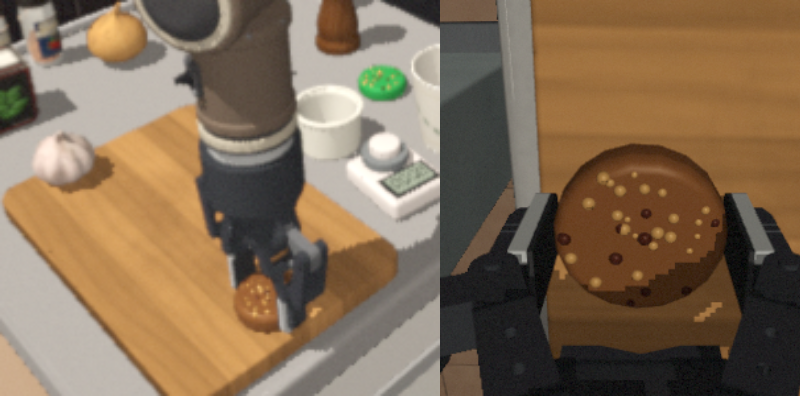

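Request:
{"api": "drive_tool", "payload": {
  "plan": [
    {"x": 0, "y": 0, "z": 0.1, "rx": 0, "ry": 0, "rz": 0, "grip": 255},
    {"x": 0, "y": 0, "z": 0.3, "rx": 0, "ry": 0, "rz": 0, "grip": 255},
    {"x": 0, "y": 0, "z": 0.8, "rx": 0, "ry": 0, "rz": 0, "grip": 255},
    {"x": 0, "y": 0, "z": 0.9, "rx": 0, "ry": 0, "rz": 0, "grip": 255},
    {"x": 0, "y": 0, "z": 0.9, "rx": 0, "ry": 0, "rz": 0, "grip": 255},
    {"x": 0, "y": 0, "z": 0.9, "rx": 0, "ry": 0, "rz": 0, "grip": 255},
    {"x": 0, "y": 0, "z": 0.2, "rx": 0, "ry": 0, "rz": 0, "grip": 255},
    {"x": 0, "y": 0, "z": 0, "rx": 0, "ry": 0, "rz": 0, "grip": 255}
  ]
}}

```text
time: 44.7
tool_pos: [370.4, 191.7, 196.7]
tool_rot: [-1.565, 0.002, -1.57]
wrist_force: [-1.0, 0.6, -1.2]
grip_width: 56.7
```

```bash
python3 - <<'E'
from st import *
st();save('wrist','w32')
E
```

```text
t 44.7 pos [370.4 191.7 196.7] ty [ 0.005  0.002 -1.   ] tz [1.    0.001 0.005] q [ 0.37 -0.11  2.1   0.    1.15  0.37] F [-1.   0.6 -1.2] M [ 0.02 -0.01 -0.03] w 56.7
```

View pics/w32.png

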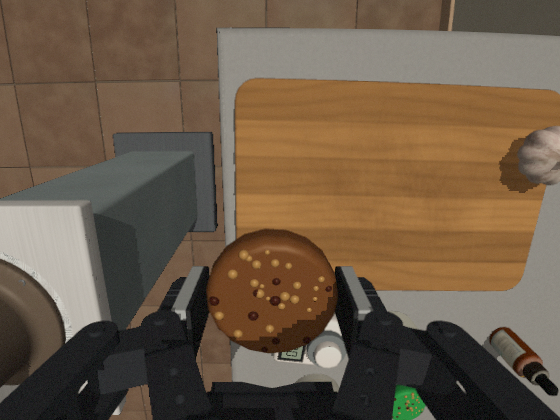

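Request:
{"api": "drive_tool", "payload": {
  "plan": [
    {"x": 0.162, "y": -0.79, "z": 0, "rx": 0, "ry": 0, "rz": 0, "grip": 255},
    {"x": 0.162, "y": -0.79, "z": 0, "rx": 0, "ry": 0, "rz": 0, "grip": 255},
    {"x": 0.162, "y": -0.79, "z": 0, "rx": 0, "ry": 0, "rz": 0, "grip": 255},
    {"x": 0.162, "y": -0.79, "z": 0, "rx": 0, "ry": 0, "rz": 0, "grip": 255},
    {"x": 0.162, "y": -0.79, "z": 0, "rx": 0, "ry": 0, "rz": 0, "grip": 255},
    {"x": 0.162, "y": -0.79, "z": 0, "rx": 0, "ry": 0, "rz": 0, "grip": 255},
    {"x": 0.162, "y": -0.79, "z": 0, "rx": 0, "ry": 0, "rz": 0, "grip": 255},
    {"x": 0.162, "y": -0.79, "z": 0, "rx": 0, "ry": 0, "rz": 0, "grip": 255},
    {"x": 0.162, "y": -0.79, "z": 0, "rx": 0, "ry": 0, "rz": 0, "grip": 255},
    {"x": 0.162, "y": -0.79, "z": 0, "rx": 0, "ry": 0, "rz": 0, "grip": 255}
  ]
}}

```text
time: 45.75
tool_pos: [447.5, -204.5, 190.8]
tool_rot: [-1.576, 0.003, -1.571]
wrist_force: [-0.8, 0.9, 0.2]
grip_width: 56.4
```

Request:
{"api": "drive_tool", "payload": {
  "plan": [
    {"x": 0.162, "y": -0.79, "z": 0, "rx": 0, "ry": 0, "rz": 0, "grip": 255},
    {"x": 0.162, "y": -0.79, "z": 0, "rx": 0, "ry": 0, "rz": 0, "grip": 255},
    {"x": 0.162, "y": -0.79, "z": -0.2, "rx": 0, "ry": 0, "rz": 0, "grip": 255},
    {"x": 0, "y": 0, "z": -0.6, "rx": 0, "ry": 0, "rz": 0, "grip": 255},
    {"x": 0, "y": 0, "z": -0.6, "rx": 0, "ry": 0, "rz": 0, "grip": 255},
    {"x": 0, "y": 0, "z": -0.6, "rx": 0, "ry": 0, "rz": 0, "grip": 255},
    {"x": 0, "y": 0, "z": -0.6, "rx": 0, "ry": 0, "rz": 0, "grip": 255},
    {"x": 0, "y": 0, "z": 0, "rx": 0, "ry": 0, "rz": 0, "grip": 255},
    {"x": 0, "y": 0, "z": 0, "rx": 0, "ry": 0, "rz": 0, "grip": 255}
  ]
}}

```text
time: 46.65
tool_pos: [472.0, -320.9, 61.8]
tool_rot: [-1.575, 0.004, -1.57]
wrist_force: [0.7, 0.2, -0.5]
grip_width: 56.4
```

```bash
python3 - <<'E'
from st import *
st();save('wrist','w33')
E
```

```text
t 46.65 pos [ 472.  -320.9   61.8] ty [-0.005  0.004 -1.   ] tz [ 1.     0.001 -0.005] q [-0.67  0.38  1.85 -0.    0.92 -0.67] F [ 0.7  0.2 -0.5] M [-0.02 -0.08  0.01] w 56.4
```

View pics/w33.png

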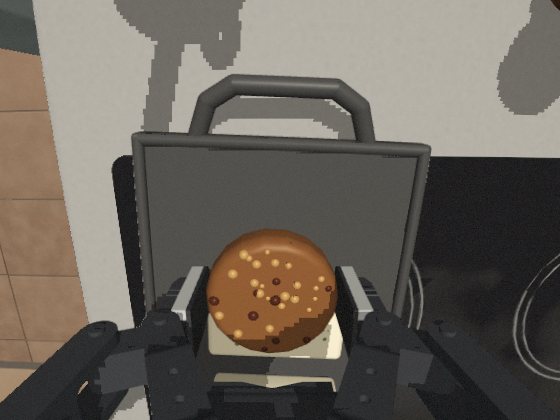

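Request:
{"api": "drive_tool", "payload": {
  "plan": [
    {"x": 0, "y": 0, "z": -0.5, "rx": 0, "ry": 0, "rz": 0, "grip": 255},
    {"x": 0, "y": 0, "z": -0.5, "rx": 0, "ry": 0, "rz": 0, "grip": 255},
    {"x": 0, "y": 0, "z": -0.38, "rx": 0, "ry": 0, "rz": 0, "grip": 255},
    {"x": 0, "y": 0, "z": 0, "rx": 0, "ry": 0, "rz": 0, "grip": 255},
    {"x": 0, "y": 0, "z": 0, "rx": 0, "ry": 0, "rz": 0, "grip": 255}
  ]
}}

```text
time: 47.2
tool_pos: [475.0, -323.2, -3.2]
tool_rot: [-1.569, -0.001, -1.57]
wrist_force: [0.1, -0.5, -0.3]
grip_width: 56.3
```

Request:
{"api": "drive_tool", "payload": {
  "plan": [
    {"x": 0, "y": 0, "z": -0.05, "rx": 0, "ry": 0, "rz": 0, "grip": 255},
    {"x": 0, "y": 0, "z": 0, "rx": 0, "ry": 0, "rz": 0, "grip": 255},
    {"x": 0, "y": 0, "z": 0, "rx": 0, "ry": 0, "rz": 0, "grip": 255}
  ]
}}

```text
time: 47.5
tool_pos: [474.7, -323.0, -6.1]
tool_rot: [-1.569, -0.001, -1.57]
wrist_force: [-0.3, -0.9, -1.6]
grip_width: 56.7
```

```bash
python3 ff.py
```

```text
[-0.07  0.08 -0.87] [0.39 0.47 0.71]
t 47.8 pos [ 474.  -322.5   -7.1] ty [ 0. -0. -1.] tz [1.    0.001 0.   ] q [-0.67  0.49  1.87 -0.    0.78 -0.67] F [ 0.3  0.5 -1.5] M [0.   0.01 0.03] w 56.2
```

Request:
{"api": "drive_tool", "payload": {
  "plan": [
    {"x": 0, "y": 0, "z": -0.08, "rx": 0, "ry": 0, "rz": 0, "grip": 255},
    {"x": 0, "y": 0, "z": 0, "rx": 0, "ry": 0, "rz": 0, "grip": 255},
    {"x": 0, "y": 0, "z": 0, "rx": 0, "ry": 0, "rz": 0, "grip": 255}
  ]
}}

```text
time: 48.1
tool_pos: [473.7, -322.2, -11.6]
tool_rot: [-1.571, 0.0, -1.57]
wrist_force: [-0.0, -0.6, -0.2]
grip_width: 56.2
```

Request:
{"api": "drive_tool", "payload": {
  "plan": [
    {"x": 0, "y": 0, "z": -0.03, "rx": 0, "ry": 0, "rz": 0, "grip": 255},
    {"x": 0, "y": 0, "z": 0, "rx": 0, "ry": 0, "rz": 0, "grip": 255},
    {"x": 0, "y": 0, "z": 0, "rx": 0, "ry": 0, "rz": 0, "grip": 255}
  ]
}}

```text
time: 48.4
tool_pos: [474.1, -322.5, -12.3]
tool_rot: [-1.571, -0.0, -1.57]
wrist_force: [-1.4, 0.3, 3.7]
grip_width: 56.4
```

```bash
python3 ff.py
```

```text
[-1.44  0.95  4.57] [0.44 0.36 0.63]
t 48.7 pos [ 474.1 -322.6  -12.3] ty [ 0. -0. -1.] tz [1.    0.001 0.   ] q [-0.67  0.5   1.87 -0.    0.78 -0.67] F [-1.3  1.5  4.9] M [0.18 0.17 0.04] w 56.7
```

Request:
{"api": "drive_tool", "payload": {
  "plan": [
    {"x": 0, "y": 0, "z": 0.02, "rx": 0, "ry": 0, "rz": 0, "grip": 255},
    {"x": 0, "y": 0, "z": 0, "rx": 0, "ry": 0, "rz": 0, "grip": 45},
    {"x": 0, "y": 0, "z": 0, "rx": 0, "ry": 0, "rz": 0, "grip": 45},
    {"x": 0, "y": 0, "z": 0, "rx": 0, "ry": 0, "rz": 0, "grip": 45},
    {"x": 0, "y": 0, "z": 0, "rx": 0, "ry": 0, "rz": 0, "grip": 45},
    {"x": 0, "y": 0, "z": 0.3, "rx": 0, "ry": 0, "rz": 0, "grip": 45},
    {"x": 0, "y": 0, "z": 0.9, "rx": 0, "ry": 0, "rz": 0, "grip": 45},
    {"x": 0, "y": 0, "z": 0.9, "rx": 0, "ry": 0, "rz": 0, "grip": 45},
    {"x": 0, "y": 0, "z": 0.9, "rx": 0, "ry": 0, "rz": 0, "grip": 45},
    {"x": 0, "y": 0, "z": 0.9, "rx": 0, "ry": 0, "rz": 0, "grip": 45}
  ]
}}

```text
time: 49.7
tool_pos: [473.9, -322.4, 186.4]
tool_rot: [-1.57, -0.001, -1.57]
wrist_force: [0.6, -0.6, -0.5]
grip_width: 70.1
```

Request:
{"api": "drive_tool", "payload": {
  "plan": [
    {"x": -0.1, "y": 0.4, "z": 0.6, "rx": 0, "ry": 0, "rz": 0, "grip": 255},
    {"x": -0.1, "y": 0.7, "z": 0.2, "rx": 0, "ry": 0, "rz": 0, "grip": 255},
    {"x": -0.1, "y": 0.7, "z": 0, "rx": 0, "ry": 0, "rz": 0, "grip": 255},
    {"x": 0, "y": 0, "z": 0, "rx": 0, "ry": 0, "rz": 0, "grip": 255},
    {"x": 0, "y": 0, "z": 0, "rx": 0, "ry": 0, "rz": 0, "grip": 255}
  ]
}}

```text
time: 50.2
tool_pos: [459.2, -232.1, 224.5]
tool_rot: [-1.569, -0.001, -1.568]
wrist_force: [-0.4, 0.3, 0.1]
grip_width: 0.4
```

```bash
python3 - <<'E'
from st import *
st();save('wrist','w34');save('scene','s34');save('top','t34')
cv2.imwrite('pics/s34c.png',np.hstack([cv2.resize(load('s34')['img'][160:250,290:430,::-1],(420,270)),cv2.resize(load('t34')['img'][190:270,280:400,::-1],(380,270))]))
E
```

```text
t 50.2 pos [ 459.2 -232.1  224.5] ty [ 0.002 -0.001 -1.   ] tz [1.    0.002 0.002] q [-0.55  0.07  1.87 -0.    1.2  -0.55] F [-0.4  0.3  0.1] M [-0.01  0.    0.01] w 0.4
```

View pics/w34.png

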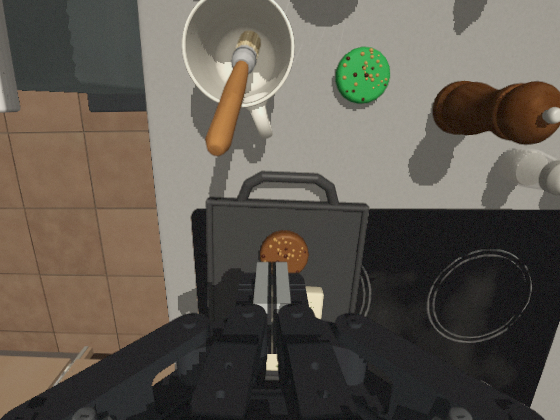

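View pics/s34c.png

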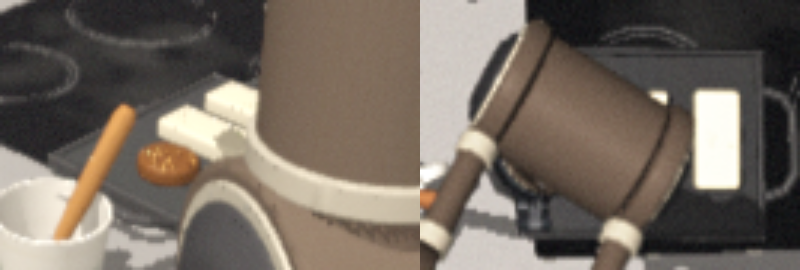

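Request:
{"api": "drive_tool", "payload": {
  "plan": [
    {"x": -0.072, "y": 0.726, "z": 0, "rx": 0, "ry": 0, "rz": 0, "grip": 255},
    {"x": -0.072, "y": 0.726, "z": 0, "rx": 0, "ry": 0, "rz": 0, "grip": 255},
    {"x": -0.072, "y": 0.726, "z": 0, "rx": 0, "ry": 0, "rz": 0, "grip": 255},
    {"x": -0.072, "y": 0.726, "z": 0, "rx": 0, "ry": 0, "rz": 0, "grip": 255},
    {"x": -0.072, "y": 0.726, "z": 0, "rx": 0, "ry": 0, "rz": 0, "grip": 255},
    {"x": -0.072, "y": 0.726, "z": 0, "rx": 0, "ry": 0, "rz": 0, "grip": 255},
    {"x": 0, "y": 0, "z": -0.7, "rx": 0, "ry": 0, "rz": 0, "grip": 255},
    {"x": 0, "y": 0, "z": -0.9, "rx": 0, "ry": 0, "rz": 0, "grip": 255},
    {"x": 0, "y": 0, "z": 0, "rx": 0, "ry": 0, "rz": 0, "grip": 255},
    {"x": 0, "y": 0, "z": 0, "rx": 0, "ry": 0, "rz": 0, "grip": 255}
  ]
}}

```text
time: 51.35
tool_pos: [437.0, -15.1, 143.0]
tool_rot: [-1.573, 0.0, -1.571]
wrist_force: [0.2, -0.6, 0.8]
grip_width: -0.2
```

```bash
python3 - <<'E'
from st import *
s,Rm=st();save('wrist','w35');save('scene','s35');save('top','t35')
c=load('s35'); print(proj(c,[437.5,-14.3,46]),proj(c,s['tool_pos']+[0,0,33]))
cv2.imwrite('pics/s35c.png',np.hstack([cv2.resize(load('s35')['img'][160:320,210:370,::-1],(400,400)),cv2.resize(load('t35')['img'][180:280,270:420,::-1],(400,267),interpolation=cv2.INTER_CUBIC) if 0 else cv2.resize(load('t35')['img'][190:270,290:410,::-1],(390,260)).copy() if 0 else cv2.resize(load('t35')['img'][190:270,300:380,::-1],(400,400))]))
E
```

```text
t 51.35 pos [437.  -15.1 143. ] ty [-0.003  0.    -1.   ] tz [ 1.    -0.    -0.003] q [-0.13  0.01  2.11 -0.    1.03 -0.13] F [ 0.2 -0.6  0.8] M [ 0.    0.03 -0.01] w -0.2
[[275.16974239 263.53442617]] [[274.89049695 212.51144453]]
```

View pics/s35c.png

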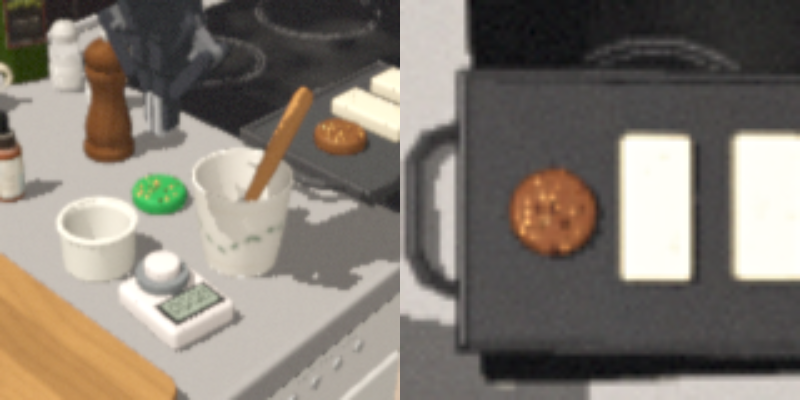

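View pics/w35.png

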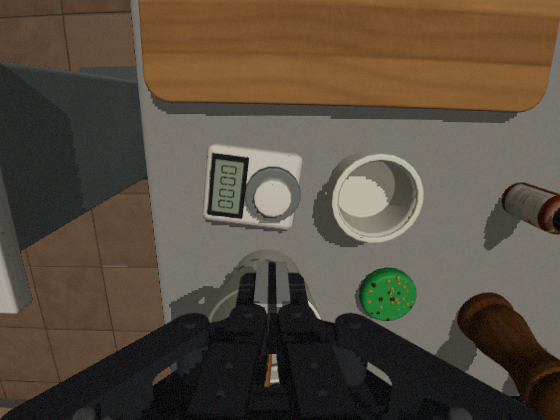

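Request:
{"api": "drive_tool", "payload": {
  "plan": [
    {"x": 0.01, "y": 0.01, "z": -0.8, "rx": 0, "ry": 0, "rz": 0, "grip": 255},
    {"x": 0, "y": 0, "z": -0.8, "rx": 0, "ry": 0, "rz": 0, "grip": 255},
    {"x": 0, "y": 0, "z": -0.7, "rx": 0, "ry": 0, "rz": 0, "grip": 255},
    {"x": 0, "y": 0, "z": 0, "rx": 0, "ry": 0, "rz": 0, "grip": 255},
    {"x": 0, "y": 0, "z": 0, "rx": 0, "ry": 0, "rz": 0, "grip": 255}
  ]
}}

```text
time: 52.0
tool_pos: [439.2, -14.5, 29.6]
tool_rot: [-1.569, -0.0, -1.57]
wrist_force: [0.4, 0.8, 1.0]
grip_width: 0.1
```

```bash
python3 - <<'E'
from st import *
s,Rm=st();save('wrist','w36');save('scene','s36')
cv2.imwrite('pics/s36c.png',np.hstack([cv2.resize(load('s36')['img'][180:310,210:340,::-1],(400,400)),cv2.resize(load('w36')['img'][120:400,130:410,::-1],(400,400))]))
E
```

```text
t 52.0 pos [439.2 -14.5  29.6] ty [ 0.001 -0.    -1.   ] tz [1.    0.    0.001] q [-0.13  0.21  2.17 -0.    0.76 -0.13] F [0.4 0.8 1. ] M [0.   0.04 0.01] w 0.1
```

View pics/s36c.png

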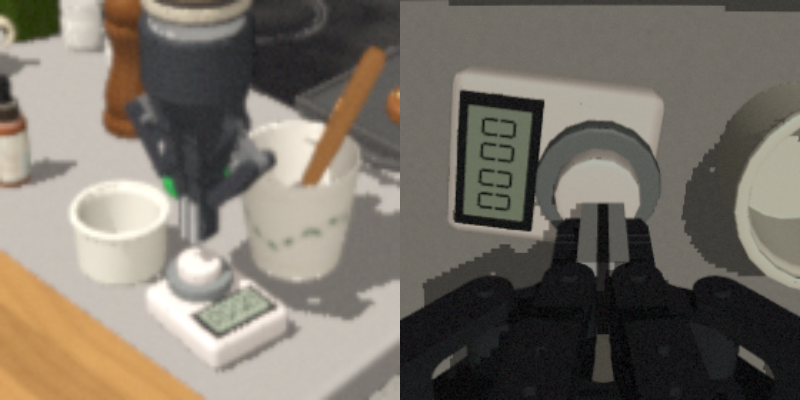

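Request:
{"api": "drive_tool", "payload": {
  "plan": [
    {"x": -0.01, "y": 0, "z": -0.2, "rx": 0, "ry": 0, "rz": 0, "grip": 255},
    {"x": 0, "y": 0, "z": -0.08, "rx": 0, "ry": 0, "rz": 0, "grip": 255},
    {"x": 0, "y": 0, "z": 0, "rx": 0, "ry": 0, "rz": 0, "grip": 255},
    {"x": 0, "y": 0, "z": 0, "rx": 0, "ry": 0, "rz": 0, "grip": 255}
  ]
}}

```text
time: 52.5
tool_pos: [438.0, -14.2, 14.7]
tool_rot: [-1.57, -0.0, -1.57]
wrist_force: [0.0, -0.6, 2.2]
grip_width: -0.5
```

Request:
{"api": "drive_tool", "payload": {
  "plan": [
    {"x": 0, "y": 0, "z": -0.05, "rx": 0, "ry": 0, "rz": 0, "grip": 255},
    {"x": 0, "y": 0, "z": 0, "rx": 0, "ry": 0, "rz": 0, "grip": 255},
    {"x": 0, "y": 0, "z": 0, "rx": 0, "ry": 0, "rz": 0, "grip": 255}
  ]
}}

```text
time: 52.8
tool_pos: [438.0, -14.2, 12.1]
tool_rot: [-1.57, -0.0, -1.57]
wrist_force: [0.3, -0.2, 3.8]
grip_width: 0.0
```

Request:
{"api": "drive_tool", "payload": {
  "plan": [
    {"x": 0, "y": 0, "z": -0.05, "rx": 0, "ry": 0, "rz": 0, "grip": 255},
    {"x": 0, "y": 0, "z": 0, "rx": 0, "ry": 0, "rz": 0, "grip": 255},
    {"x": 0, "y": 0, "z": 0, "rx": 0, "ry": 0, "rz": 0, "grip": 255}
  ]
}}

```text
time: 53.1
tool_pos: [438.0, -14.2, 9.6]
tool_rot: [-1.57, -0.0, -1.57]
wrist_force: [1.0, -0.4, 5.1]
grip_width: 0.1
```

```bash
python3 ff.py
```

```text
[0.84 0.02 4.53] [0.36 0.5  0.61]
t 53.4 pos [438.  -14.2   9.5] ty [ 0.001 -0.    -1.   ] tz [1.    0.001 0.001] q [-0.13  0.25  2.18 -0.    0.71 -0.13] F [ 1.6 -0.3  5. ] M [-0.09 -0.22 -0.04] w 0.1
```

Request:
{"api": "drive_tool", "payload": {
  "plan": [
    {"x": 0, "y": 0, "z": -0.04, "rx": 0, "ry": 0, "rz": 0, "grip": 255},
    {"x": 0, "y": 0, "z": 0, "rx": 0, "ry": 0, "rz": 0, "grip": 255},
    {"x": 0, "y": 0, "z": 0, "rx": 0, "ry": 0, "rz": 0, "grip": 255}
  ]
}}

```text
time: 53.7
tool_pos: [438.0, -14.2, 9.0]
tool_rot: [-1.571, -0.0, -1.57]
wrist_force: [-2.6, -0.1, 18.4]
grip_width: -0.2
```

```bash
python3 ff.py; python3 - <<'E'
from st import *
save('scene','s37');save('wrist','w37')
cv2.imwrite('pics/s37c.png',np.hstack([cv2.resize(load('s37')['img'][180:310,210:340,::-1],(400,400)),cv2.resize(load('w37')['img'][120:400,130:410,::-1],(400,400))]))
E
```

```text
[-3.04  0.27 18.72] [0.49 0.26 0.32]
t 54.0 pos [438.  -14.3   9. ] ty [ 0. -0. -1.] tz [1.    0.001 0.   ] q [-0.13  0.25  2.18 -0.    0.71 -0.13] F [-2.3 -0.3 18.9] M [0.03 0.51 0.02] w -0.0
```

View pics/s37c.png

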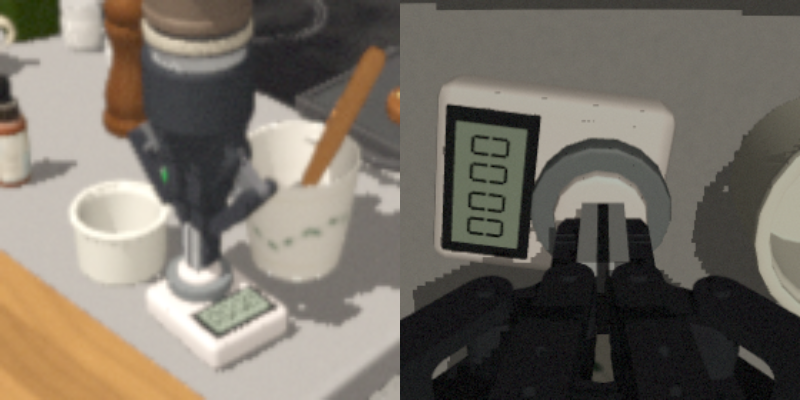

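Request:
{"api": "drive_tool", "payload": {
  "plan": [
    {"x": 0, "y": 0, "z": 0.1, "rx": 0, "ry": 0, "rz": 0, "grip": 255},
    {"x": 0, "y": 0, "z": 0.4, "rx": 0, "ry": 0, "rz": 0, "grip": 255},
    {"x": 0, "y": 0, "z": 0.9, "rx": 0, "ry": 0, "rz": 0, "grip": 255},
    {"x": 0, "y": 0, "z": 0.9, "rx": 0, "ry": 0, "rz": 0, "grip": 255},
    {"x": 0, "y": 0, "z": 0.9, "rx": 0, "ry": 0, "rz": 0, "grip": 255},
    {"x": 0, "y": 0.6, "z": 0.9, "rx": 0, "ry": 0, "rz": 0, "grip": 255},
    {"x": 0, "y": 0.8, "z": 0.9, "rx": 0, "ry": 0, "rz": 0, "grip": 255},
    {"x": 0, "y": 0.6, "z": 0.6, "rx": 0, "ry": 0, "rz": 0, "grip": 255},
    {"x": 0, "y": 0, "z": 0, "rx": 0, "ry": 0, "rz": 0, "grip": 255},
    {"x": 0, "y": 0, "z": 0, "rx": 0, "ry": 0, "rz": 0, "grip": 255}
  ]
}}

```text
time: 55.1
tool_pos: [436.4, 77.1, 275.6]
tool_rot: [-1.572, -0.001, -1.568]
wrist_force: [-0.3, 1.2, -0.8]
grip_width: -0.0
```

```bash
python3 - <<'E'
from st import *
s,Rm=st();save('scene','s38');save('top','t38');save('wrist','w38')
cv2.imwrite('pics/t38c.png',cv2.resize(load('t38')['img'][140:280,130:410,::-1],None,fx=2.8,fy=2.8,interpolation=cv2.INTER_CUBIC))
t0=load('t0');t=load('t38')
import m0
# compare dish/mug/food
hsv=cv2.cvtColor(t['img'],cv2.COLOR_RGB2HSV)
m=cv2.inRange(hsv,(0,0,215),(60,110,255)); m[:, :300]=0; m[:,400:]=0
for k in cv2.findContours(m,cv2.RETR_EXTERNAL,cv2.CHAIN_APPROX_NONE)[0]:
    if cv2.contourArea(k)>150:
        P=np.array([onz(t,q,39.5)[:2] for q in k[:,0].astype(float)],np.float32); print(cv2.minAreaRect(P))
E
```

```text
t 55.1 pos [436.4  77.1 275.6] ty [-0.002 -0.001 -1.   ] tz [ 1.     0.003 -0.002] q [ 0.08 -0.12  1.95 -0.    1.32  0.07] F [-0.3  1.2 -0.8] M [-0.01  0.02 -0.01] w -0.0
((471.98187255859375, -466.96624755859375), (43.596805572509766, 92.94650268554688), 86.94790649414062)
((474.341552734375, -390.4759216308594), (43.19036865234375, 92.41709899902344), 87.27870178222656)
```

View pics/t38c.png

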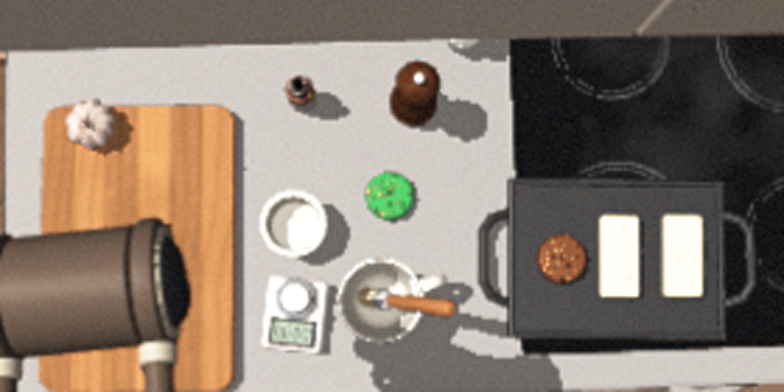

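View pics/s38.png

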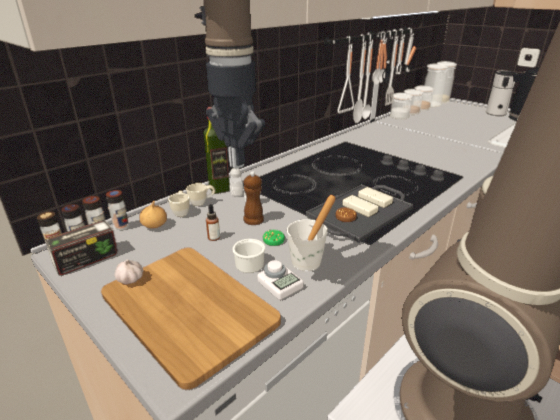

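View pics/w38.png

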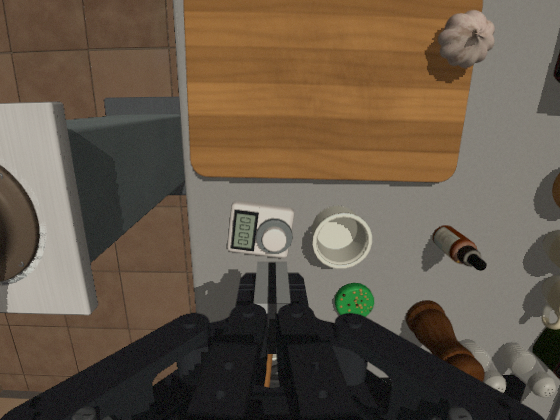

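```bash
python3 - <<'E'
from h import *
print(robot.job_done())
E
```

```text
the job is handed in; nothing more can be done
None
```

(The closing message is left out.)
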